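Sort stirrer paddles on the knife edge

TASK

Take the white reading tile from its rack and lean it, near the middle, against the sloped backstop of the knife-edge stand; then take the stirrer paddles one at a time, hang each by its V saddle on the knife edge and let go: one that stays level is true, one that dips to one side is off-centre. Put each away before hanging the next, true ones standing upright on the floor of the shallow tray, off-centre ones down on the floor of the deep bin; leave the tile leaning, never let it fall over, and do not push about or knock over the other lab ware.

Things in the scene. Friction and masses are not known exactly. Their poses are not given: they have to be found in the camera images.
- paddle_a_mid (a point): stirrer paddle, looks like the others, 150 x 30 x 70 mm, 220 g, upright on its feet. White arm 150 (x) x 18 x 8 mm, 26 to 34 mm above the feet; steel end plates 16 x 30 x 30 mm as feet; dark 16 mm square stub (grip here) on the middle, 34 to 70 mm up; under the middle an inverted 90 degree V saddle, 24 mm long in y, 22 mm mouth, apex 24 mm up. Point: middle, 35 mm above the feet; x along arm, z up
- paddle_b_mid (a point): stirrer paddle, looks like the others, 150 x 30 x 70 mm, 220 g, upright on its feet. White arm 150 (x) x 18 x 8 mm, 26 to 34 mm above the feet; steel end plates 16 x 30 x 30 mm as feet; dark 16 mm square stub (grip here) on the middle, 34 to 70 mm up; under the middle an inverted 90 degree V saddle, 24 mm long in y, 22 mm mouth, apex 24 mm up. Point: middle, 35 mm above the feet; x along arm, z up
- paddle_c_mid (a point): stirrer paddle, looks like the others, 150 x 30 x 70 mm, 220 g, upright on its feet. White arm 150 (x) x 18 x 8 mm, 26 to 34 mm above the feet; steel end plates 16 x 30 x 30 mm as feet; dark 16 mm square stub (grip here) on the middle, 34 to 70 mm up; under the middle an inverted 90 degree V saddle, 24 mm long in y, 22 mm mouth, apex 24 mm up. Point: middle, 35 mm above the feet; x along arm, z up
- paddle_d_mid (a point): stirrer paddle, looks like the others, 150 x 30 x 70 mm, 220 g, upright on its feet. White arm 150 (x) x 18 x 8 mm, 26 to 34 mm above the feet; steel end plates 16 x 30 x 30 mm as feet; dark 16 mm square stub (grip here) on the middle, 34 to 70 mm up; under the middle an inverted 90 degree V saddle, 24 mm long in y, 22 mm mouth, apex 24 mm up. Point: middle, 35 mm above the feet; x along arm, z up
- paddle_e_mid (a point): stirrer paddle, looks like the others, 150 x 30 x 70 mm, 220 g, upright on its feet. White arm 150 (x) x 18 x 8 mm, 26 to 34 mm above the feet; steel end plates 16 x 30 x 30 mm as feet; dark 16 mm square stub (grip here) on the middle, 34 to 70 mm up; under the middle an inverted 90 degree V saddle, 24 mm long in y, 22 mm mouth, apex 24 mm up. Point: middle, 35 mm above the feet; x along arm, z up
- tile_mid (a point): white ceramic reading tile, 110 mm tall (z), 66 mm wide (y), 8 mm thick (x), 140 g; starts upright in the slot of its rack, its foot 8 mm above the table and 20 mm deep in the slot, whose long sides lie along the tile's y. This point: its centre; its two faces are alike
- rack: fixed grey tile rack 52 x 100 x 28 mm with a 10 mm slot along its y axis; origin: centre of its underside
- stand: fixed aluminium knife-edge stand. Origin: table level, below the middle of the knife; x along the knife, z up. Base plate 8 mm thick, x -130 to 35 mm, y -105 to 105 mm. Paddles hang with their arm along y, feet 18 mm above the plate: a true one stays level within 0.1 rad; an off-centre one (balance point about 12 mm off) dips within a second to about 0.24 rad, a foot on the plate
- knife (a point): top of the knife edge, at its middle, 49 mm above the table; the edge is 40 mm long, of 2 mm radius, on a post 44 x 8 mm; axes as the stand. The middle point of a level paddle hanging on it is 12 mm above this point
- foot (a point): foot of the backstop's front face, at its middle, on the base plate 8 mm above the table, 70 mm to the -x side of the knife; axes as the stand. The board, 100 mm wide (y), 70 mm up the slope, 8 mm thick, leans to -x at 0.40 rad from vertical. A lip 8 mm high begins 16 mm to the +x side of this point; the tile's lower edge goes between board and lip
- tray: fixed grey shallow tray, 200 (x) x 135 (y) x 15 mm, walls and floor 4 mm; room for three paddles side by side lying along x, 40 mm apart; origin: centre of its underside
- bin: fixed grey deep bin, 200 (x) x 135 (y) x 50 mm, walls and floor 4 mm; room for three paddles likewise; origin: centre of its underside
- beaker: bystander: glass beaker, 60 mm wide, 75 mm tall; origin: centre of its underside
- reagent: bystander: amber bottle, 56 mm wide, 120 mm tall; origin: centre of its underside
- pot: bystander: clear pot, 44 mm wide, 50 mm tall; origin: centre of its underside
- spatula: bystander: spatula 160 mm long, lying; origin: centre of its underside
- electrode: bystander: electrode holder, standing, 24 mm wide, 115 mm tall; origin: centre of its underside
- clip: bystander: steel crocodile clip with red sleeve, lying, 90 mm long; origin: centre of its underside
- vial: bystander: glass vial, 26 mm wide, 50 mm tall; origin: centre of its underside
Mind the look-alikes: they are no part of the job. What is shaped like the part that bears paddle_b_mid but green is not meant.

How it is judged:
By the outcome, as a careful person would: the job done as asked, in the order asked, and still so for the second after the job is handed in, with the robot touching nothing.
Of paddle_a, paddle_b, paddle_c, paddle_d, paddle_e only 3 to 4 are there at a start; the rules pass over those that are not, and their reading is None.
At some moment in a run one of paddle_a, paddle_b, paddle_c, paddle_d, paddle_e may be knocked a few centimetres aside while the robot is not near it.
It also fails if it takes over 210 s, if anything falls off the work surface, if the arm or the gripper's body presses on something with over 40 N, if the wrist force passes 120 N, or if a joint passes its speed limit or range.

ROBOT

A 7-joint arm with a two-finger parallel gripper is mounted at the origin on the work surface. World frame = base frame: x ahead of the robot, y to its left, z up, the work surface at z = 0. Lengths are in m, angles in rad, forces in N, time in s.
With the tool pointing down it reaches from about 0.4 to 0.85 m from the base axis. Payload 10.4 kg.
Tool frame: the origin (TCP) lies on the centre line of the jaws, within the pads' length; the fingertips stand 22 mm ahead of it and the grasp point (between the pads) lies 3 mm ahead of it; z points along the fingers, y is the direction in which the jaws open and shut (so a half turn about z gives the same grasp; the last joint's range is limited). The gripper opens to 85 mm and grips with 20 to 120 N. Pads are 22 mm wide; open, the fingers measure 114 mm over their backs; the gripper's body (76 mm by 85 mm) begins 54 mm behind the grasp point. The pads swing forward as they close: fully open they stand 13 mm farther back than shut.
Start: joints at [1.221, 0.332, -0.065, 1.46, 0.022, 1.35, -0.088], TCP at [0.201, -0.592, 0.253] pointing down, gripper open.
Joint ranges: [-2.6, 2.6], [-0.5, 2.12], [-1.47, 1.34], [0.16, 2.42], [-1.27, 4.41], [0.06, 2.06], [-2.6, 2.6]. Speed limits (rad/s): [2.22, 2.22, 2.79, 2.79, 3.14, 3.14, 3.14].

INTERFACE

Orientations are given as a unit quaternion [x, y, z, w].
In Python, from workcell import manip gives the robot as it stands. The module is installed in compiled form; this text tells all that it offers.
- The arm moves only by the shell command python3 -m crank 'ROWS' [FORCE]. ROWS is JSON, a list of rows, each a list of 3 entries, a list of its own where there are three numbers: the opening, from -1 (shut) to 1 (fully open), then the shift along the tool's x, y, z normalised to -1 to 1, where 1 is 80 mm, then the turn, a rotation vector about the tool's x, y, z normalised to -1 to 1, where 1 is pi/4 rad. In form: [[jaw, [tx, ty, tz], [ax, ay, az]], ...]. A call has exactly 5 rows; each row shifts and turns the commanded pose from where the row before left it, along the tool's axes as they then stand; what a row does not reach is not made up. A row lasts 1/10 s, in which the tool goes at most 50 mm and 8.59 degrees, less where a joint would pass 70% of its speed; a pose out of reach is approached as far as the arm can. A call with a number of a shift or a turn outside -1 to 1 is refused whole. A call with a gripper value outside its range is refused whole. The fingers move at their own pace and stop on an object; FORCE is the grip in N (left out, the last holds). Time passes only in rows, so rows that do not move let the fingers close, or fill a call up. It gives the time, the measured TCP pose, the force and the opening at its end, in the units of the state.
- manip.get_obs(): the state, without advancing time (a new reading comes with each control period).
- manip.camera(name): name is "scene" or "top"; returns the picture (480x640x3 uint8, blue, green, red); there is no depth.
- manip.camera_info(name): a dict with "K" (3x3 intrinsics, pixels), "k1" (the pictures are not rectified: a ray, as slopes to the right and down, at radius r is drawn at 1 + k1 r^2 times it, then the intrinsics apply), "camera_from_world" (4x4, takes a point from world to camera coordinates). Camera axes: x right, y down, z forward; pixel columns grow to the right and rows downward; lengths in m; the calibration is good to about 2 mm. A picture is of the moment at which its call begins. camera_info takes no time and is no camera call.
- manip.hand_in(): hands the job in, once; it reports no verdict.
The state is a dict: "clock": time; "joint_pos": joint angles; "joint_velocities": joint speeds; "tau": joint torques, N m; "position": TCP position; "ee_rot": TCP orientation; "ft_force": force on the tool from outside, world axes, zero at the start; "torque": the same for the moment, N m; "grip_width": opening from 0.0 (shut) to 1.0 (fully open).
Only numpy, scipy, OpenCV 4.12 (cv2) and the standard library are available. Lean on these libraries where they do the work, as an engineer would, in place of code of your own. Each camera call takes 0.05 s, during which the arm holds its last target.

## Working session

There is one attempt and no reset: what is moved stays moved. The work goes in short steps, Python scripts to look and compute and a shell command to move; the robot and the scene stay as the last step left them, time stands still between calls to the robot, and variables do not carry over. Pictures are saved under pics/ and viewed, and the job is handed in when it is done.

```bash
mkdir -p pics; ls
python3 - <<'E'
from workcell import manip
import cv2
o=manip.get_obs();print(o)
for n in("scene","top"):
    cv2.imwrite(f"pics/{n}0.png",manip.camera(n));i=manip.camera_info(n);print(n,i)
E
```

```text
pics
{'clock': 0.0, 'joint_pos': array([ 1.22139792,  0.33288477, -0.06468416,  1.46093077,  0.02155822,
        1.34987472, -0.08851619]), 'joint_velocities': array([ 0.0016141 ,  0.00136963,  0.00098816, -0.00075274, -0.00040626,
       -0.00028741, -0.00148438]), 'tau': array([ 3.34059632e-05, -6.25436497e+01,  4.95064328e-02, -3.91614139e+01,
        1.62584195e-02,  9.79690289e-03, -1.30334655e-06]), 'position': array([ 0.20052653, -0.59160629,  0.25251283]), 'ee_rot': array([ 9.86681375e-01,  1.62663367e-01, -1.28049548e-04, -6.90456990e-04]), 'ft_force': array([-0.38092398,  0.06826511,  0.20303202]), 'torque': array([-0.00420629, -0.0337877 ,  0.01896533]), 'grip_width': 0.9983292874728529}
scene {'K': array([[577.0811034 ,   0.        , 317.00812408],
       [  0.        , 577.0811034 , 236.87217866],
       [  0.        ,   0.        ,   1.        ]]), 'k1': -0.04793737076818575, 'camera_from_world': array([[-5.42660677e-01,  8.39951095e-01, -1.24382949e-03,
         1.76764776e-01],
       [ 6.70085717e-01,  4.32023229e-01, -6.03606711e-01,
        -3.38423439e-01],
       [-5.06462755e-01, -3.28387098e-01, -7.97281250e-01,
         1.72255346e+00],
       [ 0.00000000e+00,  0.00000000e+00,  0.00000000e+00,
         1.00000000e+00]])}
top {'K': array([[569.42795943,   0.        , 314.97791925],
       [  0.        , 569.42795943, 238.50608623],
       [  0.        ,   0.        ,   1.        ]]), 'k1': 0.03160345003507785, 'camera_from_world': array([[ 0.05502127, -0.99847914,  0.00347458,  0.05742251],
       [-0.97578676, -0.05450792, -0.21182326,  0.51243665],
       [ 0.2116905 ,  0.00826434, -0.97730181,  1.3399906 ],
       [ 0.        ,  0.        ,  0.        ,  1.        ]])}
```

View pics/scene0.png

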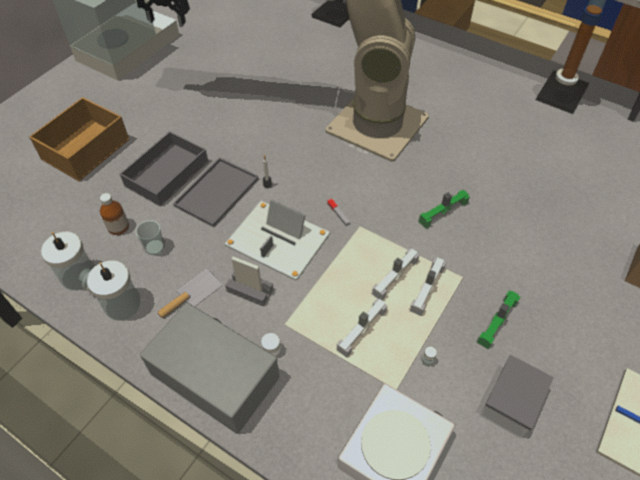

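View pics/top0.png

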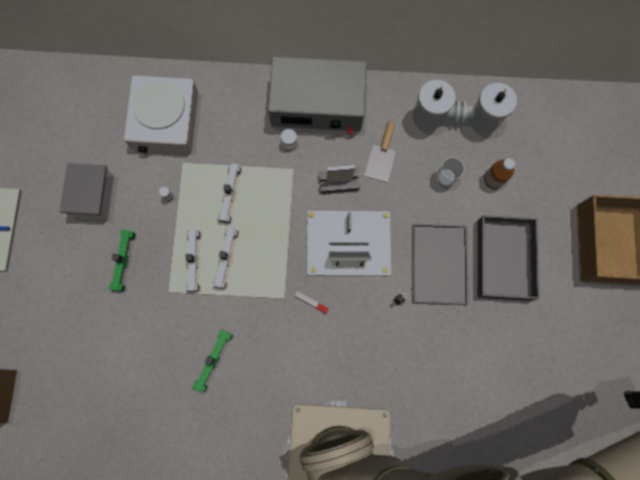

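The top view shows three white paddles on the mat at about (228,192), (192,260), (226,258). The two green look-alikes are at (121,260) and (212,361). The stand is near (348,243), the rack and tile near (340,180), the shallow tray at (440,264) and the deep bin at (507,258). Next I zoom in to measure these.

```bash
cat > h.py <<'E'
import numpy as np, cv2
from workcell import manip
from scipy.spatial.transform import Rotation as R
I={n:manip.camera_info(n) for n in("scene","top")}
def ray(n,uv):
    i=I[n];K=i["K"];k=i["k1"]
    d=np.array([(uv[0]-K[0,2])/K[0,0],(uv[1]-K[1,2])/K[1,1]])
    x=d.copy()
    for _ in range(30): x=d/(1+k*(x@x))
    T=i["camera_from_world"];Rm=T[:3,:3]
    return -Rm.T@T[:3,3], Rm.T@np.array([x[0],x[1],1.])
def plane(n,uv,z):
    o,d=ray(n,uv);return o+d*(z-o[2])/d[2]
def tri(ut,us):
    a,d=ray("top",ut);b,e=ray("scene",us)
    s=np.linalg.lstsq(np.c_[d,-e],b-a,rcond=None)[0]
    p,q=a+s[0]*d,b+s[1]*e
    return (p+q)/2,np.linalg.norm(p-q)
def proj(n,p):
    i=I[n];T=i["camera_from_world"];c=T[:3,:3]@np.asarray(p,float)+T[:3,3]
    x=c[:2]/c[2];x=x*(1+i["k1"]*(x@x));return np.array([i["K"][0,0]*x[0]+i["K"][0,2],i["K"][1,1]*x[1]+i["K"][1,2]])
def crop(img,x0,y0,x1,y1,name,s):
    c=cv2.resize(img[y0:y1,x0:x1],None,fx=s,fy=s,interpolation=cv2.INTER_CUBIC)
    for u in range((x0//20+1)*20,x1,20): cv2.putText(c,str(u),(int((u-x0)*s)-10,10),0,.35,(0,0,255),1);cv2.line(c,(int((u-x0)*s),12),(int((u-x0)*s),18),(0,0,255),1)
    for v in range((y0//20+1)*20,y1,20): cv2.putText(c,str(v),(0,int((v-y0)*s)+4),0,.35,(0,0,255),1);cv2.line(c,(24,int((v-y0)*s)),(30,int((v-y0)*s)),(0,0,255),1)
    cv2.imwrite("pics/"+name,c)
def st():
    o=manip.get_obs();r=R.from_quat(o["ee_rot"]);print("t",round(o["clock"],2),"p",o["position"].round(4),"tx",r.as_matrix()[:,0].round(3),"ty",r.as_matrix()[:,1].round(3),"tz",r.as_matrix()[:,2].round(3),"F",o["ft_force"].round(1),"w",round(o["grip_width"],3),"q",o["joint_pos"].round(2))
E
python3 - <<'E'
from h import *
t=cv2.imread("pics/top0.png");s=cv2.imread("pics/scene0.png")
crop(t,290,150,410,290,"a1.png",4.2)
crop(t,160,155,260,300,"a2.png",4.1)
crop(s,215,190,335,305,"a3.png",5)
crop(s,330,240,460,360,"a4.png",5)
crop(t,400,200,550,320,"a5.png",5)
E
```

```text
(no output)
```

View pics/a1.png

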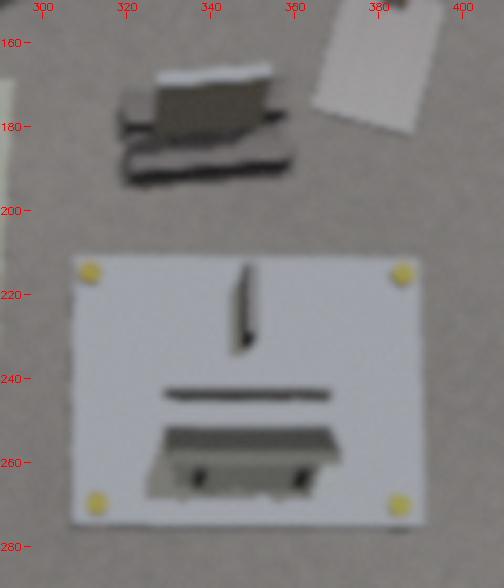

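View pics/a2.png

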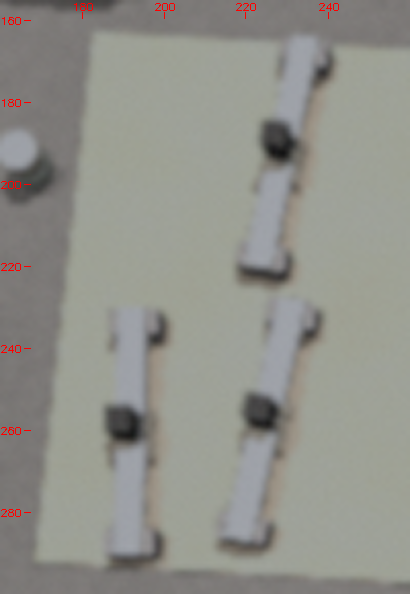

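View pics/a3.png

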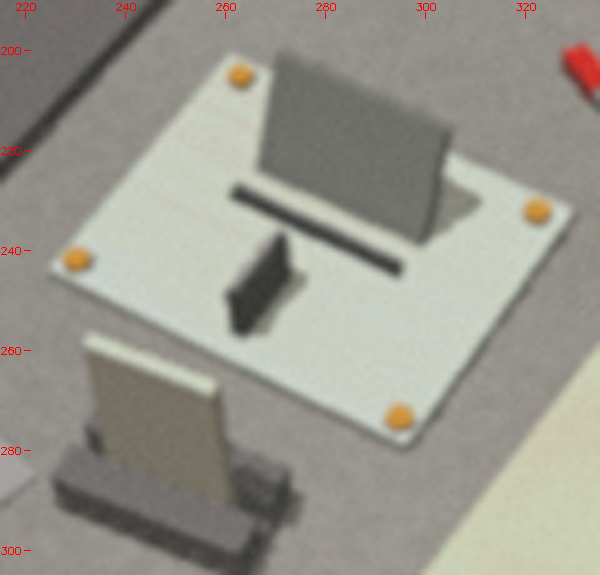

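View pics/a4.png

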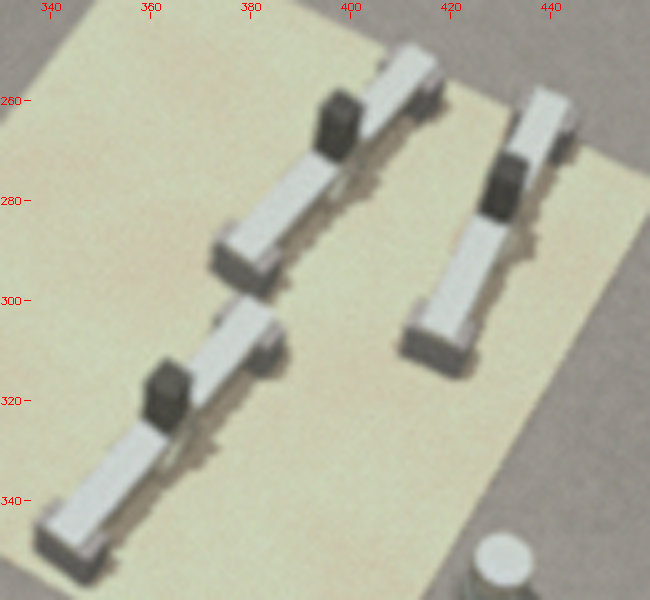

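View pics/a5.png

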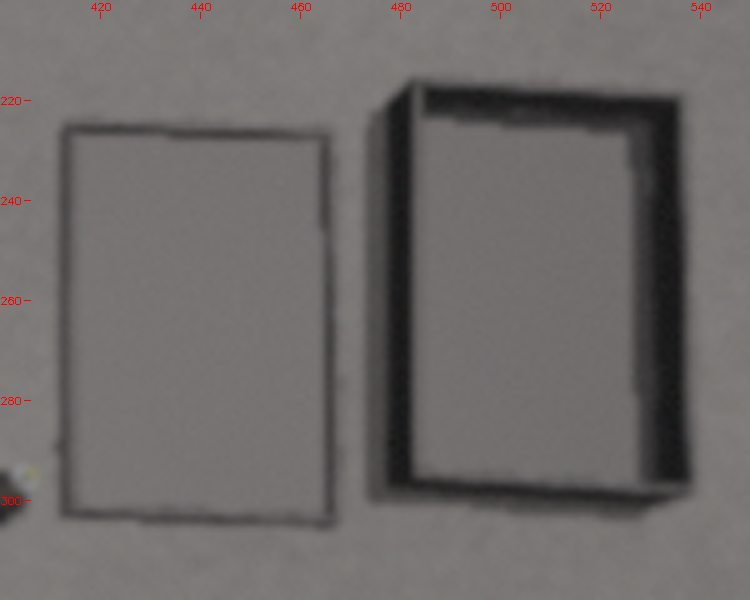

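Run:
```python
from h import *
P=lambda l,n,uv,z:print(l,n,plane(n,uv,z).round(4))
for uv in [(307,211),(390,211.5),(391.5,275),(307,275)]: P("plate","top",uv,.008)
for uv in [(261.5,201),(329.5,232),(296,279),(225,243)]: P("plate","scene",uv,.008)
print("knife far end",tri((349.5,213.5),(261,249.5)),"near",tri((346.5,232),(272,237)))
P("knife far","top",(348.5,213.5),.049);P("knife near","top",(346,233),.049);P("kf","scene",(262,249),.049);P("kn","scene",(271,237.5),.049)
for uv in [(327.5,169.5),(354,167),(354.5,165),(328,167)]:P("tiletop","top",uv,.118)
for uv in [(232.5,257),(258,267)]:P("tiletop","scene",uv,.118)
for uv in [(319,174),(319.5,194),(359,189),(358,174)]:P("rack","top",uv,.028)
for uv in [(412,225),(465.5,226),(467,304.5),(411.5,303)]:P("tray","top",uv,.015)
for uv in [(483,216),(536,219.5),(538,298),(476.5,297)]:P("bin","top",uv,.050)
# stubs top: z=.070
for a in [(226.5,187.5),(189,257.5),(222.5,254)]:P("stub","top",a,.070)
for a in [(398,259.5),(433,271.5),(363.5,313.5)]:P("stub","scene",a,.070)
# arms ends z .034
for a in [((233.5,165),(225,219.5)),((191.5,231),(191,289.5)),((231,230),(219.5,286))]:
  x,y=[plane("top",q,.034) for q in a];d=x-y;print("arm",x.round(4),y.round(4),((x+y)/2).round(4),np.linalg.norm(d).round(4),np.arctan2(d[1],d[0]).round(3))
for a in [((246.5+0,0),)]:pass
for a in [((410.5,250),(379,291)),((439.5,260),(418,306)),((374,300.5),(342,346))][:0]:pass
```

```text
plate top [0.5894 0.1105 0.008 ]
plate top [ 0.5999 -0.1017  0.008 ]
plate top [ 0.4361 -0.1099  0.008 ]
plate top [0.4243 0.1009 0.008 ]
plate scene [ 0.437  -0.1033  0.008 ]
plate scene [0.4272 0.1033 0.008 ]
plate scene [0.5908 0.1114 0.008 ]
plate scene [ 0.5986 -0.0984  0.008 ]
knife far end (array([0.58123859, 0.00320618, 0.03622744]), np.float64(0.00046969527643234447)) near (array([0.53473706, 0.00617808, 0.03622981]), np.float64(0.0051885272789238684))
knife far top [0.5778 0.0061 0.049 ]
knife near top [0.5279 0.0102 0.049 ]
kf scene [0.5856 0.0109 0.049 ]
kn scene [0.5457 0.0089 0.049 ]
tiletop top [0.6655 0.0645 0.118 ]
tiletop top [0.6754 0.0013 0.118 ]
tiletop top [6.805e-01 3.000e-04 1.180e-01]
tiletop top [0.6719 0.0636 0.118 ]
tiletop scene [0.6766 0.0026 0.118 ]
tiletop scene [0.6674 0.0664 0.118 ]
rack top [0.6835 0.085  0.028 ]
rack top [0.6304 0.0808 0.028 ]
rack top [ 0.6493 -0.0188  0.028 ]
rack top [ 0.6891 -0.0147  0.028 ]
tray top [ 0.5658 -0.1574  0.015 ]
tray top [ 0.5707 -0.2924  0.015 ]
tray top [ 0.3724 -0.2957  0.015 ]
tray top [ 0.3683 -0.1598  0.015 ]
bin top [ 0.5896 -0.3263  0.05  ]
bin top [ 0.5878 -0.4561  0.05  ]
bin top [ 0.3937 -0.4555  0.05  ]
bin top [ 0.3877 -0.3092  0.05  ]
stub top [0.6215 0.3105 0.07  ]
stub top [0.4418 0.3848 0.07  ]
stub top [0.4547 0.3055 0.07  ]
stub scene [0.4502 0.3045 0.07  ]
stub scene [0.4364 0.3878 0.07  ]
stub scene [0.6175 0.3089 0.07  ]
arm [0.6932 0.3042 0.034 ] [0.549  0.3133 0.034 ] [0.6211 0.3088 0.034 ] 0.1445 -0.063
arm [0.5149 0.3937 0.034 ] [0.3694 0.3801 0.034 ] [0.4421 0.3869 0.034 ] 0.1462 0.093
arm [0.523 0.296 0.034] [0.3817 0.3118 0.034 ] [0.4523 0.3039 0.034 ] 0.1422 -0.111
```

```bash
cat >> h.py <<'E'
def comp(img,x0,y0,x1,y1,f,s=6):
    "largest component of mask f in an upsampled crop -> centroid, minAreaRect pts, area (image px)"
    c=cv2.resize(img[y0:y1,x0:x1],None,fx=s,fy=s,interpolation=cv2.INTER_CUBIC)
    m=f(c.astype(int)).astype(np.uint8)
    n,l,stt,ce=cv2.connectedComponentsWithStats(m)
    k=1+np.argmax(stt[1:,4]);mm=(l==k).astype(np.uint8)
    cnt=max(cv2.findContours(mm,0,2)[0],key=cv2.contourArea)
    tf=lambda p:(np.asarray(p)+.5)/s-.5+[x0,y0]
    return tf(ce[k]),tf(cv2.boxPoints(cv2.minAreaRect(cnt))),stt[k,4]/s/s
E
python3 - <<'E'
from h import *
t=cv2.imread("pics/top0.png");s=cv2.imread("pics/scene0.png")
print(s[255:270,228:264].min(2).max(), t[160:174,325:358].min(2).max())
for im,n,b in((t,"top",(322,158,362,190)),(s,"scene",(228,250,266,285))):
  for th in(165,180,195):
    c,bx,a=comp(im,*b,lambda c:c.min(2)>th)
    print(n,th,c.round(1),bx.round(1).tolist(),round(a),plane(n,c,.118).round(4),[plane(n,q,.118)[:2].round(4).tolist() for q in bx])
for th in (60,80):
  # knife dark side in scene
  c,bx,a=comp(s,258,232,276,260,lambda c:c.max(2)<th);print("knife dark",c.round(1),bx.round(1).tolist())
E
```

```text
202 158Traceback (most recent call last):
  File "<stdin>", line 6, in <module>
  File "h.py", line 34, in comp
    k=1+np.argmax(stt[1:,4]);mm=(l==k).astype(np.uint8)
        ~~~~~~~~~^^^^^^^^^^^
    return _wrapfunc(a, 'argmax', axis=axis, out=out, **kwds)
    return bound(*args, **kwds)
ValueError: attempt to get argmax of an empty sequence
```

Run:
```python
from h import *
t=cv2.imread("pics/top0.png");s=cv2.imread("pics/scene0.png")
for im,n,b,ths in((t,"top",(322,158,362,190),(115,130,145)),(s,"scene",(228,250,266,285),(150,165,180))):
  for th in ths:
    c,bx,a=comp(im,*b,lambda c:c.min(2)>th)
    print(n,th,c.round(1),round(a),plane(n,c,.118).round(4),[plane(n,q,.118)[:2].round(4).tolist() for q in bx])
```

```text
top 115 [342.3 164.5] 504 [0.6802 0.0297 0.118 ] [[0.6948, 0.0803], [0.7002, -0.0155], [0.6203, -0.0186], [0.615, 0.0761]]
top 130 [340.5 166.9] 98 [0.6739 0.0337 0.118 ] [[0.674, 0.0681], [0.6838, 0.0003], [0.6736, -0.001], [0.6638, 0.0667]]
top 145 [340.4 167.1] 57 [0.6733 0.0339 0.118 ] [[0.6722, 0.065], [0.6812, 0.0028], [0.6744, 0.0019], [0.6654, 0.0641]]
scene 150 [254.1 254.7] 175 [0.6454 0.0393 0.118 ] [[0.6558, -0.001], [0.6292, -0.0081], [0.6266, 0.0693], [0.6527, 0.0753]]
scene 165 [254.1 254.5] 161 [0.645  0.0392 0.118 ] [[0.655, 0.0002], [0.6297, -0.0065], [0.6269, 0.0689], [0.6518, 0.0747]]
scene 180 [254.1 254.4] 144 [0.6446 0.0389 0.118 ] [[0.654, 0.0014], [0.6301, -0.0049], [0.6273, 0.0685], [0.6509, 0.074]]
```

```bash
cat >> h.py <<'E'
def down(a,tilt=0,about=None):
    y=np.array([np.cos(a),np.sin(a),0]);z=np.array([0,0,-1.]);x=np.cross(y,z)
    M=np.c_[x,y,z]
    if tilt: M=R.from_rotvec(np.asarray(about,float)/np.linalg.norm(about)*tilt).as_matrix()@M
    return M
def plan(p,M,N=None,v=.045,w=.14,show=None):
    o=manip.get_obs();R0=R.from_quat(o["ee_rot"]);rv=(R0.inv()*R.from_matrix(M)).as_rotvec()
    d=np.asarray(p)-o["position"]
    n=max(int(np.ceil(max(np.linalg.norm(d)/v,np.linalg.norm(rv)/w))),1)
    N=N or (-(-n//5)*5)
    print("need",n,"use",N,"rows; d",d.round(4),"rot",rv.round(3))
    for k in range(min(N,show or N)):
        Rk=(R0*R.from_rotvec(rv*k/N)).as_matrix()
        print((Rk.T@d/N/.08).round(3).tolist(),(rv/N/(np.pi/4)).round(3).tolist())
E
python3 -c "
from h import *;st()
plan([.673,.034,.25],down(.143))"
```

```text
t 0.1 p [ 0.2005 -0.5917  0.2526] tx [ 0.947  0.321 -0.   ] ty [ 0.321 -0.947 -0.001] tz [-0.     0.001 -1.   ] F [-0.1 -0.7  0. ] w 0.999 q [ 1.22  0.33 -0.06  1.46  0.02  1.35 -0.09]
need 18 use 20 rows; d [ 0.4725  0.6257 -0.0026] rot [-1.000e-03 -1.000e-03 -1.387e+00]
[0.405, -0.276, 0.002] [-0.0, -0.0, -0.088]
[0.423, -0.247, 0.002] [-0.0, -0.0, -0.088]
[0.439, -0.217, 0.002] [-0.0, -0.0, -0.088]
[0.453, -0.186, 0.002] [-0.0, -0.0, -0.088]
[0.465, -0.154, 0.002] [-0.0, -0.0, -0.088]
[0.475, -0.121, 0.002] [-0.0, -0.0, -0.088]
[0.482, -0.088, 0.002] [-0.0, -0.0, -0.088]
[0.487, -0.055, 0.002] [-0.0, -0.0, -0.088]
[0.49, -0.021, 0.002] [-0.0, -0.0, -0.088]
[0.49, 0.013, 0.002] [-0.0, -0.0, -0.088]
[0.488, 0.047, 0.002] [-0.0, -0.0, -0.088]
[0.483, 0.081, 0.002] [-0.0, -0.0, -0.088]
[0.477, 0.114, 0.002] [-0.0, -0.0, -0.088]
[0.467, 0.147, 0.002] [-0.0, -0.0, -0.088]
[0.456, 0.179, 0.002] [-0.0, -0.0, -0.088]
[0.443, 0.21, 0.002] [-0.0, -0.0, -0.088]
[0.427, 0.24, 0.002] [-0.0, -0.0, -0.088]
[0.409, 0.269, 0.002] [-0.0, -0.0, -0.088]
[0.39, 0.297, 0.002] [-0.0, -0.0, -0.088]
[0.368, 0.323, 0.002] [-0.0, -0.0, -0.088]
```

```bash
python3 -m crank '[[1,[0.405,-0.276,0],[0,0,-0.088]],[1,[0.423,-0.247,0],[0,0,-0.088]],[1,[0.439,-0.217,0],[0,0,-0.088]],[1,[0.453,-0.186,0],[0,0,-0.088]],[1,[0.465,-0.154,0],[0,0,-0.088]]]' 40
python3 -m crank '[[1,[0.475,-0.121,0],[0,0,-0.088]],[1,[0.482,-0.088,0],[0,0,-0.088]],[1,[0.487,-0.055,0],[0,0,-0.088]],[1,[0.49,-0.021,0],[0,0,-0.088]],[1,[0.49,0.013,0],[0,0,-0.088]]]'
python3 -c "
from h import *;st()
plan([.673,.034,.22],down(.143))"
```

```text
clock: 0.6
position: [0.3193, -0.4341, 0.253]
ee_rot: [0.944, 0.331, -0.0, -0.0]
ft_force: [1.3, -0.5, 0.3]
grip_width: 1.001
clock: 1.1
position: [0.4377, -0.2779, 0.2531]
ee_rot: [0.873, 0.488, -0.0, -0.0]
ft_force: [-0.4, -0.3, -0.4]
grip_width: 1.0
t 1.1 p [ 0.4377 -0.2779  0.2531] tx [ 0.523  0.852 -0.   ] ty [ 0.852 -0.523 -0.   ] tz [-0. -0. -1.] F [-0.4 -0.3 -0.4] w 1.0 q [ 0.85  0.12 -0.41  1.72  0.05  1.31 -0.11]
need 9 use 10 rows; d [ 0.2353  0.3119 -0.0331] rot [-0.     0.    -0.693]
[0.486, 0.047, 0.041] [-0.0, 0.0, -0.088]
[0.482, 0.081, 0.041] [-0.0, 0.0, -0.088]
[0.475, 0.114, 0.041] [-0.0, 0.0, -0.088]
[0.466, 0.146, 0.041] [-0.0, 0.0, -0.088]
[0.455, 0.178, 0.041] [-0.0, 0.0, -0.088]
[0.441, 0.209, 0.041] [-0.0, 0.0, -0.088]
[0.426, 0.239, 0.041] [-0.0, 0.0, -0.088]
[0.408, 0.268, 0.041] [-0.0, 0.0, -0.088]
[0.389, 0.296, 0.041] [-0.0, 0.0, -0.088]
[0.367, 0.322, 0.041] [-0.0, 0.0, -0.088]
```

```bash
python3 -m crank '[[1,[0.486,0.047,0.04],[0,0,-0.088]],[1,[0.482,0.081,0.04],[0,0,-0.088]],[1,[0.475,0.114,0.04],[0,0,-0.088]],[1,[0.466,0.146,0.04],[0,0,-0.088]],[1,[0.455,0.178,0.04],[0,0,-0.088]]]'
python3 -m crank '[[1,[0.441,0.209,0.04],[0,0,-0.088]],[1,[0.426,0.239,0.04],[0,0,-0.088]],[1,[0.408,0.268,0.04],[0,0,-0.088]],[1,[0.389,0.296,0.04],[0,0,-0.088]],[1,[0.367,0.322,0.04],[0,0,-0.088]]]'
python3 -c "
from h import *;st()
plan([.673,.034,.107],down(.143),N=5)"
```

```text
clock: 1.6
position: [0.5559, -0.1224, 0.237]
ee_rot: [0.776, 0.631, -0.0, -0.0]
ft_force: [-0.6, -0.4, -0.2]
grip_width: 0.999
clock: 2.1
position: [0.6742, 0.0329, 0.2206]
ee_rot: [0.656, 0.755, -0.0, -0.0]
ft_force: [0.2, -0.7, 0.8]
grip_width: 1.004
t 2.1 p [0.6742 0.0329 0.2206] tx [-0.14  0.99 -0.  ] ty [ 0.99   0.14  -0.001] tz [-0.001 -0.    -1.   ] F [ 0.2 -0.7  0.8] w 1.004 q [ 0.32  0.54 -0.64  1.33  0.32  1.38 -0.17]
need 3 use 5 rows; d [-0.0012  0.0011 -0.1136] rot [-0.001  0.    -0.002]
[0.003, -0.002, 0.284] [-0.0, 0.0, -0.001]
[0.003, -0.002, 0.284] [-0.0, 0.0, -0.001]
[0.003, -0.002, 0.284] [-0.0, 0.0, -0.001]
[0.003, -0.002, 0.284] [-0.0, 0.0, -0.001]
[0.003, -0.003, 0.284] [-0.0, 0.0, -0.001]
```

```bash
python3 -m crank '[[1,[0.003,-0.003,0.284],[0,0,0]],[1,[0.003,-0.003,0.284],[0,0,0]],[1,[0.003,-0.003,0.284],[0,0,0]],[1,[0.003,-0.003,0.284],[0,0,0]],[1,[0.003,-0.003,0.284],[0,0,0]]]' 30
python3 -m crank '[[-0.5,[0,0,0],[0,0,0]],[-0.5,[0,0,0],[0,0,0]],[-0.5,[0,0,0],[0,0,0]],[-0.5,[0,0,0],[0,0,0]],[-0.5,[0,0,0],[0,0,0]]]'
python3 - <<'E'
from h import *;st()
crop(manip.camera("scene"),200,170,330,310,"b1.png",4)
crop(manip.camera("top"),290,100,410,290,"b2.png",3)
E
```

```text
clock: 2.6
position: [0.6719, 0.0327, 0.1063]
ee_rot: [0.657, 0.754, -0.0, -0.0]
ft_force: [0.4, -0.3, 0.3]
grip_width: 1.0
clock: 3.1
position: [0.6727, 0.0328, 0.1087]
ee_rot: [0.657, 0.754, 0.0, 0.001]
ft_force: [-0.4, -0.0, 0.4]
grip_width: 0.251
t 3.1 p [0.6727 0.0328 0.1087] tx [-0.138  0.99  -0.   ] ty [0.99  0.138 0.001] tz [ 0.001 -0.    -1.   ] F [-0.4 -0.   0.4] w 0.251 q [ 0.31  0.62 -0.61  1.45  0.37  1.18 -0.21]
```

View pics/b1.png

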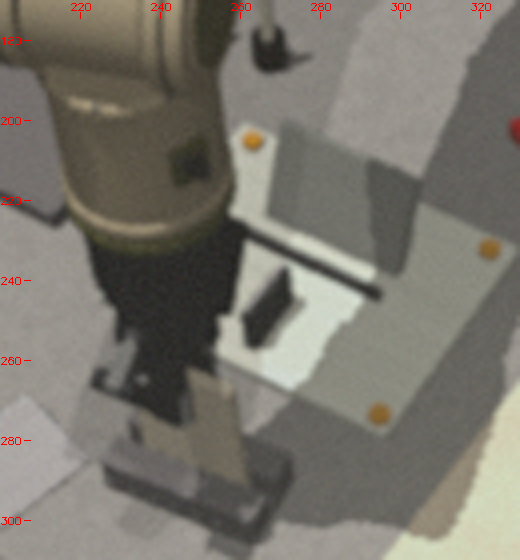

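View pics/b2.png

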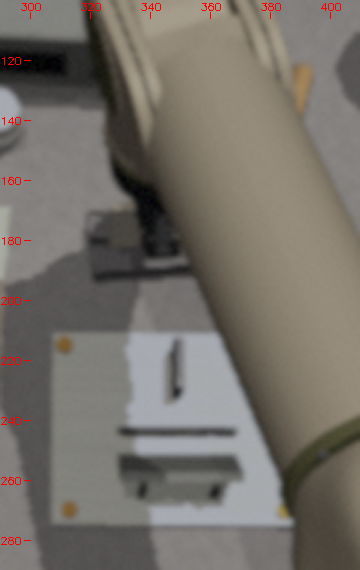

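The jaws straddle the tile, which is visible below them at about (245,285). I'll close now.

```bash
python3 -m crank '[[-0.75,[0,0,0],[0,0,0]],[-0.85,[0,0,0],[0,0,0]],[-0.95,[0,0,0],[0,0,0]],[-1,[0,0,0],[0,0,0]],[-1,[0,0,0],[0,0,0]]]' 25
python3 -c "
from h import *;st()"
```

```text
clock: 3.7
position: [0.6725, 0.0328, 0.108]
ee_rot: [0.657, 0.754, 0.0, 0.0]
ft_force: [2.8, -0.4, 1.0]
grip_width: 0.089
t 3.7 p [0.6725 0.0328 0.108 ] tx [-0.138  0.99  -0.   ] ty [0.99  0.138 0.001] tz [ 0.001  0.    -1.   ] F [ 2.8 -0.4  1. ] w 0.089 q [ 0.31  0.62 -0.61  1.45  0.37  1.18 -0.21]
```

```bash
python3 -m crank '[[-1,[0,0,0],[0,0,0]],[-1,[0,0,-0.1],[0,0,0]],[-1,[0,0,-0.35],[0,0,0]],[-1,[0,0,-0.4],[0,0,0]],[-1,[0,0,-0.4],[0,0,0]]]' 50
python3 - <<'E'
from h import *;st()
t=cv2.imread("pics/top0.png");s=cv2.imread("pics/scene0.png")
crop(t,325,205,375,275,"c1.png",8)
crop(s,250,195,310,265,"c2.png",8)
# yellow bolts
for im,n in((t,"top"),(s,"scene")):
    h=cv2.cvtColor(im,cv2.COLOR_BGR2HSV)
    m=cv2.inRange(h,(8,90,100),(35,255,255))
    k,l,q,c=cv2.connectedComponentsWithStats(m)
    for i in range(1,k):
        if q[i,4]>=5 and 215<c[i][0]<400 and 195<c[i][1]<285: print(n,c[i].round(1),q[i,4],plane(n,c[i],.010).round(4))
E
```

```text
clock: 4.2
position: [0.6714, 0.0327, 0.2084]
ee_rot: [0.657, 0.754, -0.001, -0.001]
ft_force: [0.3, 0.6, -0.9]
grip_width: 0.087
t 4.2 p [0.6714 0.0327 0.2084] tx [-0.138  0.99   0.   ] ty [ 0.99   0.138 -0.002] tz [-0.002 -0.    -1.   ] F [ 0.3  0.6 -0.9] w 0.087 q [ 0.32  0.54 -0.64  1.35  0.32  1.35 -0.18]
top [311.  214.5] 12 [0.5802 0.0997 0.01  ]
top [385.2 215. ] 10 [ 0.5895 -0.0895  0.01  ]
top [312.8 269.5] 10 [0.4387 0.0872 0.01  ]
top [384.8 270. ] 10 [ 0.4475 -0.0926  0.01  ]
scene [262.9 204.6] 17 [ 0.4463 -0.0917  0.01  ]
scene [322.  231.8] 19 [0.4382 0.0878 0.01  ]
scene [229.9 241.4] 17 [ 0.5891 -0.09    0.01  ]
scene [294.5 273.3] 22 [0.5803 0.1    0.01  ]
```

View pics/c1.png

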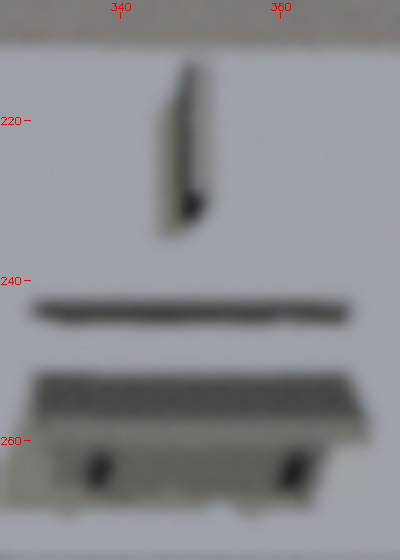

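View pics/c2.png

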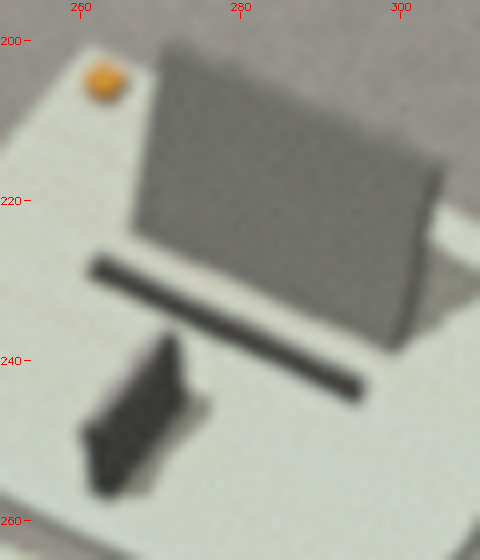

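Run:
```python
from h import *
for a in [(267,224.5),(298.5,238.5)]:print("foot",plane("scene",a,.008).round(4))
O=np.array([.5603,.0041,0]);c,s_=np.cos(.0485),np.sin(.0485);X=np.array([c,s_,0]);Y=np.array([-s_,c,0])
for dx in(.02,0,-.02):
    p=O+dx*X+[0,0,.049];print(dx,p.round(4),proj("top",p).round(1),proj("scene",p).round(1))
f=O-.07*X+[0,0,.008];print("foot mid",f,"ends",[ (f+k*Y).round(4) for k in(.05,-.05)])
t=f-.07*np.sin(.4)*X+[0,0,.07*np.cos(.4)]
for k in(.05,-.05):print("boardtop",proj("top",t+k*Y).round(1),proj("scene",t+k*Y).round(1))
# tile target
al=.38;u=-np.sin(al)*X+[0,0,np.cos(al)];n=np.cos(al)*X+[0,0,np.sin(al)]
for up in(.02,.001):
    b=f+.004*X+[0,0,up]+.004*n;tc=b+.1*u;print("tcp",up,tc.round(4))
hi=tc+[0,0,.06]
plan(tc+np.array([0,0,.09]),down(.0485,-al,Y))
```

```text
foot [ 0.4935 -0.0444  0.008 ]
foot [0.487  0.0487 0.008 ]
0.02 [0.5803 0.0051 0.049 ] [349.  212.6] [261.3 246.4]
0 [0.5603 0.0041 0.049 ] [349.  220.4] [265.9 240.7]
-0.02 [0.5403 0.0031 0.049 ] [349.1 228.2] [270.4 235. ]
foot mid [0.49038231 0.00070633 0.008     ] ends [array([0.488 , 0.0506, 0.008 ]), array([ 0.4928, -0.0492,  0.008 ])]
boardtop [329.  257.2] [304.  215.6]
boardtop [370.7 257.5] [269.7 200.2]
tcp 0.02 [ 0.461  -0.0007  0.1224]
tcp 0.001 [ 0.461  -0.0007  0.1034]
need 5 use 5 rows; d [-0.2103 -0.0335 -0.0151] rot [-0.382 -0.017  0.089]
[-0.01, -0.532, 0.039] [-0.097, -0.004, 0.023]
[-0.02, -0.533, -0.002] [-0.097, -0.004, 0.023]
[-0.029, -0.531, -0.042] [-0.097, -0.004, 0.023]
[-0.039, -0.526, -0.083] [-0.097, -0.004, 0.023]
[-0.048, -0.517, -0.122] [-0.097, -0.004, 0.023]
```

```bash
python3 -m crank '[[-1,[-0.01,-0.532,0.039],[-0.097,-0.004,0.023]],[-1,[-0.02,-0.533,0],[-0.097,-0.004,0.023]],[-1,[-0.029,-0.531,-0.042],[-0.097,-0.004,0.023]],[-1,[-0.039,-0.526,-0.083],[-0.097,-0.004,0.023]],[-1,[-0.048,-0.517,-0.122],[-0.097,-0.004,0.023]]]'
python3 - <<'E'
from h import *;st()
s_=.0485;X=np.array([np.cos(s_),np.sin(s_),0]);Y=np.array([-np.sin(s_),np.cos(s_),0])
plan([.461,-.0007,.1224],down(.0485,-.38,Y),N=5)
crop(manip.camera("scene"),200,120,350,290,"d1.png",3.5)
E
```

```text
clock: 4.7
position: [0.4692, 0.001, 0.1927]
ee_rot: [0.677, 0.713, 0.131, 0.123]
ft_force: [-1.1, 0.8, -0.1]
grip_width: 0.086
t 4.7 p [0.4692 0.001  0.1927] tx [-0.052  0.999  0.002] ty [0.934 0.048 0.354] tz [ 0.354  0.02  -0.935] F [-1.1  0.8 -0.1] w 0.086 q [ 0.67 -0.21 -0.69  2.18 -0.2   0.78  0.14]
need 2 use 5 rows; d [-0.0082 -0.0017 -0.0703] rot [-0.018 -0.003  0.002]
[-0.004, -0.082, 0.157] [-0.005, -0.001, 0.001]
[-0.004, -0.082, 0.157] [-0.005, -0.001, 0.001]
[-0.003, -0.083, 0.157] [-0.005, -0.001, 0.001]
[-0.003, -0.083, 0.156] [-0.005, -0.001, 0.001]
[-0.003, -0.084, 0.156] [-0.005, -0.001, 0.001]
```

View pics/d1.png

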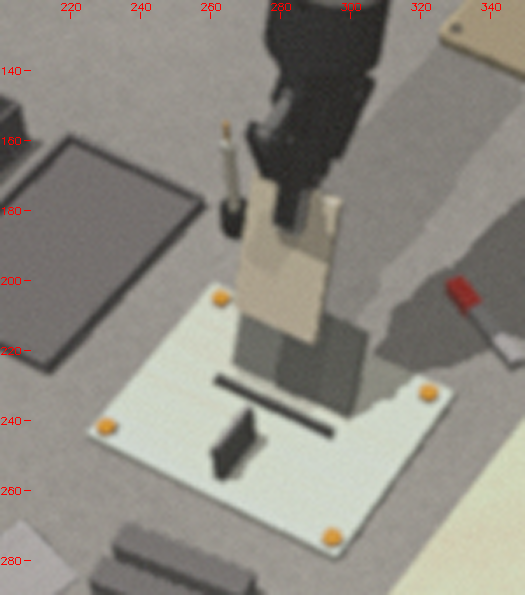

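The tile is gripped and tilted over the backstop, with its lower edge at about (292,213). I'll descend in stages.

```bash
python3 -m crank '[[-1,[-0.004,-0.082,0.157],[-0.005,0,0]],[-1,[-0.004,-0.082,0.157],[-0.005,0,0]],[-1,[-0.003,-0.083,0.157],[-0.005,0,0]],[-1,[-0.003,-0.083,0.157],[-0.005,0,0]],[-1,[-0.003,-0.083,0.157],[-0.005,0,0]]]'
python3 - <<'E'
from h import *;st()
s_=.0485;X=np.array([np.cos(s_),np.sin(s_),0]);Y=np.array([-np.sin(s_),np.cos(s_),0])
plan([.461,-.0007,.1044],down(.0485,-.38,Y),N=5)
crop(manip.camera("scene"),230,130,330,270,"d2.png",4.2)
E
```

```text
clock: 5.25
position: [0.4629, 0.0004, 0.1226]
ee_rot: [0.675, 0.713, 0.138, 0.129]
ft_force: [-0.6, -0.1, -1.0]
grip_width: 0.082
t 5.25 p [4.629e-01 4.000e-04 1.226e-01] tx [-0.054  0.999  0.002] ty [0.928 0.05  0.37 ] tz [ 0.37   0.022 -0.929] F [-0.6 -0.1 -1. ] w 0.082 q [ 0.67 -0.12 -0.73  2.28 -0.14  0.57  0.08]
need 1 use 5 rows; d [-0.0019 -0.0011 -0.0182] rot [-0.001 -0.004  0.005]
[-0.003, -0.021, 0.04] [-0.0, -0.001, 0.001]
[-0.003, -0.021, 0.04] [-0.0, -0.001, 0.001]
[-0.003, -0.021, 0.04] [-0.0, -0.001, 0.001]
[-0.003, -0.021, 0.04] [-0.0, -0.001, 0.001]
[-0.003, -0.021, 0.04] [-0.0, -0.001, 0.001]
```

View pics/d2.png

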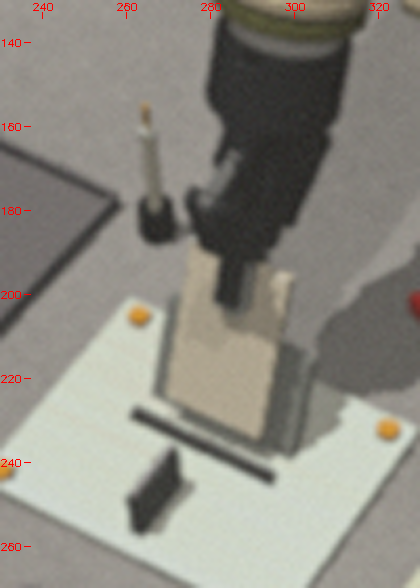

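The tile's lower edge now appears between board and lip, still raised, at about (292,235). Going down the last 18 mm.

```bash
python3 -m crank '[[-1,[-0.003,-0.021,0.04],[0,0,0]],[-1,[-0.003,-0.021,0.04],[0,0,0]],[-1,[-0.003,-0.021,0.04],[0,0,0]],[-1,[-0.003,-0.021,0.04],[0,0,0]],[-1,[-0.003,-0.021,0.04],[0,0,0]]]'
python3 - <<'E'
from h import *;st()
crop(manip.camera("scene"),230,130,330,270,"d3.png",4.2)
E
```

```text
clock: 5.8
position: [0.4618, -0.0011, 0.1053]
ee_rot: [0.675, 0.713, 0.138, 0.129]
ft_force: [-1.0, -0.7, -2.0]
grip_width: 0.084
t 5.8 p [ 0.4618 -0.0011  0.1053] tx [-0.054  0.999  0.002] ty [0.927 0.049 0.372] tz [ 0.371  0.022 -0.928] F [-1.  -0.7 -2. ] w 0.084 q [ 0.68 -0.09 -0.75  2.3  -0.1   0.52  0.05]
```

View pics/d3.png

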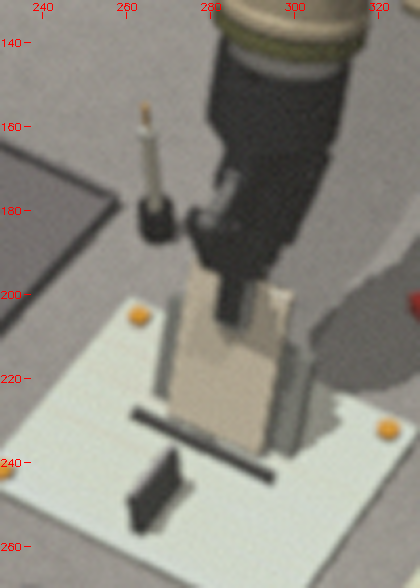

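```bash
python3 -m crank '[[-1,[0,-0.003,0.006],[0,0,0]],[-1,[0,-0.003,0.006],[0,0,0]],[-1,[0,-0.003,0.006],[0,0,0]],[-1,[0,-0.003,0.006],[0,0,0]],[-1,[0,-0.003,0.006],[0,0,0]]]'
```

```text
clock: 6.35
position: [0.4615, -0.0011, 0.1027]
ee_rot: [0.675, 0.713, 0.138, 0.129]
ft_force: [1.1, 0.5, -1.5]
grip_width: 0.087
```

```bash
python3 -m crank '[[-1,[0,-0.003,0.006],[0,0,0]],[-1,[0,-0.003,0.006],[0,0,0]],[-1,[0,-0.003,0.006],[0,0,0]],[-1,[0,0,0],[0,0,0]],[-1,[0,0,0],[0,0,0]]]'
```

```text
clock: 6.85
position: [0.4619, -0.001, 0.1019]
ee_rot: [0.675, 0.713, 0.138, 0.13]
ft_force: [-9.6, 0.6, 13.5]
grip_width: 0.085
```

```bash
python3 -m crank '[[-1,[0,0.002,-0.007],[0,0,0]],[-0.75,[0,0,0],[0,0,0]],[-0.7,[0,0,0],[0,0,0]],[-0.6,[0,0,0],[0,0,0]],[-0.5,[0,0,0],[0,0,0]]]'
python3 - <<'E'
from h import *;st()
crop(manip.camera("scene"),230,130,330,270,"d4.png",4.2)
E
```

```text
clock: 7.35
position: [0.4613, -0.001, 0.1016]
ee_rot: [0.675, 0.713, 0.138, 0.129]
ft_force: [0.1, -1.1, 0.2]
grip_width: 0.25
t 7.35 p [ 0.4613 -0.001   0.1016] tx [-0.054  0.999  0.002] ty [0.927 0.049 0.372] tz [ 0.371  0.022 -0.928] F [ 0.1 -1.1  0.2] w 0.25 q [ 0.68 -0.08 -0.75  2.31 -0.09  0.51  0.05]
```

View pics/d4.png

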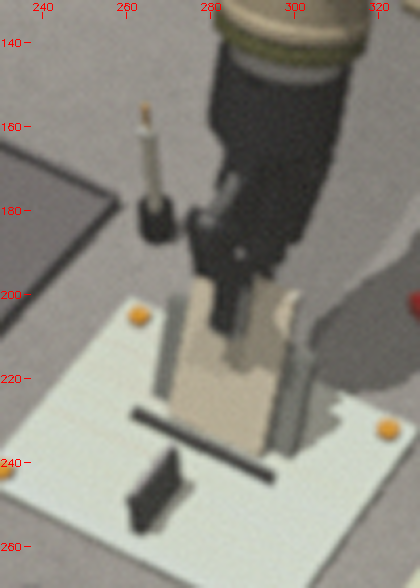

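The tile has settled at about (280,220) and the jaws are clear, with zero force. Retracting along the tool axis.

```bash
python3 -m crank '[[-0.4,[0,0,-0.15],[0,0,0]],[-0.4,[0,0,-0.2],[0,0,0]],[-0.4,[0,0,-0.3],[0,0,0]],[-0.2,[0,0,-0.4],[0,0,0]],[0,[0,0,-0.5],[0,0,0]]]'
python3 - <<'E'
from h import *;st()
t=manip.camera("top");cv2.imwrite("pics/top1.png",t)
s=manip.camera("scene");cv2.imwrite("pics/scene1.png",s)
crop(s,200,150,460,360,"e1.png",3)
E
```

```text
clock: 7.9
position: [0.4143, -0.0035, 0.2171]
ee_rot: [0.675, 0.713, 0.138, 0.128]
ft_force: [0.5, -0.2, 0.7]
grip_width: 0.499
t 7.9 p [ 0.4143 -0.0035  0.2171] tx [-0.055  0.998  0.003] ty [0.928 0.05  0.37 ] tz [ 0.37   0.023 -0.929] F [ 0.5 -0.2  0.7] w 0.499 q [ 0.63 -0.42 -0.58  2.26 -0.35  0.87  0.27]
```

View pics/e1.png

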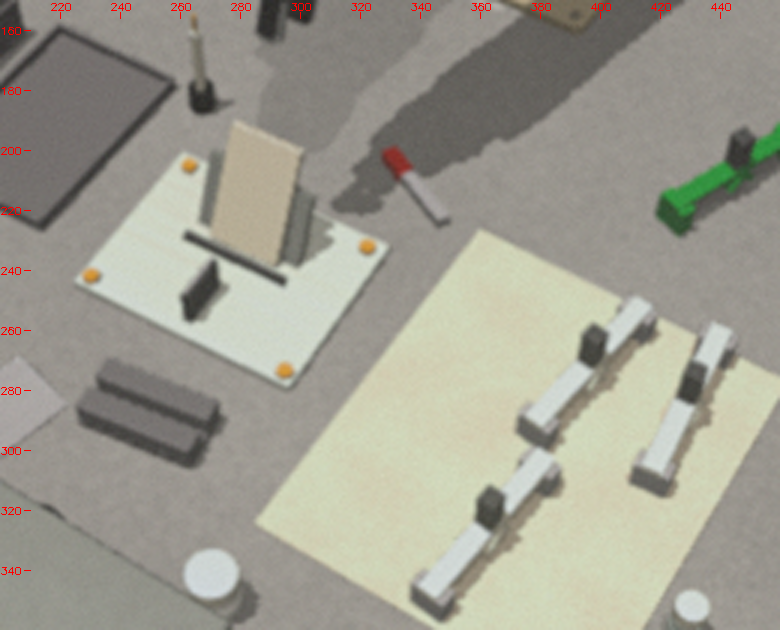

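View pics/top1.png

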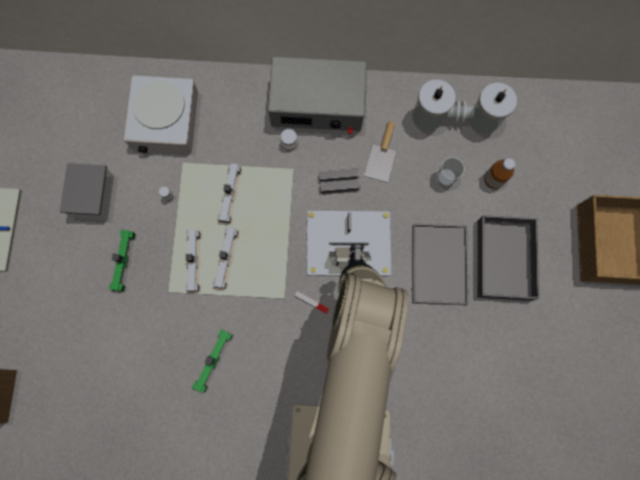

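The tile leans square on the backstop at about (284,215), and the paddles have not moved. Next is the paddle at (.4525,.3045), P3.

```bash
python3 -c "
from h import *
plan([.4525,.3045,.17],down(-.111))"
```

```text
need 7 use 10 rows; d [ 0.0361  0.3084 -0.0516] rot [ 0.387 -0.032  0.163]
[0.382, 0.037, 0.084] [0.049, -0.004, 0.021]
[0.383, 0.034, 0.082] [0.049, -0.004, 0.021]
[0.384, 0.031, 0.079] [0.049, -0.004, 0.021]
[0.385, 0.027, 0.077] [0.049, -0.004, 0.021]
[0.385, 0.024, 0.075] [0.049, -0.004, 0.021]
[0.386, 0.02, 0.073] [0.049, -0.004, 0.021]
[0.387, 0.017, 0.071] [0.049, -0.004, 0.021]
[0.387, 0.013, 0.069] [0.049, -0.004, 0.021]
[0.387, 0.01, 0.067] [0.049, -0.004, 0.021]
[0.388, 0.006, 0.066] [0.049, -0.004, 0.021]
```

```bash
python3 -m crank '[[0,[0.382,0.037,0.02],[0.049,-0.004,0.021]],[0,[0.383,0.034,0.08],[0.049,-0.004,0.021]],[0.2,[0.384,0.031,0.08],[0.049,-0.004,0.021]],[0.2,[0.385,0.027,0.08],[0.049,-0.004,0.021]],[0.2,[0.385,0.024,0.08],[0.049,-0.004,0.021]]]' 60
python3 -m crank '[[0.2,[0.386,0.02,0.075],[0.049,-0.004,0.021]],[0.2,[0.387,0.017,0.075],[0.049,-0.004,0.021]],[0.2,[0.387,0.013,0.075],[0.049,-0.004,0.021]],[0.2,[0.387,0.01,0.075],[0.049,-0.004,0.021]],[0.2,[0.388,0.006,0.075],[0.049,-0.004,0.021]]]'
python3 - <<'E'
from h import *;st()
plan([.4525,.3045,.062],down(-.111),N=5)
s=manip.camera("scene");crop(s,320,180,480,370,"e2.png",3)
E
```

```text
clock: 8.5
position: [0.4315, 0.1516, 0.1955]
ee_rot: [0.715, 0.693, 0.069, 0.064]
ft_force: [0.4, -0.7, -1.6]
grip_width: 0.598
clock: 9.0
position: [0.4484, 0.3003, 0.1669]
ee_rot: [0.745, 0.667, -0.001, -0.002]
ft_force: [0.4, -0.9, 1.9]
grip_width: 0.599
t 9.0 p [0.4484 0.3003 0.1669] tx [0.11  0.994 0.002] ty [ 0.994 -0.11  -0.005] tz [-0.004  0.002 -1.   ] F [ 0.4 -0.9  1.9] w 0.599 q [ 0.28  0.46 -1.17  1.75  0.44  1.23 -1.11]
need 3 use 5 rows; d [ 0.0041  0.0042 -0.1049] rot [-0.005 -0.002  0.001]
[0.011, 0.01, 0.262] [-0.001, -0.0, 0.0]
[0.011, 0.01, 0.262] [-0.001, -0.0, 0.0]
[0.011, 0.01, 0.262] [-0.001, -0.0, 0.0]
[0.011, 0.009, 0.262] [-0.001, -0.0, 0.0]
[0.012, 0.009, 0.262] [-0.001, -0.0, 0.0]
```

View pics/e2.png

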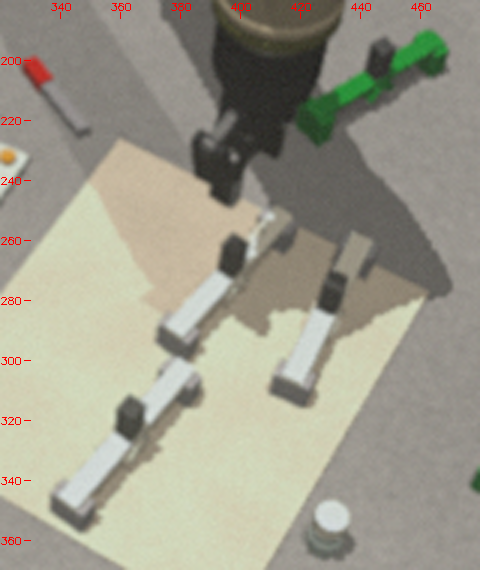

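```bash
python3 -m crank '[[0.2,[0.011,0.01,0.262],[0,0,0]],[0.2,[0.011,0.01,0.262],[0,0,0]],[0.2,[0.011,0.01,0.262],[0,0,0]],[0.2,[0.011,0.009,0.262],[0,0,0]],[0.2,[0.012,0.009,0.262],[0,0,0]]]'
python3 -m crank '[[-0.3,[0,0,0],[0,0,0]],[-0.4,[0,0,0],[0,0,0]],[-0.6,[0,0,0],[0,0,0]],[-0.8,[0,0,0],[0,0,0]],[-1,[0,0,0],[0,0,0]]]' 30
python3 -c "
from h import *;st()"
```

```text
clock: 9.55
position: [0.4524, 0.3034, 0.0624]
ee_rot: [0.745, 0.668, 0.0, -0.001]
ft_force: [-0.3, 0.6, -0.1]
grip_width: 0.597
clock: 10.05
position: [0.4531, 0.3038, 0.0649]
ee_rot: [0.745, 0.668, 0.001, -0.001]
ft_force: [-0.8, -0.6, 6.3]
grip_width: 0.178
t 10.05 p [0.4531 0.3038 0.0649] tx [0.109 0.994 0.003] ty [ 0.994 -0.109  0.001] tz [ 0.001  0.003 -1.   ] F [-0.8 -0.6  6.3] w 0.178 q [ 0.18  0.59 -1.05  1.83  0.58  1.07 -1.2 ]
```

```bash
python3 -m crank '[[-1,[0,0,0],[0,0,0]],[-1,[0,0,-0.1],[0,0,0]],[-1,[0,0,-0.4],[0,0,0]],[-1,[0,0,-0.5],[0,0,-0.1]],[-1,[0,0,-0.4],[0,0,-0.15]]]' 60
python3 -c "
from h import *;st()
plan([.5603,.0041,.19],down(1.619))"
```

```text
clock: 10.55
position: [0.4522, 0.3033, 0.1779]
ee_rot: [0.674, 0.739, 0.001, -0.001]
ft_force: [0.7, -0.0, -1.7]
grip_width: 0.174
t 10.55 p [0.4522 0.3033 0.1779] tx [-0.091  0.996  0.002] ty [ 0.996  0.091 -0.   ] tz [-0.     0.002 -1.   ] F [ 0.7 -0.  -1.7] w 0.174 q [ 0.3   0.48 -1.21  1.73  0.47  1.26 -0.93]
need 11 use 15 rows; d [ 0.1081 -0.2992  0.0121] rot [ 0.002 -0.002 -1.528]
[-0.256, 0.067, -0.011] [0.0, -0.0, -0.13]
[-0.262, 0.04, -0.011] [0.0, -0.0, -0.13]
[-0.265, 0.014, -0.011] [0.0, -0.0, -0.13]
[-0.265, -0.013, -0.011] [0.0, -0.0, -0.13]
[-0.262, -0.04, -0.01] [0.0, -0.0, -0.13]
[-0.257, -0.067, -0.01] [0.0, -0.0, -0.13]
[-0.248, -0.092, -0.01] [0.0, -0.0, -0.13]
[-0.238, -0.117, -0.01] [0.0, -0.0, -0.13]
[-0.225, -0.141, -0.01] [0.0, -0.0, -0.13]
[-0.209, -0.163, -0.01] [0.0, -0.0, -0.13]
[-0.192, -0.183, -0.01] [0.0, -0.0, -0.13]
[-0.172, -0.202, -0.01] [0.0, -0.0, -0.13]
[-0.151, -0.218, -0.01] [0.0, -0.0, -0.13]
[-0.128, -0.232, -0.01] [0.0, -0.0, -0.13]
[-0.103, -0.244, -0.01] [0.0, -0.0, -0.13]
```

```bash
python3 -m crank '[[-1,[-0.256,0.067,-0.01],[0,0,-0.13]],[-1,[-0.262,0.04,-0.01],[0,0,-0.13]],[-1,[-0.265,0.014,-0.01],[0,0,-0.13]],[-1,[-0.265,-0.013,-0.01],[0,0,-0.13]],[-1,[-0.262,-0.04,-0.01],[0,0,-0.13]]]'
python3 -m crank '[[-1,[-0.257,-0.067,-0.01],[0,0,-0.13]],[-1,[-0.248,-0.092,-0.01],[0,0,-0.13]],[-1,[-0.238,-0.117,-0.01],[0,0,-0.13]],[-1,[-0.225,-0.141,-0.01],[0,0,-0.13]],[-1,[-0.209,-0.163,-0.01],[0,0,-0.13]]]'
python3 -m crank '[[-1,[-0.192,-0.183,-0.01],[0,0,-0.13]],[-1,[-0.172,-0.202,-0.01],[0,0,-0.13]],[-1,[-0.151,-0.218,-0.01],[0,0,-0.13]],[-1,[-0.128,-0.232,-0.01],[0,0,-0.13]],[-1,[-0.103,-0.244,-0.01],[0,0,-0.13]]]'
python3 - <<'E'
from h import *;st()
plan([.5603,.0041,.12],down(1.619),N=5)
s=manip.camera("scene");crop(s,200,120,380,300,"f1.png",3.2)
E
```

```text
clock: 11.05
position: [0.4883, 0.2022, 0.1798]
ee_rot: [0.466, 0.885, 0.0, -0.001]
ft_force: [0.5, 0.2, -2.6]
grip_width: 0.174
clock: 11.55
position: [0.5241, 0.1023, 0.1835]
ee_rot: [0.227, 0.974, 0.001, -0.001]
ft_force: [-0.2, -0.8, -2.2]
grip_width: 0.176
clock: 12.05
position: [0.5601, 0.0025, 0.1873]
ee_rot: [-0.026, 1.0, 0.001, -0.001]
ft_force: [0.6, 0.1, -2.1]
grip_width: 0.174
t 12.05 p [0.5601 0.0025 0.1873] tx [-0.999 -0.052  0.001] ty [-0.052  0.999  0.002] tz [-0.001  0.002 -1.   ] F [ 0.6  0.1 -2.1] w 0.174 q [ 0.95  0.69 -1.43  1.67  0.69  1.4   1.05]
need 2 use 5 rows; d [ 0.0002  0.0016 -0.0673] rot [ 0.002 -0.001  0.004]
[-0.001, 0.004, 0.168] [0.0, -0.0, 0.001]
[-0.001, 0.004, 0.168] [0.0, -0.0, 0.001]
[-0.001, 0.004, 0.168] [0.0, -0.0, 0.001]
[-0.001, 0.004, 0.168] [0.0, -0.0, 0.001]
[-0.001, 0.004, 0.168] [0.0, -0.0, 0.001]
```

View pics/f1.png

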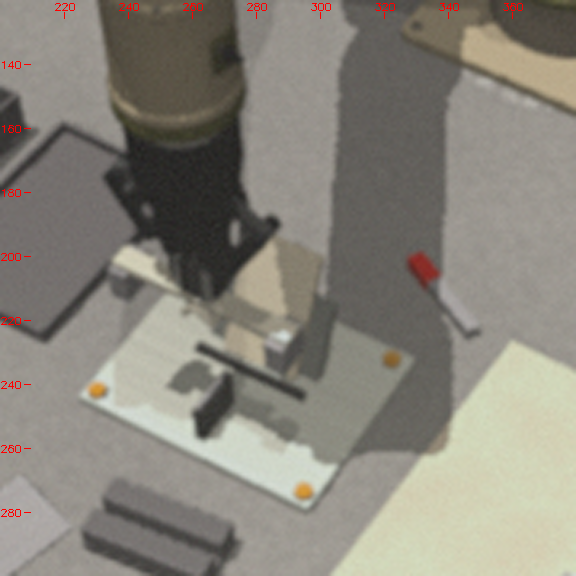

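The paddle is held level over the knife, with its ends at (238,210) and (285,228). I'll descend while watching joint 3.

```bash
python3 -m crank '[[-1,[-0.001,0.004,0.168],[0,0,0]],[-1,[-0.001,0.004,0.168],[0,0,0]],[-1,[-0.001,0.004,0.168],[0,0,0]],[-1,[-0.001,0.004,0.168],[0,0,0]],[-1,[-0.001,0.004,0.168],[0,0,0]]]'
python3 - <<'E'
from h import *;st()
plan([.5603,.0041,.096],down(1.619),N=5)
s=manip.camera("scene");crop(s,200,120,380,300,"f2.png",3.2)
E
```

```text
clock: 12.6
position: [0.5601, 0.0059, 0.1184]
ee_rot: [-0.024, 1.0, 0.001, -0.001]
ft_force: [0.5, 0.3, -1.9]
grip_width: 0.177
t 12.6 p [0.5601 0.0059 0.1184] tx [-0.999 -0.049  0.001] ty [-0.049  0.999  0.002] tz [-0.001  0.002 -1.   ] F [ 0.5  0.3 -1.9] w 0.177 q [ 0.91  0.75 -1.35  1.74  0.76  1.3   1.  ]
need 1 use 5 rows; d [ 0.0002 -0.0018 -0.0224] rot [ 0.002 -0.001  0.001]
[-0.0, -0.005, 0.056] [0.001, -0.0, 0.0]
[-0.0, -0.005, 0.056] [0.001, -0.0, 0.0]
[-0.0, -0.005, 0.056] [0.001, -0.0, 0.0]
[-0.0, -0.005, 0.056] [0.001, -0.0, 0.0]
[-0.0, -0.005, 0.056] [0.001, -0.0, 0.0]
```

View pics/f2.png

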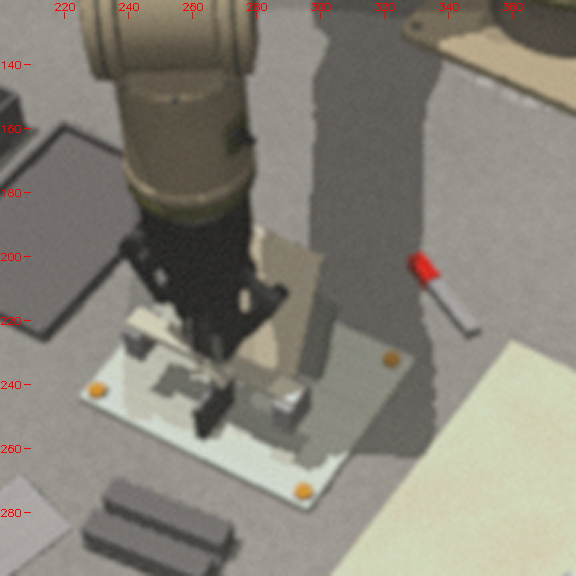

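```bash
python3 -m crank '[[-1,[0,-0.005,0.056],[0,0,0]],[-1,[0,-0.005,0.056],[0,0,0]],[-1,[0,-0.005,0.056],[0,0,0]],[-1,[0,-0.005,0.056],[0,0,0]],[-1,[0,-0.005,0.056],[0,0,0]]]'
python3 -m crank '[[-1,[0,0,0.012],[0,0,0]],[-1,[0,0,0.012],[0,0,0]],[-1,[0,0,0.012],[0,0,0]],[-1,[0,0,0],[0,0,0]],[-1,[0,0,0],[0,0,0]]]'
python3 - <<'E'
from h import *;st()
s=manip.camera("scene");crop(s,200,120,380,300,"f3.png",3.2)
E
```

```text
clock: 13.15
position: [0.5606, 0.0034, 0.0972]
ee_rot: [-0.024, 1.0, 0.001, -0.0]
ft_force: [0.3, 0.9, -2.6]
grip_width: 0.177
clock: 13.65
position: [0.5606, 0.0035, 0.0946]
ee_rot: [-0.024, 1.0, 0.001, -0.0]
ft_force: [-0.5, 0.3, -2.5]
grip_width: 0.176
t 13.65 p [0.5606 0.0035 0.0946] tx [-0.999 -0.048  0.   ] ty [-0.048  0.999  0.002] tz [-0.001  0.002 -1.   ] F [-0.5  0.3 -2.5] w 0.176 q [ 0.89  0.77 -1.32  1.76  0.79  1.26  0.99]
```

View pics/f3.png

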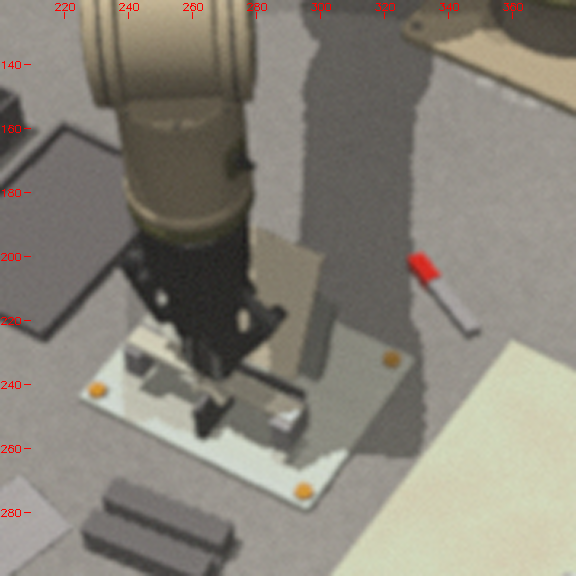

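No contact yet, so lower about 1 mm at a time.

```bash
python3 -m crank '[[-1,[0,0,0.012],[0,0,0]],[-1,[0,0,0.012],[0,0,0]],[-1,[0,0,0.008],[0,0,0]],[-1,[0,0,0],[0,0,0]],[-1,[0,0,0],[0,0,0]]]'
python3 -m crank '[[-1,[0,0,0.01],[0,0,0]],[-1,[0,0,0.01],[0,0,0]],[-1,[0,0,0],[0,0,0]],[-1,[0,0,0],[0,0,0]],[-1,[0,0,0],[0,0,0]]]'
```

```text
clock: 14.2
position: [0.5605, 0.0035, 0.0919]
ee_rot: [-0.024, 1.0, 0.001, -0.0]
ft_force: [-0.6, -0.2, -2.9]
grip_width: 0.176
clock: 14.7
position: [0.5605, 0.0035, 0.0904]
ee_rot: [-0.024, 1.0, 0.001, -0.0]
ft_force: [0.3, 0.4, -2.9]
grip_width: 0.175
```

```bash
python3 -m crank '[[-1,[0,0,0.01],[0,0,0]],[-1,[0,0,0.01],[0,0,0]],[-1,[0,0,0],[0,0,0]],[-1,[0,0,0],[0,0,0]],[-1,[0,0,0],[0,0,0]]]'
```

```text
clock: 15.2
position: [0.5607, 0.0033, 0.089]
ee_rot: [-0.024, 1.0, 0.001, -0.0]
ft_force: [-1.3, -2.6, 5.5]
grip_width: 0.176
```

```bash
python3 -m crank '[[-0.65,[0,0,0],[0,0,0]],[-0.6,[0,0,0],[0,0,0]],[-0.5,[0,0,0],[0,0,0]],[-0.4,[0,0,0],[0,0,0]],[-0.3,[0,0,0],[0,0,0]]]'
python3 -m crank '[[-0.2,[0,0,-0.05],[0,0,0]],[-0.1,[0,0,-0.2],[0,0,0]],[0,[0,0,-0.3],[0,0,0]],[0,[0,0,-0.4],[0,0,0]],[0,[0,0,-0.4],[0,0,0]]]'
python3 - <<'E'
from h import *;st()
s=manip.camera("scene");crop(s,200,150,340,300,"g1.png",4)
t=manip.camera("top");crop(t,280,160,420,300,"g1t.png",4)
E
```

```text
clock: 15.7
position: [0.5604, 0.0037, 0.0886]
ee_rot: [-0.024, 1.0, 0.001, -0.0]
ft_force: [-0.9, 0.6, 0.4]
grip_width: 0.345
clock: 16.2
position: [0.5604, 0.0037, 0.199]
ee_rot: [-0.024, 1.0, 0.001, -0.0]
ft_force: [0.8, -0.9, -0.0]
grip_width: 0.502
t 16.2 p [0.5604 0.0037 0.199 ] tx [-0.999 -0.049  0.   ] ty [-0.049  0.999  0.003] tz [-0.001  0.003 -1.   ] F [ 0.8 -0.9 -0. ] w 0.502 q [ 0.95  0.65 -1.41  1.66  0.65  1.4   1.07]
```

View pics/g1.png

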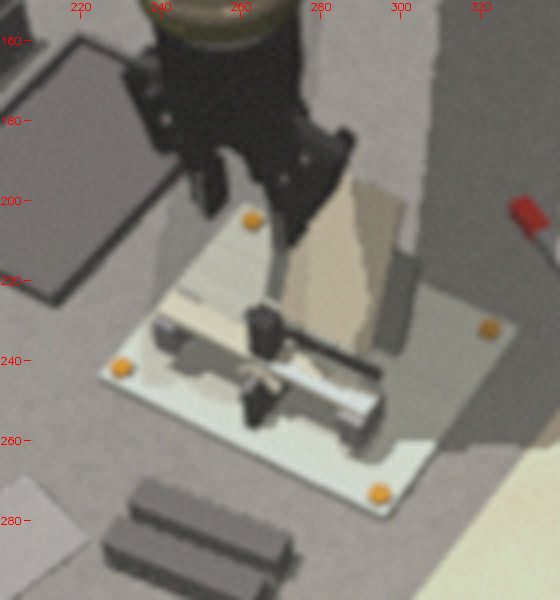

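Released, and the paddle is hanging at about (266,238). I'll wait and then measure its tilt.

```bash
for i in 1 2 3; do python3 -m crank '[[0,[0,0,0],[0,0,0]],[0,[0,0,0],[0,0,0]],[0,[0,0,0],[0,0,0]],[0,[0,0,0],[0,0,0]],[0,[0,0,0],[0,0,0]]]' >/dev/null; done
cat >> h.py <<'E'
def hangpred():
    O=np.array([.5603,.0041,.049]);Y=np.array([-np.sin(.0485),np.cos(.0485),0]);Z=np.array([0,0,1.])
    for a in(-.24,0,.24):
        y=np.cos(a)*Y+np.sin(a)*Z;z=np.cos(a)*Z-np.sin(a)*Y
        print(a,{k:[proj("scene",O+z*.010+sg*.075*y).round(1).tolist() for sg in(1,-1)]+[proj("scene",O+z*.046).round(1).tolist()] for k in("+yend,-yend,stubtop",)})
E
python3 - <<'E'
from h import *;st();hangpred()
s=manip.camera("scene");crop(s,210,180,330,290,"g2.png",5)
E
```

```text
t 17.8 p [0.5606 0.0033 0.1967] tx [-0.999 -0.048  0.001] ty [-0.048  0.999  0.002] tz [-0.001  0.002 -1.   ] F [-0.1  0.2  0.2] w 0.496 q [ 0.95  0.65 -1.41  1.66  0.65  1.4   1.07]
-0.24 {'+yend,-yend,stubtop': [[292.5, 255.3], [240.7, 222.2], [268.4, 231.2]]}
0 {'+yend,-yend,stubtop': [[292.1, 250.8], [240.0, 226.0], [264.5, 229.0]]}
0.24 {'+yend,-yend,stubtop': [[290.2, 245.7], [240.7, 230.5], [260.7, 227.5]]}
```

View pics/g2.png

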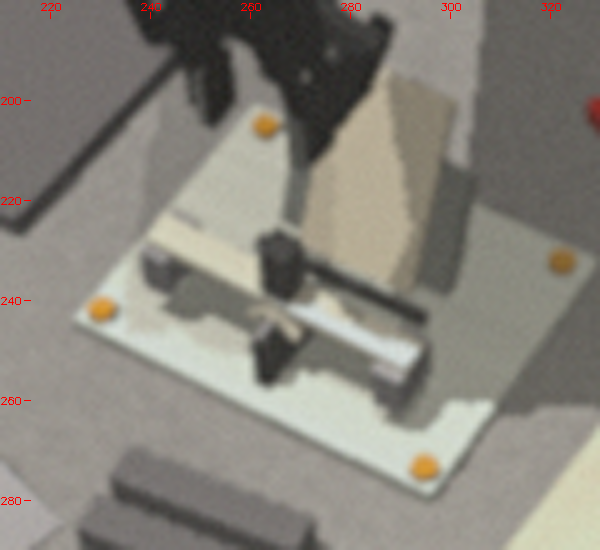

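The paddle is level: ends at (292,250.5) and (241.5,225), against level predictions of (292,251) and (240,226). So P3 is true. I'll regrasp it and check the tray and electrode positions.

```bash
python3 -m crank '[[0,[0,0,0.3],[0,0,0]],[0,[0,0,0.4],[0,0,0]],[0,[0,0,0.4],[0,0,0]],[0,[0,0,0.2],[0,0,0]],[0,[0,0,0.04],[0,0,0]]]' 40
python3 -m crank '[[-0.3,[0,0,0],[0,0,0]],[-0.5,[0,0,0],[0,0,0]],[-0.6,[0,0,0],[0,0,0]],[-0.8,[0,0,0],[0,0,0]],[-1,[0,0,0],[0,0,0]]]'
python3 - <<'E'
from h import *;st()
print("electrode",plane("top",(397,304),0.),plane("scene",(267.5,184),0.))
s=cv2.imread("pics/scene1.png");crop(s,110,120,270,230,"tr.png",4.5)
E
```

```text
clock: 18.35
position: [0.5597, 0.0034, 0.0881]
ee_rot: [-0.024, 1.0, 0.001, -0.002]
ft_force: [-0.2, 1.0, 0.0]
grip_width: 0.5
clock: 18.85
position: [0.5614, 0.0028, 0.0909]
ee_rot: [-0.024, 1.0, 0.0, 0.001]
ft_force: [-1.1, -3.4, 7.2]
grip_width: 0.179
t 18.85 p [0.5614 0.0028 0.0909] tx [-0.999 -0.047 -0.001] ty [-0.047  0.999  0.001] tz [ 0.001  0.001 -1.   ] F [-1.1 -3.4  7.2] w 0.179 q [ 0.88  0.75 -1.29  1.76  0.77  1.24  1.  ]
electrode [ 0.3654529 -0.126453   0.       ] [ 0.37339052 -0.13032855  0.        ]
```

View pics/tr.png

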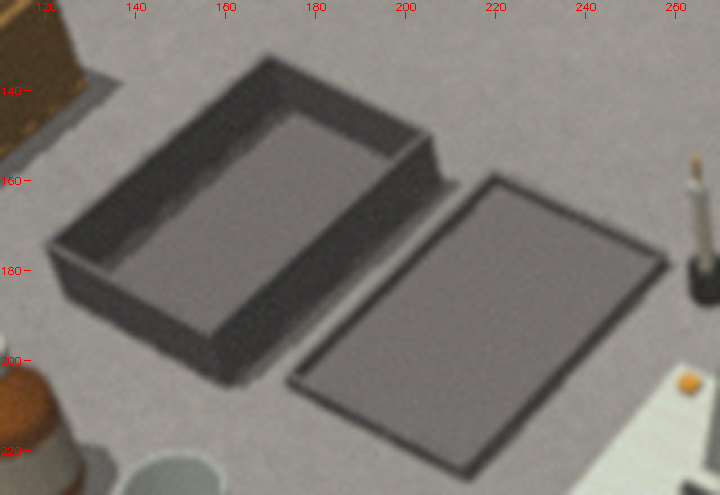

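Run:
```python
from h import *
for nm,z,ps,pt in(("tray",.015,[(219.5,158.5),(259,178.5),(214,227),(174,204.5)],[(467,304.5),(411.5,303),(412,225),(465.5,226)]),("bin",.05,[(169,132),(206,149.5),(157.5,195),(120.5,174)],[(538,298),(476.5,297),(483,216),(536,219.5)])):
    for n,p in(("scene",ps),("top",pt)):
        q=np.array([plane(n,a,z) for a in p]);print(nm,n,q[:,:2].round(4).tolist(),"c",q.mean(0).round(4),"yaws",[round(float(np.arctan2(*(v[::-1]))),3) for v in (q[3,:2]-q[0,:2],q[2,:2]-q[1,:2])],[round(float(np.arctan2(-v[0],v[1])),3) for v in (q[1,:2]-q[0,:2],q[2,:2]-q[3,:2])])
```

```text
tray scene [[0.3785, -0.2914], [0.3801, -0.1527], [0.5775, -0.1496], [0.5759, -0.2861]] c [ 0.478 -0.22   0.015] yaws [0.027, 0.016] [-0.011, -0.011]
tray top [[0.3724, -0.2957], [0.3683, -0.1598], [0.5658, -0.1574], [0.5707, -0.2924]] c [ 0.4693 -0.2263  0.015 ] yaws [0.017, 0.012] [0.03, 0.036]
bin scene [[0.3981, -0.4532], [0.3961, -0.3189], [0.5935, -0.318], [0.5916, -0.4531]] c [ 0.4948 -0.3858  0.05  ] yaws [0.001, 0.004] [0.015, -0.014]
bin top [[0.3937, -0.4555], [0.3877, -0.3092], [0.5896, -0.3263], [0.5878, -0.4561]] c [ 0.4897 -0.3868  0.05  ] yaws [-0.003, -0.084] [0.041, -0.014]
```

Run:
```python
from h import *
print("cam",ray("top",(0,0))[0].round(3),ray("scene",(0,0))[0].round(3))
p=lambda n,uv,z:plane(n,uv,z)[:2].round(4)
print("TOP L z0",p("top",(411.7,264),0),"R z15",p("top",(466.3,265),.015),"far z15",p("top",(439,225),.015),"near z15/0",p("top",(439,303.8),.015),p("top",(439,303.8),0))
print("SC near(+x) edge z0",p("scene",(194,215.7),0),"+y edge z0",p("scene",(236.5,202.5),0),"-x far z15",p("scene",(239.2,168.5),.015),"-y far z15",p("scene",(196.7,181.5),.015))
# bin
print("BIN TOP -y inner?",p("top",(537,258),.05),"floor right",p("top",(526.5,258),.004),"left rim outer",p("top",(482,230),.05),p("top",(473.5,258),0.))
print("BIN SC floor -y edge",p("scene",(155,161),.004),"-x edge",p("scene",(186,149),.004))
```

```text
cam [0.213 0.074 1.418] [1.195 0.563 1.169]
TOP L z0 [ 0.4682 -0.161 ] R z15 [ 0.4707 -0.2942] far z15 [ 0.5695 -0.2256] near z15/0 [ 0.3702 -0.2272] [ 0.3719 -0.2305]
SC near(+x) edge z0 [ 0.5686 -0.227 ] +y edge z0 [ 0.4721 -0.1609] -x far z15 [ 0.3794 -0.2211] -y far z15 [ 0.4805 -0.2887]
BIN TOP -y inner? [ 0.4912 -0.456 ] floor right [ 0.4991 -0.4476] left rim outer [ 0.5538 -0.3236] [ 0.4924 -0.3163]
BIN SC floor -y edge [ 0.4771 -0.4478] -x edge [ 0.3928 -0.4052]
```

```bash
python3 -m crank '[[-1,[0,0,0],[0,0,0]],[-1,[0,0,-0.1],[0,0,0]],[-1,[0,0,-0.3],[0,0,0]],[-1,[0,0,-0.4],[0,0,0]],[-1,[0,0,-0.4],[0,0,0]]]' 60
python3 -c "
from h import *;st()
plan([.470,-.268,.17],down(.01))"
```

```text
clock: 19.35
position: [0.5601, 0.0036, 0.187]
ee_rot: [-0.024, 1.0, 0.001, -0.001]
ft_force: [1.8, 0.1, -2.4]
grip_width: 0.172
t 19.35 p [0.5601 0.0036 0.187 ] tx [-0.999 -0.049  0.001] ty [-0.049  0.999  0.003] tz [-0.001  0.003 -1.   ] F [ 1.8  0.1 -2.4] w 0.172 q [ 0.94  0.65 -1.39  1.67  0.65  1.38  1.07]
need 12 use 15 rows; d [-0.0901 -0.2716 -0.017 ] rot [ 1.00e-03 -3.00e-03  1.61e+00]
[0.086, -0.222, 0.014] [0.0, -0.0, 0.137]
[0.062, -0.23, 0.014] [0.0, -0.0, 0.137]
[0.037, -0.236, 0.014] [0.0, -0.0, 0.137]
[0.011, -0.238, 0.014] [0.0, -0.0, 0.137]
[-0.014, -0.238, 0.014] [0.0, -0.0, 0.137]
[-0.04, -0.235, 0.014] [0.0, -0.0, 0.137]
[-0.065, -0.23, 0.014] [0.0, -0.0, 0.137]
[-0.089, -0.221, 0.014] [0.0, -0.0, 0.137]
[-0.112, -0.211, 0.014] [0.0, -0.0, 0.137]
[-0.134, -0.197, 0.014] [0.0, -0.0, 0.137]
[-0.154, -0.182, 0.014] [0.0, -0.0, 0.137]
[-0.173, -0.164, 0.014] [0.0, -0.0, 0.137]
[-0.19, -0.145, 0.014] [0.0, -0.0, 0.137]
[-0.204, -0.124, 0.014] [0.0, -0.0, 0.137]
[-0.216, -0.101, 0.014] [0.0, -0.0, 0.137]
```

```bash
python3 -m crank '[[-1,[0.086,-0.222,0],[0,0,0.137]],[-1,[0.062,-0.23,0],[0,0,0.137]],[-1,[0.037,-0.236,0],[0,0,0.137]],[-1,[0.011,-0.238,0],[0,0,0.137]],[-1,[-0.014,-0.238,0],[0,0,0.137]]]'
python3 -m crank '[[-1,[-0.04,-0.235,0],[0,0,0.137]],[-1,[-0.065,-0.23,0],[0,0,0.137]],[-1,[-0.089,-0.221,0],[0,0,0.137]],[-1,[-0.112,-0.211,0],[0,0,0.137]],[-1,[-0.134,-0.197,0],[0,0,0.137]]]'
python3 -m crank '[[-1,[-0.154,-0.182,0],[0,0,0.137]],[-1,[-0.173,-0.164,0],[0,0,0.137]],[-1,[-0.19,-0.145,0],[0,0,0.137]],[-1,[-0.204,-0.124,0],[0,0,0.137]],[-1,[-0.216,-0.101,0],[0,0,0.137]]]'
python3 -c "
from h import *;st()
plan([.470,-.268,.08],down(.01))"
```

```text
clock: 19.85
position: [0.53, -0.0875, 0.1859]
ee_rot: [0.244, 0.97, 0.001, -0.001]
ft_force: [-0.2, -0.2, -2.1]
grip_width: 0.171
clock: 20.35
position: [0.4998, -0.1779, 0.1857]
ee_rot: [0.493, 0.87, 0.001, -0.001]
ft_force: [0.2, 0.4, -2.7]
grip_width: 0.178
clock: 20.85
position: [0.4695, -0.2683, 0.1856]
ee_rot: [0.707, 0.708, 0.001, -0.001]
ft_force: [-1.1, 0.2, -2.5]
grip_width: 0.173
t 20.85 p [ 0.4695 -0.2683  0.1856] tx [-0.001  1.     0.002] ty [ 1.     0.001 -0.001] tz [-0.001  0.002 -1.   ] F [-1.1  0.2 -2.5] w 0.173 q [ 1.36  0.41 -1.12  1.73  0.39  1.25  0.15]
need 3 use 5 rows; d [ 0.0005  0.0003 -0.1056] rot [-0.001 -0.002 -0.009]
[0.0, 0.002, 0.264] [-0.0, -0.001, -0.002]
[0.0, 0.001, 0.264] [-0.0, -0.001, -0.002]
[0.0, 0.001, 0.264] [-0.0, -0.001, -0.002]
[0.0, 0.001, 0.264] [-0.0, -0.001, -0.002]
[0.001, 0.001, 0.264] [-0.0, -0.001, -0.002]
```

```bash
python3 -m crank '[[-1,[0,0,0.264],[0,0,0]],[-1,[0,0,0.264],[0,0,0]],[-1,[0,0,0.264],[0,0,0]],[-1,[0,0,0.264],[0,0,0]],[-1,[0,0,0.264],[0,0,0]]]'
python3 - <<'E'
from h import *;st()
s=manip.camera("scene");crop(s,130,80,290,240,"i1.png",3.7)
E
```

```text
clock: 21.35
position: [0.4698, -0.2675, 0.0792]
ee_rot: [0.705, 0.709, 0.001, -0.001]
ft_force: [-0.4, -1.1, -2.1]
grip_width: 0.17
t 21.35 p [ 0.4698 -0.2675  0.0792] tx [-0.006  1.     0.002] ty [ 1.     0.006 -0.   ] tz [-0.     0.002 -1.   ] F [-0.4 -1.1 -2.1] w 0.17 q [ 1.28  0.54 -1.03  1.83  0.52  1.08  0.06]
```

View pics/i1.png

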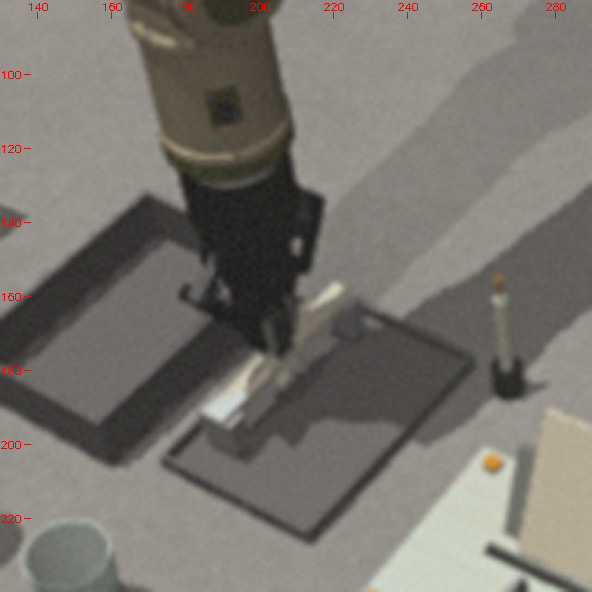

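```bash
python3 -m crank '[[-1,[0,0,0.04],[0,0,0]],[-1,[0,0,0.04],[0,0,0]],[-1,[0,0,0.03],[0,0,0]],[-1,[0,0,0.01],[0,0,0]],[-1,[0,0,0],[0,0,0]]]'
python3 -m crank '[[-1,[0,0,0.01],[0,0,0]],[-1,[0,0,0.01],[0,0,0]],[-1,[0,0,0.01],[0,0,0]],[-1,[0,0,0],[0,0,0]],[-1,[0,0,0],[0,0,0]]]'
```

```text
clock: 21.9
position: [0.4698, -0.268, 0.0702]
ee_rot: [0.705, 0.709, 0.0, -0.001]
ft_force: [-0.7, 0.4, -2.0]
grip_width: 0.171
clock: 22.4
position: [0.4693, -0.2682, 0.0689]
ee_rot: [0.705, 0.709, -0.001, -0.001]
ft_force: [-12.8, 2.8, 19.4]
grip_width: 0.174
```

```bash
python3 -m crank '[[-1,[0,0,-0.012],[0,0,0]],[-0.65,[0,0,0],[0,0,0]],[-0.6,[0,0,0],[0,0,0]],[-0.5,[0,0,0],[0,0,0]],[-0.3,[0,0,0],[0,0,0]]]'
python3 -m crank '[[-0.2,[0,0,-0.1],[0,0,0]],[-0.1,[0,0,-0.3],[0,0,0]],[0,[0,0,-0.4],[0,0,0]],[0,[0,0,-0.4],[0,0,0]],[0,[0,0,-0.4],[0,0,0]]]'
python3 - <<'E'
from h import *;st()
s=manip.camera("scene");cv2.imwrite("pics/scene2.png",s)
t=manip.camera("top");cv2.imwrite("pics/top2.png",t)
E
```

```text
clock: 22.9
position: [0.4698, -0.2678, 0.0684]
ee_rot: [0.705, 0.709, 0.001, -0.001]
ft_force: [-0.6, 0.2, -0.2]
grip_width: 0.345
clock: 23.4
position: [0.4698, -0.2678, 0.1982]
ee_rot: [0.705, 0.709, 0.001, -0.001]
ft_force: [0.0, -0.2, -0.5]
grip_width: 0.502
t 23.4 p [ 0.4698 -0.2678  0.1982] tx [-0.006  1.     0.002] ty [ 1.     0.006 -0.001] tz [-0.001  0.002 -1.   ] F [ 0.  -0.2 -0.5] w 0.502 q [ 1.37  0.4  -1.13  1.71  0.37  1.27  0.16]
```

View pics/scene2.png

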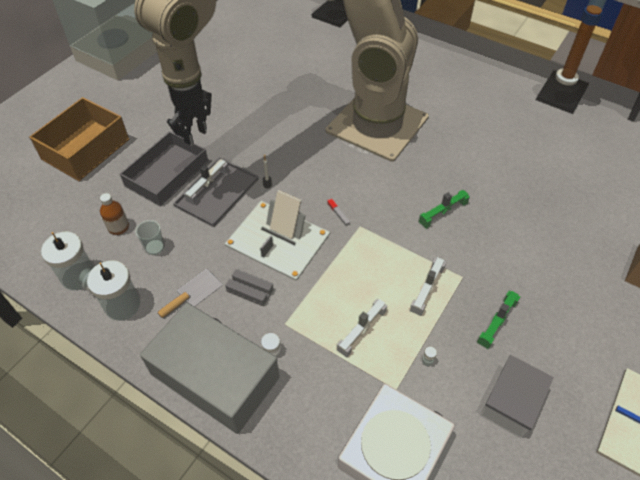

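View pics/top2.png

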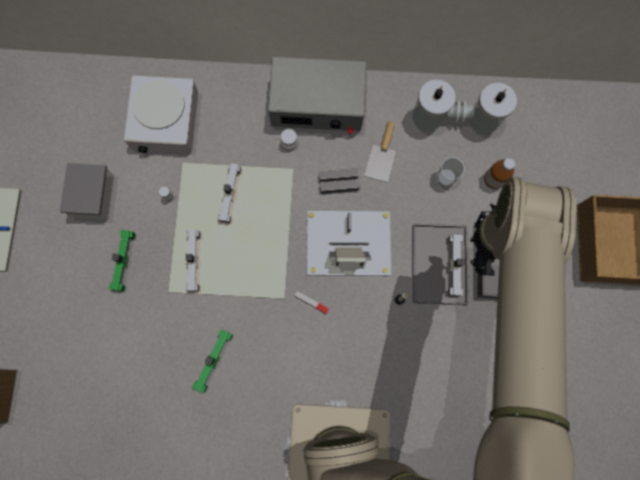

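P3 stands in the tray at top px (456,263), and the other two paddles are unmoved. Next is P1, the far one.

```bash
python3 -c "
from h import *
plan([.620,.309,.18],down(-.063),show=3)"
```

```text
need 14 use 15 rows; d [ 0.1482  0.5774 -0.0209] rot [0.004 0.001 0.069]
[0.481, 0.126, 0.017] [0.0, 0.0, 0.006]
[0.481, 0.124, 0.017] [0.0, 0.0, 0.006]
[0.482, 0.122, 0.017] [0.0, 0.0, 0.006]
```

```bash
python3 -m crank '[[0,[0.48,0.126,0],[0,0,0.006]],[0.2,[0.48,0.126,0],[0,0,0.006]],[0.2,[0.48,0.124,0],[0,0,0.006]],[0.2,[0.48,0.124,0],[0,0,0.006]],[0.2,[0.48,0.122,0],[0,0,0.006]]]' 40
python3 -m crank '[[0.2,[0.48,0.12,0],[0,0,0.006]],[0.2,[0.48,0.12,0],[0,0,0.006]],[0.2,[0.48,0.118,0],[0,0,0.006]],[0.2,[0.48,0.116,0],[0,0,0.006]],[0.2,[0.48,0.114,0],[0,0,0.006]]]'
python3 -c "
from h import *;st()
plan([.620,.309,.17],down(-.063),N=5)"
```

```text
clock: 24.0
position: [0.5203, -0.0748, 0.1967]
ee_rot: [0.714, 0.7, 0.0, -0.001]
ft_force: [1.2, 0.2, 0.8]
grip_width: 0.596
clock: 24.5
position: [0.5728, 0.1158, 0.1969]
ee_rot: [0.722, 0.692, 0.0, -0.001]
ft_force: [0.8, -0.4, 0.1]
grip_width: 0.6
t 24.5 p [0.5728 0.1158 0.1969] tx [0.042 0.999 0.002] ty [ 0.999 -0.042 -0.001] tz [-0.001  0.002 -1.   ] F [ 0.8 -0.4  0.1] w 0.6 q [ 0.57  0.51 -1.11  1.6   0.47  1.32 -0.65]
need 5 use 5 rows; d [ 0.0472  0.1932 -0.0269] rot [-0.001 -0.002  0.021]
[0.487, 0.098, 0.068] [-0.0, -0.0, 0.005]
[0.488, 0.096, 0.068] [-0.0, -0.0, 0.005]
[0.488, 0.094, 0.068] [-0.0, -0.0, 0.005]
[0.489, 0.091, 0.068] [-0.0, -0.0, 0.005]
[0.489, 0.089, 0.067] [-0.0, -0.0, 0.005]
```

```bash
python3 -m crank '[[0.2,[0.487,0.098,0.068],[0,0,0.005]],[0.2,[0.488,0.096,0.068],[0,0,0.005]],[0.2,[0.488,0.094,0.068],[0,0,0.005]],[0.2,[0.489,0.091,0.068],[0,0,0.005]],[0.2,[0.489,0.089,0.068],[0,0,0.005]]]'
python3 - <<'E'
from h import *;st()
plan([.620,.309,.062],down(-.063),N=5)
s=manip.camera("scene");crop(s,300,180,480,370,"j1.png",3)
E
```

```text
clock: 25.0
position: [0.6199, 0.309, 0.1695]
ee_rot: [0.729, 0.685, 0.0, -0.001]
ft_force: [0.8, -0.6, 1.1]
grip_width: 0.598
t 25.0 p [0.6199 0.309  0.1695] tx [0.062 0.998 0.002] ty [ 0.998 -0.062 -0.001] tz [-0.001  0.002 -1.   ] F [ 0.8 -0.6  1.1] w 0.598 q [ 0.09  0.74 -0.99  1.32  0.61  1.4  -0.94]
need 3 use 5 rows; d [ 1.000e-04 -0.000e+00 -1.075e-01] rot [-0.001 -0.002  0.001]
[-0.0, 0.001, 0.269] [-0.0, -0.0, 0.0]
[-0.0, 0.001, 0.269] [-0.0, -0.0, 0.0]
[-0.0, 0.001, 0.269] [-0.0, -0.0, 0.0]
[-0.0, 0.0, 0.269] [-0.0, -0.0, 0.0]
[-0.0, 0.0, 0.269] [-0.0, -0.0, 0.0]
```

View pics/j1.png

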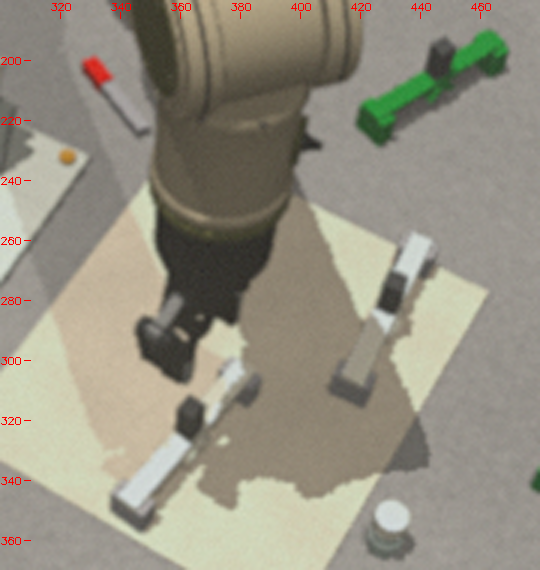

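P1 is in place with its stub at (364,318). Descend and grip.

```bash
python3 -m crank '[[0.2,[0,0,0.268],[0,0,0]],[0.2,[0,0,0.268],[0,0,0]],[0.2,[0,0,0.268],[0,0,0]],[0.2,[0,0,0.268],[0,0,0]],[0.2,[0,0,0.268],[0,0,0]]]'
python3 -m crank '[[-0.3,[0,0,0],[0,0,0]],[-0.4,[0,0,0],[0,0,0]],[-0.6,[0,0,0],[0,0,0]],[-0.8,[0,0,0],[0,0,0]],[-1,[0,0,0],[0,0,0]]]' 30
python3 -m crank '[[-1,[0,0,0],[0,0,0]],[-1,[0,0,-0.1],[0,0,0]],[-1,[0,0,-0.4],[0,0,0]],[-1,[0,0,-0.5],[0,0,-0.1]],[-1,[0,0,-0.4],[0,0,-0.15]]]' 60
python3 -c "
from h import *;st()
plan([.5603,.0041,.185],down(1.619))"
```

```text
clock: 25.55
position: [0.6195, 0.3077, 0.0619]
ee_rot: [0.729, 0.685, 0.0, -0.001]
ft_force: [-0.1, 0.2, -0.2]
grip_width: 0.605
clock: 26.05
position: [0.6203, 0.3082, 0.0646]
ee_rot: [0.729, 0.685, 0.001, -0.001]
ft_force: [0.1, -0.3, 6.8]
grip_width: 0.184
clock: 26.55
position: [0.6196, 0.3076, 0.1775]
ee_rot: [0.657, 0.754, 0.001, -0.001]
ft_force: [0.1, 0.1, -1.8]
grip_width: 0.18
t 26.55 p [0.6196 0.3076 0.1775] tx [-0.138  0.99   0.002] ty [0.99  0.138 0.   ] tz [-0.     0.002 -1.   ] F [ 0.1  0.1 -1.8] w 0.18 q [ 0.11  0.75 -1.03  1.32  0.63  1.42 -0.75]
need 11 use 15 rows; d [-0.0593 -0.3035  0.0075] rot [ 0.002 -0.002 -1.481]
[-0.244, -0.084, -0.007] [0.0, -0.0, -0.126]
[-0.234, -0.107, -0.007] [0.0, -0.0, -0.126]
[-0.223, -0.13, -0.007] [0.0, -0.0, -0.126]
[-0.209, -0.151, -0.007] [0.0, -0.0, -0.126]
[-0.193, -0.171, -0.007] [0.0, -0.0, -0.126]
[-0.175, -0.189, -0.007] [0.0, -0.0, -0.126]
[-0.155, -0.206, -0.007] [0.0, -0.0, -0.126]
[-0.134, -0.22, -0.007] [0.0, -0.0, -0.126]
[-0.112, -0.232, -0.006] [0.0, -0.0, -0.126]
[-0.089, -0.242, -0.006] [0.0, -0.0, -0.126]
[-0.064, -0.25, -0.006] [0.0, -0.0, -0.126]
[-0.039, -0.255, -0.006] [0.0, -0.0, -0.126]
[-0.014, -0.257, -0.006] [0.0, -0.0, -0.126]
[0.011, -0.257, -0.006] [0.0, -0.0, -0.126]
[0.037, -0.255, -0.006] [0.0, -0.0, -0.126]
```

```bash
python3 -m crank '[[-1,[-0.244,-0.084,-0.01],[0,0,-0.126]],[-1,[-0.234,-0.107,-0.01],[0,0,-0.126]],[-1,[-0.223,-0.13,-0.01],[0,0,-0.126]],[-1,[-0.209,-0.151,-0.01],[0,0,-0.126]],[-1,[-0.193,-0.171,-0.01],[0,0,-0.126]]]'
python3 -m crank '[[-1,[-0.175,-0.189,-0.01],[0,0,-0.126]],[-1,[-0.155,-0.206,-0.01],[0,0,-0.126]],[-1,[-0.134,-0.22,-0.01],[0,0,-0.126]],[-1,[-0.112,-0.232,-0.01],[0,0,-0.126]],[-1,[-0.089,-0.242,-0.01],[0,0,-0.126]]]'
python3 -c "
from h import *;st()
plan([.5603,.0041,.17],down(1.619),N=5)"
```

```text
clock: 27.05
position: [0.5993, 0.2054, 0.1791]
ee_rot: [0.452, 0.892, 0.0, -0.001]
ft_force: [0.0, 0.1, -2.4]
grip_width: 0.177
clock: 27.55
position: [0.5793, 0.1042, 0.183]
ee_rot: [0.219, 0.976, 0.001, -0.001]
ft_force: [0.5, 0.4, -1.8]
grip_width: 0.173
t 27.55 p [0.5793 0.1042 0.183 ] tx [-0.904  0.428  0.001] ty [0.428 0.904 0.001] tz [-0.001  0.001 -1.   ] F [ 0.5  0.4 -1.8] w 0.173 q [ 0.69  0.69 -1.33  1.6   0.67  1.39  0.41]
need 4 use 5 rows; d [-0.019  -0.1001 -0.013 ] rot [ 0.001 -0.001 -0.491]
[-0.064, -0.247, 0.032] [0.0, -0.0, -0.125]
[-0.04, -0.252, 0.032] [0.0, -0.0, -0.125]
[-0.015, -0.254, 0.032] [0.0, -0.0, -0.125]
[0.01, -0.255, 0.032] [0.0, -0.0, -0.125]
[0.035, -0.252, 0.032] [0.0, -0.0, -0.125]
```

```bash
python3 -m crank '[[-1,[-0.064,-0.247,0.03],[0,0,-0.125]],[-1,[-0.04,-0.252,0.03],[0,0,-0.125]],[-1,[-0.015,-0.254,0.03],[0,0,-0.125]],[-1,[0.01,-0.255,0.03],[0,0,-0.125]],[-1,[0.035,-0.252,0.03],[0,0,-0.125]]]'
python3 -c "
from h import *;st()
plan([.5603,.0041,.098],down(1.619),N=5)"
```

```text
clock: 28.05
position: [0.5599, 0.0042, 0.1706]
ee_rot: [-0.024, 1.0, 0.001, -0.001]
ft_force: [0.8, 0.0, -1.7]
grip_width: 0.177
t 28.05 p [0.5599 0.0042 0.1706] tx [-0.999 -0.048  0.001] ty [-0.048  0.999  0.002] tz [-0.001  0.001 -1.   ] F [ 0.8  0.  -1.7] w 0.177 q [ 0.94  0.71 -1.42  1.69  0.71  1.38  1.03]
need 2 use 5 rows; d [ 0.0004 -0.0001 -0.0726] rot [ 0.002 -0.001  0.   ]
[-0.001, -0.0, 0.181] [0.0, -0.0, 0.0]
[-0.001, -0.0, 0.181] [0.0, -0.0, 0.0]
[-0.001, -0.0, 0.181] [0.0, -0.0, 0.0]
[-0.001, -0.0, 0.181] [0.0, -0.0, 0.0]
[-0.001, -0.0, 0.181] [0.0, -0.0, 0.0]
```

```bash
python3 -m crank '[[-1,[0,0,0.18],[0,0,0]],[-1,[0,0,0.18],[0,0,0]],[-1,[0,0,0.18],[0,0,0]],[-1,[0,0,0.18],[0,0,0]],[-1,[0,0,0.16],[0,0,0]]]'
python3 -m crank '[[-1,[0,0,0.03],[0,0,0]],[-1,[0,0,0.03],[0,0,0]],[-1,[0,0,0.02],[0,0,0]],[-1,[0,0,0.01],[0,0,0]],[-1,[0,0,0],[0,0,0]]]'
python3 -c "
from h import *;st()"
```

```text
clock: 28.55
position: [0.56, 0.006, 0.0986]
ee_rot: [-0.023, 1.0, 0.001, -0.001]
ft_force: [0.6, -0.4, -2.4]
grip_width: 0.174
clock: 29.05
position: [0.5605, 0.0053, 0.0932]
ee_rot: [-0.022, 1.0, 0.001, -0.0]
ft_force: [1.1, 0.1, -2.6]
grip_width: 0.174
t 29.05 p [0.5605 0.0053 0.0932] tx [-0.999 -0.044  0.   ] ty [-0.044  0.999  0.002] tz [-0.     0.002 -1.   ] F [ 1.1  0.1 -2.6] w 0.174 q [ 0.89  0.78 -1.33  1.76  0.79  1.26  0.97]
```

```bash
python3 -m crank '[[-1,[0,-0.014,0.01],[0,0,0]],[-1,[0,-0.014,0.01],[0,0,0]],[-1,[0,0,0.01],[0,0,0]],[-1,[0,0,0],[0,0,0]],[-1,[0,0,0],[0,0,0]]]'
python3 -m crank '[[-1,[0,0,0.01],[0,0,0]],[-1,[0,0,0.01],[0,0,0]],[-1,[0,0,0],[0,0,0]],[-1,[0,0,0],[0,0,0]],[-1,[0,0,0],[0,0,0]]]'
```

```text
clock: 29.55
position: [0.5604, 0.0031, 0.0905]
ee_rot: [-0.022, 1.0, 0.001, -0.0]
ft_force: [-1.3, 0.6, -2.2]
grip_width: 0.176
clock: 30.05
position: [0.5604, 0.003, 0.0889]
ee_rot: [-0.022, 1.0, 0.001, -0.0]
ft_force: [0.2, -0.9, -1.4]
grip_width: 0.176
```

```bash
python3 -m crank '[[-1,[0,0,0.01],[0,0,0]],[-1,[0,0,0],[0,0,0]],[-1,[0,0,0],[0,0,0]],[-1,[0,0,0],[0,0,0]],[-1,[0,0,0],[0,0,0]]]'
```

```text
clock: 30.55
position: [0.5607, 0.0029, 0.0883]
ee_rot: [-0.022, 1.0, 0.001, -0.0]
ft_force: [-0.6, -2.0, 5.4]
grip_width: 0.173
```

Contact at z = .0883. Release and withdraw.

```bash
python3 -m crank '[[-0.65,[0,0,0],[0,0,0]],[-0.6,[0,0,0],[0,0,0]],[-0.5,[0,0,0],[0,0,0]],[-0.4,[0,0,0],[0,0,0]],[-0.3,[0,0,0],[0,0,0]]]'
python3 -m crank '[[-0.2,[0,0,-0.05],[0,0,0]],[-0.1,[0,0,-0.2],[0,0,0]],[0,[0,0,-0.3],[0,0,0]],[0,[0,0,-0.4],[0,0,0]],[0,[0,0,-0.4],[0,0,0]]]'
for i in 1 2 3; do python3 -m crank '[[0,[0,0,0],[0,0,0]],[0,[0,0,0],[0,0,0]],[0,[0,0,0],[0,0,0]],[0,[0,0,0],[0,0,0]],[0,[0,0,0],[0,0,0]]]' >/dev/null; done
python3 - <<'E'
from h import *;st();hangpred()
s=manip.camera("scene");crop(s,210,180,330,290,"k2.png",5)
E
```

```text
clock: 31.05
position: [0.5603, 0.0033, 0.0879]
ee_rot: [-0.022, 1.0, 0.001, -0.0]
ft_force: [-0.5, 0.1, 0.0]
grip_width: 0.344
clock: 31.55
position: [0.5604, 0.0031, 0.1983]
ee_rot: [-0.022, 1.0, 0.001, -0.0]
ft_force: [0.2, -0.3, -0.2]
grip_width: 0.501
t 33.05 p [0.5605 0.0029 0.1961] tx [-0.999 -0.044  0.001] ty [-0.044  0.999  0.002] tz [-0.001  0.002 -1.   ] F [-0.4  0.2  0.8] w 0.499 q [ 0.95  0.66 -1.41  1.66  0.66  1.4   1.06]
-0.24 {'+yend,-yend,stubtop': [[292.5, 255.3], [240.7, 222.2], [268.4, 231.2]]}
0 {'+yend,-yend,stubtop': [[292.1, 250.8], [240.0, 226.0], [264.5, 229.0]]}
0.24 {'+yend,-yend,stubtop': [[290.2, 245.7], [240.7, 230.5], [260.7, 227.5]]}
```

View pics/k2.png

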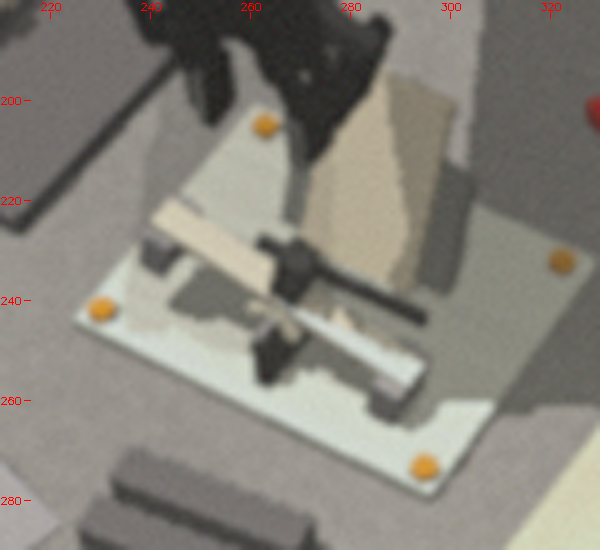

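The paddle has dipped to +y: stub top at (269,231), matching the -0.24 rad prediction. P1 is off-centre and goes in the bin. I'll regrasp it with the tool tilted to match.

Run:
```python
from h import *
X=[np.cos(.0465),np.sin(.0465),0]
M=down(1.617,-.24,X);up=-M[:,2];K=np.array([.5604,.003,.049])
print(up.round(3));plan(K+up*.115,M,N=5)
```

```text
[-0.011  0.237  0.971]
need 2 use 5 rows; d [-0.0014  0.0275 -0.0354] rot [ 0.242 -0.001 -0.002]
[0.0, 0.069, 0.089] [0.062, -0.0, -0.0]
[0.0, 0.073, 0.085] [0.062, -0.0, -0.0]
[0.0, 0.077, 0.082] [0.062, -0.0, -0.0]
[0.0, 0.081, 0.078] [0.062, -0.0, -0.0]
[0.0, 0.084, 0.074] [0.062, -0.0, -0.0]
```

```bash
python3 -m crank '[[0,[0,0.069,0.089],[0.062,0,0]],[0,[0,0.073,0.085],[0.062,0,0]],[0,[0,0.077,0.082],[0.062,0,0]],[0,[0,0.081,0.078],[0.062,0,0]],[0,[0,0.084,0.074],[0.062,0,0]]]' 40
python3 - <<'E'
from h import *;st()
X=[np.cos(.0465),np.sin(.0465),0]
M=down(1.617,-.24,X);up=-M[:,2];K=np.array([.5604,.003,.049])
plan(K+up*.0405,M,N=5)
s=manip.camera("scene");crop(s,210,170,330,290,"k3.png",5)
E
```

```text
clock: 33.6
position: [0.5593, 0.0306, 0.1605]
ee_rot: [-0.022, 0.992, -0.121, 0.003]
ft_force: [0.5, -0.4, -1.0]
grip_width: 0.502
t 33.6 p [0.5593 0.0306 0.1605] tx [-0.999 -0.044  0.   ] ty [-0.043  0.97  -0.241] tz [ 0.01  -0.241 -0.971] F [ 0.5 -0.4 -1. ] w 0.502 q [ 0.68  0.63 -1.27  1.7   0.81  1.44  0.86]
need 2 use 5 rows; d [ 0.0007 -0.0179 -0.0721] rot [-0.003 -0.001 -0.002]
[0.0, -0.0, 0.186] [-0.001, -0.0, -0.0]
[0.0, -0.0, 0.186] [-0.001, -0.0, -0.0]
[0.0, -0.0, 0.186] [-0.001, -0.0, -0.0]
[0.0, -0.0, 0.186] [-0.001, -0.0, -0.0]
[0.0, -0.001, 0.186] [-0.001, -0.0, -0.0]
```

View pics/k3.png

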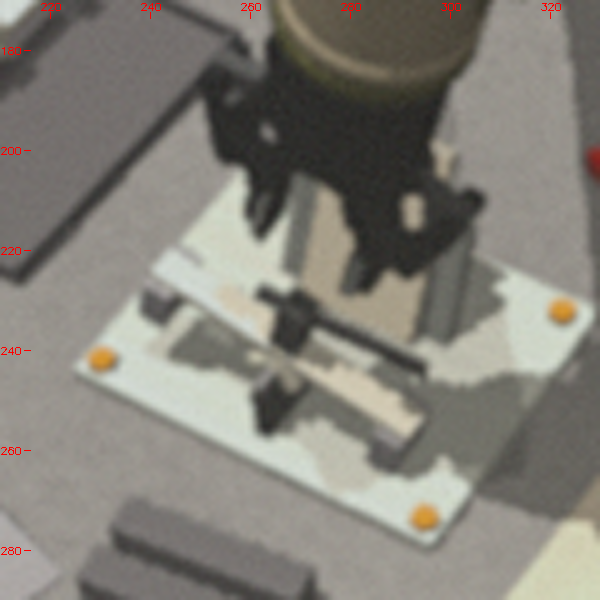

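```bash
python3 -m crank '[[0,[0,0,0.186],[0,0,0]],[0,[0,0,0.186],[0,0,0]],[0,[0,0,0.186],[0,0,0]],[0,[0,0,0.18],[0,0,0]],[0,[0,0,0.18],[0,0,0]]]' 40
python3 -m crank '[[-0.3,[0,0,0],[0,0,0]],[-0.5,[0,0,0],[0,0,0]],[-0.6,[0,0,0],[0,0,0]],[-0.8,[0,0,0],[0,0,0]],[-1,[0,0,0],[0,0,0]]]'
python3 - <<'E'
from h import *;st()
s=manip.camera("scene");crop(s,210,170,330,290,"k4.png",5)
E
```

```text
clock: 34.15
position: [0.5598, 0.0118, 0.0878]
ee_rot: [-0.021, 0.993, -0.12, 0.002]
ft_force: [1.1, -1.0, 1.0]
grip_width: 0.501
clock: 34.65
position: [0.5604, 0.0129, 0.09]
ee_rot: [-0.022, 0.992, -0.121, 0.003]
ft_force: [-0.4, -1.0, 4.8]
grip_width: 0.175
t 34.65 p [0.5604 0.0129 0.09  ] tx [-0.999 -0.044 -0.   ] ty [-0.043  0.97  -0.239] tz [ 0.011 -0.239 -0.971] F [-0.4 -1.   4.8] w 0.175 q [ 0.67  0.7  -1.2   1.76  0.89  1.34  0.82]
```

View pics/k4.png

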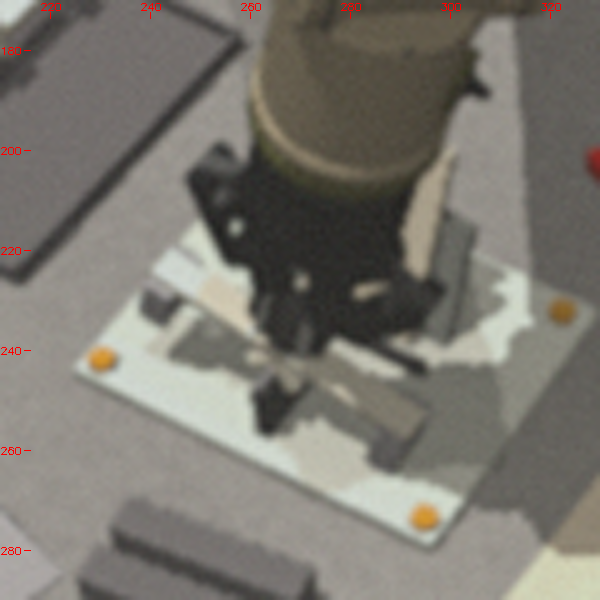

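```bash
python3 -m crank '[[-1,[0,0,0],[0,0,0]],[-1,[0,-0.03,-0.12],[0,0,0]],[-1,[0,-0.09,-0.364],[0,0,0]],[-1,[0,-0.1,-0.4],[0,0,0]],[-1,[0,-0.1,-0.4],[0,0,0]]]' 60
python3 -c "
from h import *;st()
plan([.490,-.384,.21],down(.0))"
```

```text
clock: 35.2
position: [0.5597, 0.0129, 0.1965]
ee_rot: [-0.022, 0.993, -0.12, 0.002]
ft_force: [0.9, 0.3, -2.5]
grip_width: 0.171
t 35.2 p [0.5597 0.0129 0.1965] tx [-0.999 -0.045  0.001] ty [-0.044  0.97  -0.238] tz [ 0.009 -0.238 -0.971] F [ 0.9  0.3 -2.5] w 0.171 q [ 0.74  0.59 -1.3   1.67  0.78  1.48  0.93]
need 12 use 15 rows; d [-0.0697 -0.3969  0.0135] rot [-0.187  0.193  1.608]
[0.073, -0.321, 0.067] [-0.016, 0.016, 0.136]
[0.037, -0.328, 0.064] [-0.016, 0.016, 0.136]
[0.001, -0.331, 0.06] [-0.016, 0.016, 0.136]
[-0.035, -0.329, 0.056] [-0.016, 0.016, 0.136]
[-0.071, -0.324, 0.051] [-0.016, 0.016, 0.136]
[-0.106, -0.316, 0.046] [-0.016, 0.016, 0.136]
[-0.139, -0.303, 0.04] [-0.016, 0.016, 0.136]
[-0.172, -0.287, 0.035] [-0.016, 0.016, 0.136]
[-0.202, -0.267, 0.029] [-0.016, 0.016, 0.136]
[-0.229, -0.244, 0.023] [-0.016, 0.016, 0.136]
[-0.255, -0.219, 0.017] [-0.016, 0.016, 0.136]
[-0.277, -0.19, 0.011] [-0.016, 0.016, 0.136]
[-0.296, -0.16, 0.005] [-0.016, 0.016, 0.136]
[-0.311, -0.127, -0.001] [-0.016, 0.016, 0.136]
[-0.323, -0.093, -0.006] [-0.016, 0.016, 0.136]
```

```bash
python3 -m crank '[[-1,[0.073,-0.321,0.06],[-0.016,0.016,0.136]],[-1,[0.037,-0.328,0.06],[-0.016,0.016,0.136]],[-1,[0,-0.331,0.06],[-0.016,0.016,0.136]],[-1,[-0.035,-0.329,0.056],[-0.016,0.016,0.136]],[-1,[-0.071,-0.324,0.051],[-0.016,0.016,0.136]]]'
python3 -m crank '[[-1,[-0.106,-0.316,0.046],[-0.016,0.016,0.136]],[-1,[-0.139,-0.303,0.04],[-0.016,0.016,0.136]],[-1,[-0.172,-0.287,0.035],[-0.016,0.016,0.136]],[-1,[-0.202,-0.267,0.03],[-0.016,0.016,0.136]],[-1,[-0.229,-0.244,0.023],[-0.016,0.016,0.136]]]'
python3 -m crank '[[-1,[-0.255,-0.219,0.017],[-0.016,0.016,0.136]],[-1,[-0.277,-0.19,0.011],[-0.016,0.016,0.136]],[-1,[-0.296,-0.16,0.005],[-0.016,0.016,0.136]],[-1,[-0.311,-0.127,0],[-0.016,0.016,0.136]],[-1,[-0.323,-0.093,-0.006],[-0.016,0.016,0.136]]]'
python3 - <<'E'
from h import *;st()
plan([.490,-.384,.14],down(0),N=5)
s=manip.camera("scene");crop(s,100,60,290,240,"l1.png",3.3)
E
```

```text
clock: 35.7
position: [0.5366, -0.1203, 0.2009]
ee_rot: [0.246, 0.966, -0.085, 0.003]
ft_force: [0.5, 0.4, -2.4]
grip_width: 0.175
clock: 36.2
position: [0.5137, -0.2527, 0.2054]
ee_rot: [0.494, 0.868, -0.043, 0.003]
ft_force: [0.3, -0.5, -2.7]
grip_width: 0.175
clock: 36.7
position: [0.4912, -0.3852, 0.2099]
ee_rot: [0.707, 0.708, 0.001, 0.002]
ft_force: [-0.3, -0.3, -3.0]
grip_width: 0.173
t 36.7 p [ 0.4912 -0.3852  0.2099] tx [-0.001  1.    -0.002] ty [1.    0.001 0.005] tz [ 0.005 -0.002 -1.   ] F [-0.3 -0.3 -3. ] w 0.173 q [ 1.32  0.55 -1.02  1.49  0.47  1.36  0.28]
need 2 use 5 rows; d [-0.0012  0.0012 -0.0699] rot [0.005 0.002 0.001]
[0.003, -0.004, 0.175] [0.001, 0.0, 0.0]
[0.003, -0.004, 0.175] [0.001, 0.0, 0.0]
[0.003, -0.003, 0.175] [0.001, 0.0, 0.0]
[0.003, -0.003, 0.175] [0.001, 0.0, 0.0]
[0.003, -0.003, 0.175] [0.001, 0.0, 0.0]
```

View pics/l1.png

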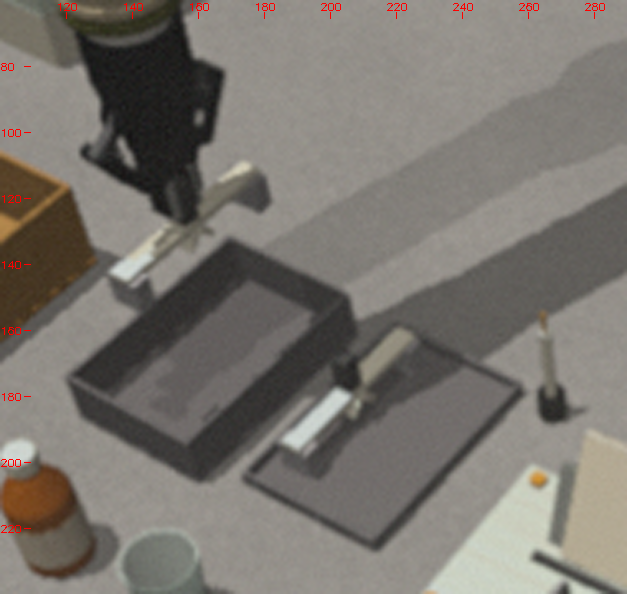

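The first paddle stands fine in the tray, and this one is held level above the bin. Lowering it.

```bash
python3 -m crank '[[-1,[0.003,-0.003,0.175],[0.001,0,0]],[-1,[0.003,-0.003,0.175],[0.001,0,0]],[-1,[0.003,-0.003,0.175],[0.001,0,0]],[-1,[0.003,-0.003,0.175],[0.001,0,0]],[-1,[0.003,-0.003,0.175],[0.001,0,0]]]'
python3 -m crank '[[-1,[0,0,0.16],[0,0,0]],[-1,[0,0,0.16],[0,0,0]],[-1,[0,0,0.16],[0,0,0]],[-1,[0,0,0.16],[0,0,0]],[-1,[0,0,0.12],[0,0,0]]]'
python3 - <<'E'
from h import *;st()
s=manip.camera("scene");crop(s,100,60,290,240,"l2.png",3.3)
E
```

```text
clock: 37.25
position: [0.4904, -0.3826, 0.1381]
ee_rot: [0.705, 0.709, -0.001, 0.001]
ft_force: [0.3, -0.7, -3.2]
grip_width: 0.172
clock: 37.75
position: [0.4902, -0.3835, 0.0775]
ee_rot: [0.705, 0.709, -0.001, 0.001]
ft_force: [-0.0, -0.4, -1.5]
grip_width: 0.177
t 37.75 p [ 0.4902 -0.3835  0.0775] tx [-0.005  1.    -0.002] ty [ 1.     0.005 -0.   ] tz [-0.    -0.002 -1.   ] F [-0.  -0.4 -1.5] w 0.177 q [ 1.28  0.67 -0.93  1.61  0.58  1.15  0.21]
```

View pics/l2.png

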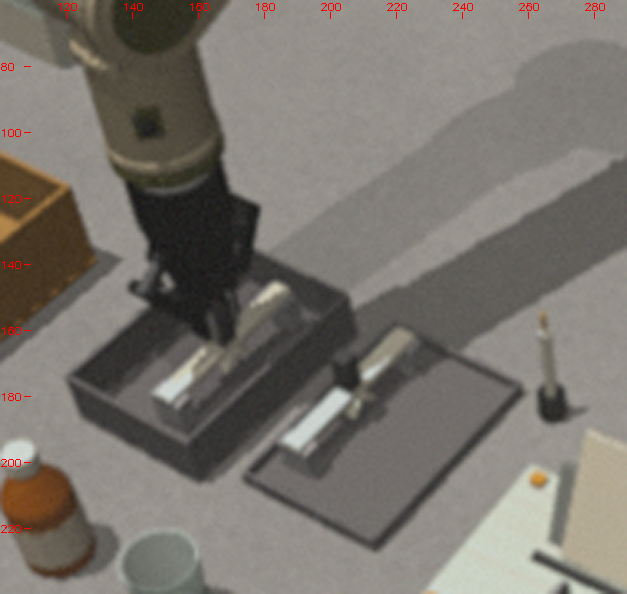

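```bash
python3 -m crank '[[-1,[0,0,0.03],[0,0,0]],[-1,[0,0,0.03],[0,0,0]],[-1,[0,0,0.02],[0,0,0]],[-1,[0,0,0.01],[0,0,0]],[-1,[0,0,0],[0,0,0]]]'
python3 -m crank '[[-1,[0,0,0.01],[0,0,0]],[-1,[0,0,0.01],[0,0,0]],[-1,[0,0,0],[0,0,0]],[-1,[0,0,0],[0,0,0]],[-1,[0,0,0],[0,0,0]]]'
```

```text
clock: 38.3
position: [0.4905, -0.3837, 0.0717]
ee_rot: [0.705, 0.709, -0.001, 0.001]
ft_force: [-0.1, 0.6, -1.4]
grip_width: 0.177
clock: 38.8
position: [0.4904, -0.3837, 0.07]
ee_rot: [0.705, 0.709, -0.001, 0.001]
ft_force: [-0.0, -1.2, -1.6]
grip_width: 0.172
```

```bash
python3 -m crank '[[-1,[0,0,0.01],[0,0,0]],[-1,[0,0,0.01],[0,0,0]],[-1,[0,0,0],[0,0,0]],[-1,[0,0,0],[0,0,0]],[-1,[0,0,0],[0,0,0]]]'
```

```text
clock: 39.3
position: [0.4903, -0.3839, 0.0696]
ee_rot: [0.705, 0.709, -0.001, 0.001]
ft_force: [-7.9, 1.4, 12.4]
grip_width: 0.177
```

```bash
python3 -m crank '[[-1,[0,0,-0.008],[0,0,0]],[-0.65,[0,0,0],[0,0,0]],[-0.6,[0,0,0],[0,0,0]],[-0.5,[0,0,0],[0,0,0]],[-0.3,[0,0,0],[0,0,0]]]'
python3 -m crank '[[-0.2,[0,0,-0.1],[0,0,0]],[-0.1,[0,0,-0.3],[0,0,0]],[0,[0,0,-0.4],[0,0,0]],[0,[0,0,-0.4],[0,0,0]],[0,[0,0,-0.4],[0,0,0]]]'
python3 - <<'E'
from h import *;st()
s=manip.camera("scene");cv2.imwrite("pics/scene3.png",s)
t=manip.camera("top");cv2.imwrite("pics/top3.png",t)
plan([.4405,.3865,.19],down(.093),show=20)
E
```

```text
clock: 39.8
position: [0.4905, -0.3835, 0.0689]
ee_rot: [0.705, 0.709, -0.001, 0.001]
ft_force: [0.4, 0.5, 0.0]
grip_width: 0.35
clock: 40.3
position: [0.4905, -0.383, 0.1988]
ee_rot: [0.705, 0.709, -0.001, 0.001]
ft_force: [1.1, -0.0, 0.0]
grip_width: 0.501
t 40.3 p [ 0.4905 -0.383   0.1988] tx [-0.006  1.    -0.002] ty [1.    0.006 0.001] tz [ 0.001 -0.002 -1.   ] F [ 1.1 -0.   0. ] w 0.501 q [ 1.32  0.56 -1.01  1.5   0.48  1.35  0.28]
need 18 use 20 rows; d [-0.052   0.7702 -0.0122] rot [ 0.005  0.007 -0.088]
[0.482, -0.03, 0.004] [0.0, 0.0, -0.006]
[0.482, -0.028, 0.005] [0.0, 0.0, -0.006]
[0.482, -0.026, 0.005] [0.0, 0.0, -0.006]
[0.482, -0.024, 0.005] [0.0, 0.0, -0.006]
[0.482, -0.021, 0.005] [0.0, 0.0, -0.006]
[0.482, -0.019, 0.005] [0.0, 0.0, -0.006]
[0.482, -0.017, 0.005] [0.0, 0.0, -0.006]
[0.482, -0.015, 0.006] [0.0, 0.0, -0.006]
[0.482, -0.013, 0.006] [0.0, 0.0, -0.006]
[0.482, -0.011, 0.006] [0.0, 0.0, -0.006]
[0.482, -0.009, 0.006] [0.0, 0.0, -0.006]
[0.482, -0.007, 0.006] [0.0, 0.0, -0.006]
[0.482, -0.005, 0.006] [0.0, 0.0, -0.006]
[0.482, -0.002, 0.007] [0.0, 0.0, -0.006]
[0.482, -0.0, 0.007] [0.0, 0.0, -0.006]
[0.482, 0.002, 0.007] [0.0, 0.0, -0.006]
[0.482, 0.004, 0.007] [0.0, 0.0, -0.006]
[0.482, 0.006, 0.007] [0.0, 0.0, -0.006]
[0.482, 0.008, 0.007] [0.0, 0.0, -0.006]
[0.482, 0.01, 0.007] [0.0, 0.0, -0.006]
```

View pics/scene3.png

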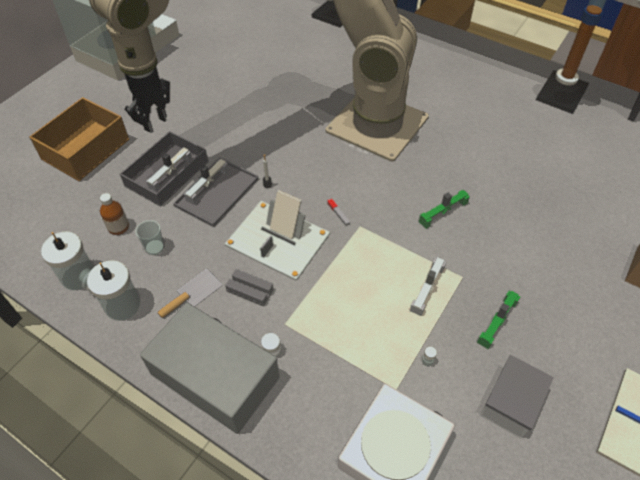

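View pics/top3.png

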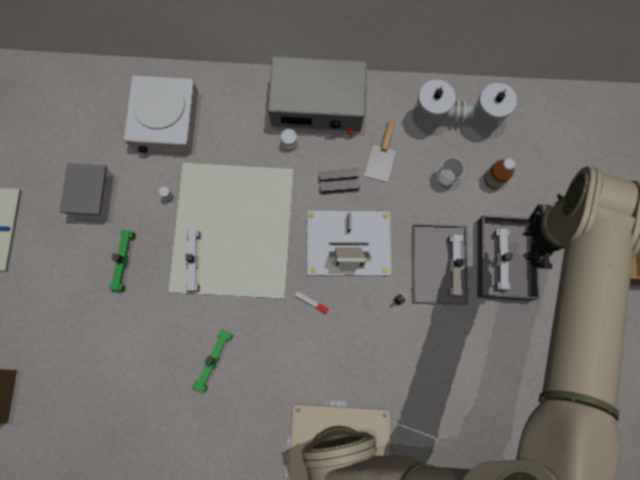

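One paddle is in the bin (503,258) and one in the tray (457,264). P2 is still at about (191,260). Heading for it, with another look before the descent.

```bash
python3 -m crank '[[0,[0.482,-0.03,0],[0,0,-0.006]],[0.2,[0.482,-0.028,0],[0,0,-0.006]],[0.2,[0.482,-0.026,0],[0,0,-0.006]],[0.2,[0.482,-0.024,0],[0,0,-0.006]],[0.2,[0.482,-0.021,0],[0,0,-0.006]]]' 40
python3 -m crank '[[0.2,[0.482,-0.02,0],[0,0,-0.006]],[0.2,[0.482,-0.017,0],[0,0,-0.006]],[0.2,[0.482,-0.015,0],[0,0,-0.006]],[0.2,[0.482,-0.013,0],[0,0,-0.006]],[0.2,[0.482,-0.011,0],[0,0,-0.006]]]'
python3 -m crank '[[0.2,[0.482,-0.009,0],[0,0,-0.006]],[0.2,[0.482,-0.007,0],[0,0,-0.006]],[0.2,[0.482,-0.005,0],[0,0,-0.006]],[0.2,[0.482,-0.002,0],[0,0,-0.006]],[0.2,[0.482,0,0],[0,0,-0.006]]]'
python3 - <<'E'
from h import *;st()
plan([.4405,.3865,.17],down(.093),N=5)
s=manip.camera("scene");cv2.imwrite("pics/s4.png",s);crop(s,330,180,490,370,"m1.png",3)
t=manip.camera("top");crop(t,150,160,300,310,"m1t.png",4)
E
```

```text
clock: 40.9
position: [0.4769, -0.189, 0.1965]
ee_rot: [0.697, 0.717, -0.001, 0.001]
ft_force: [0.1, 0.2, 0.2]
grip_width: 0.602
clock: 41.4
position: [0.4634, 0.0033, 0.1961]
ee_rot: [0.688, 0.725, -0.001, 0.001]
ft_force: [0.2, -0.6, 0.7]
grip_width: 0.6
clock: 41.9
position: [0.4498, 0.1955, 0.1957]
ee_rot: [0.68, 0.733, -0.001, 0.001]
ft_force: [0.6, -0.2, 0.6]
grip_width: 0.6
t 41.9 p [0.4498 0.1955 0.1957] tx [-0.076  0.997 -0.003] ty [0.997 0.076 0.   ] tz [ 0.001 -0.003 -1.   ] F [ 0.6 -0.2  0.6] w 0.6 q [ 0.64  0.31 -1.29  1.84  0.32  1.24 -0.67]
need 5 use 5 rows; d [-0.0093  0.191  -0.0257] rot [ 0.     0.003 -0.017]
[0.478, 0.013, 0.063] [0.0, 0.001, -0.004]
[0.478, 0.015, 0.063] [0.0, 0.001, -0.004]
[0.478, 0.016, 0.063] [0.0, 0.001, -0.004]
[0.478, 0.018, 0.064] [0.0, 0.001, -0.004]
[0.478, 0.02, 0.064] [0.0, 0.001, -0.004]
```

View pics/m1.png

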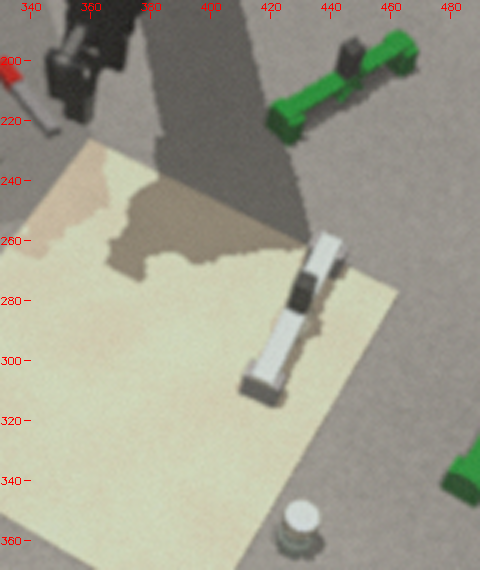

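View pics/m1t.png

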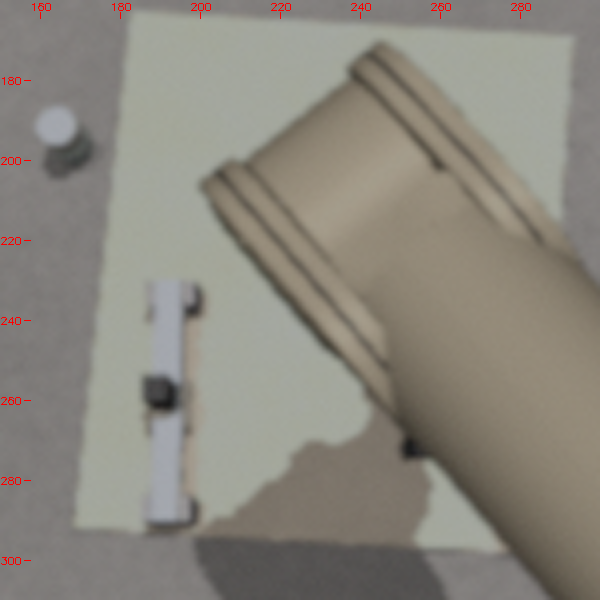

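P2 is unmoved, with its stub at scene (431,275) and top (190,258). Approach, grip and lift.

```bash
python3 -m crank '[[0.2,[0.478,0.013,0.063],[0,0,-0.004]],[0.2,[0.478,0.015,0.063],[0,0,-0.004]],[0.2,[0.478,0.016,0.063],[0,0,-0.004]],[0.2,[0.478,0.018,0.063],[0,0,-0.004]],[0.2,[0.478,0.02,0.063],[0,0,-0.004]]]'
python3 - <<'E'
from h import *;st()
plan([.4405,.3865,.062],down(.093),N=5)
E
```

```text
clock: 42.5
position: [0.4412, 0.3859, 0.1695]
ee_rot: [0.674, 0.738, -0.001, 0.001]
ft_force: [1.0, -0.2, 1.0]
grip_width: 0.601
t 42.5 p [0.4412 0.3859 0.1695] tx [-0.091  0.996 -0.003] ty [ 0.996  0.091 -0.   ] tz [ 0.    -0.003 -1.   ] F [ 1.  -0.2  1. ] w 0.601 q [ 0.05  0.56 -1.12  1.63  0.52  1.29 -1.07]
need 3 use 5 rows; d [-0.0007  0.0006 -0.1075] rot [-0.     0.003 -0.002]
[0.002, -0.001, 0.269] [-0.0, 0.001, -0.001]
[0.002, -0.001, 0.269] [-0.0, 0.001, -0.001]
[0.002, -0.001, 0.269] [-0.0, 0.001, -0.001]
[0.002, -0.002, 0.269] [-0.0, 0.001, -0.001]
[0.002, -0.002, 0.269] [-0.0, 0.001, -0.001]
```

```bash
python3 -m crank '[[0.2,[0.002,0,0.268],[0,0,0]],[0.2,[0.002,0,0.268],[0,0,0]],[0.2,[0.002,0,0.268],[0,0,0]],[0.2,[0.002,0,0.268],[0,0,0]],[0.2,[0.002,0,0.268],[0,0,0]]]'
python3 -m crank '[[-0.3,[0,0,0],[0,0,0]],[-0.4,[0,0,0],[0,0,0]],[-0.6,[0,0,0],[0,0,0]],[-0.8,[0,0,0],[0,0,0]],[-1,[0,0,0],[0,0,0]]]' 30
python3 -m crank '[[-1,[0,0,0],[0,0,0]],[-1,[0,0,-0.1],[0,0,0]],[-1,[0,0,-0.4],[0,0,0]],[-1,[0,0,-0.5],[0,0,-0.1]],[-1,[0,0,-0.4],[0,0,-0.15]]]' 60
python3 -c "
from h import *;st()
plan([.5603,.0031,.18],down(1.619))"
```

```text
clock: 43.0
position: [0.4413, 0.385, 0.0619]
ee_rot: [0.674, 0.739, -0.001, 0.001]
ft_force: [-0.5, -0.2, -0.1]
grip_width: 0.6
clock: 43.5
position: [0.4418, 0.3861, 0.0642]
ee_rot: [0.674, 0.739, 0.0, 0.001]
ft_force: [0.5, -2.0, 7.2]
grip_width: 0.183
clock: 44.0
position: [0.4405, 0.3862, 0.1771]
ee_rot: [0.597, 0.802, -0.001, 0.001]
ft_force: [0.4, 0.8, -2.7]
grip_width: 0.177
t 44.0 p [0.4405 0.3862 0.1771] tx [-0.288  0.958 -0.002] ty [0.958 0.288 0.   ] tz [ 0.001 -0.002 -1.   ] F [ 0.4  0.8 -2.7] w 0.177 q [ 0.08  0.57 -1.17  1.62  0.55  1.32 -0.89]
need 10 use 10 rows; d [ 0.1198 -0.3831  0.0029] rot [-1.000e-03  2.000e-03 -1.327e+00]
[-0.502, 0.006, -0.002] [-0.0, 0.0, -0.169]
[-0.498, -0.061, -0.003] [-0.0, 0.0, -0.169]
[-0.486, -0.126, -0.003] [-0.0, 0.0, -0.169]
[-0.465, -0.189, -0.003] [-0.0, 0.0, -0.169]
[-0.436, -0.249, -0.003] [-0.0, 0.0, -0.169]
[-0.399, -0.305, -0.003] [-0.0, 0.0, -0.169]
[-0.355, -0.355, -0.003] [-0.0, 0.0, -0.169]
[-0.305, -0.398, -0.003] [-0.0, 0.0, -0.169]
[-0.249, -0.435, -0.003] [-0.0, 0.0, -0.169]
[-0.19, -0.464, -0.004] [-0.0, 0.0, -0.169]
```

```bash
python3 -c "
from h import *
plan([.5603,.0031,.18],down(1.619),N=15)"
```

```text
need 10 use 15 rows; d [ 0.1198 -0.3831  0.0029] rot [-1.000e-03  2.000e-03 -1.327e+00]
[-0.334, 0.004, -0.002] [-0.0, 0.0, -0.113]
[-0.333, -0.026, -0.002] [-0.0, 0.0, -0.113]
[-0.33, -0.055, -0.002] [-0.0, 0.0, -0.113]
[-0.324, -0.084, -0.002] [-0.0, 0.0, -0.113]
[-0.315, -0.112, -0.002] [-0.0, 0.0, -0.113]
[-0.304, -0.14, -0.002] [-0.0, 0.0, -0.113]
[-0.29, -0.166, -0.002] [-0.0, 0.0, -0.113]
[-0.275, -0.191, -0.002] [-0.0, 0.0, -0.113]
[-0.257, -0.215, -0.002] [-0.0, 0.0, -0.113]
[-0.237, -0.236, -0.002] [-0.0, 0.0, -0.113]
[-0.215, -0.256, -0.002] [-0.0, 0.0, -0.113]
[-0.191, -0.274, -0.002] [-0.0, 0.0, -0.113]
[-0.166, -0.29, -0.002] [-0.0, 0.0, -0.113]
[-0.14, -0.304, -0.002] [-0.0, 0.0, -0.113]
[-0.113, -0.315, -0.002] [-0.0, 0.0, -0.113]
```

```bash
python3 -m crank '[[-1,[-0.334,0.004,0],[0,0,-0.113]],[-1,[-0.333,-0.026,0],[0,0,-0.113]],[-1,[-0.33,-0.055,0],[0,0,-0.113]],[-1,[-0.324,-0.084,0],[0,0,-0.113]],[-1,[-0.315,-0.112,0],[0,0,-0.113]]]'
python3 -m crank '[[-1,[-0.304,-0.14,0],[0,0,-0.113]],[-1,[-0.29,-0.166,0],[0,0,-0.113]],[-1,[-0.275,-0.191,0],[0,0,-0.113]],[-1,[-0.257,-0.215,0],[0,0,-0.113]],[-1,[-0.237,-0.236,0],[0,0,-0.113]]]'
python3 -m crank '[[-1,[-0.215,-0.256,0],[0,0,-0.113]],[-1,[-0.191,-0.274,0],[0,0,-0.113]],[-1,[-0.166,-0.29,0],[0,0,-0.113]],[-1,[-0.14,-0.304,0],[0,0,-0.113]],[-1,[-0.113,-0.315,0],[0,0,-0.113]]]'
python3 -c "
from h import *;st()
plan([.5603,.0031,.098],down(1.619),N=5)"
```

```text
clock: 44.5
position: [0.4804, 0.257, 0.1754]
ee_rot: [0.406, 0.914, -0.001, 0.001]
ft_force: [0.1, 0.3, -2.7]
grip_width: 0.176
clock: 45.0
position: [0.5201, 0.1292, 0.1756]
ee_rot: [0.195, 0.981, -0.001, 0.0]
ft_force: [0.7, -0.2, -2.8]
grip_width: 0.178
clock: 45.5
position: [0.56, 0.0015, 0.176]
ee_rot: [-0.026, 1.0, -0.001, -0.0]
ft_force: [0.1, 0.8, -1.6]
grip_width: 0.174
t 45.5 p [0.56   0.0015 0.176 ] tx [-0.999 -0.052  0.   ] ty [-0.052  0.999 -0.003] tz [-0.    -0.003 -1.   ] F [ 0.1  0.8 -1.6] w 0.174 q [ 0.95  0.7  -1.43  1.69  0.71  1.39  1.04]
need 2 use 5 rows; d [ 0.0003  0.0016 -0.078 ] rot [-0.003 -0.     0.004]
[-0.001, 0.005, 0.195] [-0.001, -0.0, 0.001]
[-0.001, 0.004, 0.195] [-0.001, -0.0, 0.001]
[-0.001, 0.004, 0.195] [-0.001, -0.0, 0.001]
[-0.001, 0.004, 0.195] [-0.001, -0.0, 0.001]
[-0.001, 0.004, 0.195] [-0.001, -0.0, 0.001]
```

```bash
python3 -m crank '[[-1,[0,0,0.195],[0,0,0]],[-1,[0,0,0.195],[0,0,0]],[-1,[0,0,0.195],[0,0,0]],[-1,[0,0,0.195],[0,0,0]],[-1,[0,0,0.18],[0,0,0]]]'
python3 -m crank '[[-1,[0,0,0.03],[0,0,0]],[-1,[0,0,0.03],[0,0,0]],[-1,[0,0,0.01],[0,0,0]],[-1,[0,0,0.01],[0,0,0]],[-1,[0,0,0],[0,0,0]]]'
python3 -c "
from h import *;st()"
```

```text
clock: 46.0
position: [0.5596, 0.0032, 0.0974]
ee_rot: [-0.025, 1.0, -0.001, -0.0]
ft_force: [-0.5, -0.4, -2.8]
grip_width: 0.177
clock: 46.5
position: [0.5603, 0.0025, 0.0928]
ee_rot: [-0.024, 1.0, -0.001, 0.0]
ft_force: [0.5, -0.9, -2.4]
grip_width: 0.172
t 46.5 p [0.5603 0.0025 0.0928] tx [-0.999 -0.048 -0.001] ty [-0.048  0.999 -0.003] tz [ 0.001 -0.002 -1.   ] F [ 0.5 -0.9 -2.4] w 0.172 q [ 0.9   0.78 -1.33  1.76  0.8   1.26  0.98]
```

```bash
python3 -m crank '[[-1,[0,0.005,0.012],[0,0,0]],[-1,[0,0,0.012],[0,0,0]],[-1,[0,0,0.012],[0,0,0]],[-1,[0,0,0],[0,0,0]],[-1,[0,0,0],[0,0,0]]]'
python3 -m crank '[[-1,[0,0,0.01],[0,0,0]],[-1,[0,0,0.01],[0,0,0]],[-1,[0,0,0],[0,0,0]],[-1,[0,0,0],[0,0,0]],[-1,[0,0,0],[0,0,0]]]'
```

```text
clock: 47.0
position: [0.56, 0.0029, 0.0896]
ee_rot: [-0.024, 1.0, -0.001, 0.0]
ft_force: [0.2, 0.4, -2.1]
grip_width: 0.179
clock: 47.5
position: [0.5601, 0.0028, 0.088]
ee_rot: [-0.024, 1.0, -0.001, 0.0]
ft_force: [0.2, -0.4, -3.0]
grip_width: 0.178
```

```bash
python3 -m crank '[[-1,[0,0,0.01],[0,0,0]],[-1,[0,0,0.005],[0,0,0]],[-1,[0,0,0],[0,0,0]],[-1,[0,0,0],[0,0,0]],[-1,[0,0,0],[0,0,0]]]'
```

```text
clock: 48.0
position: [0.5604, 0.0026, 0.0875]
ee_rot: [-0.024, 1.0, -0.002, 0.0]
ft_force: [-1.6, -3.4, 5.5]
grip_width: 0.175
```

```bash
python3 -m crank '[[-0.65,[0,0,0],[0,0,0]],[-0.6,[0,0,0],[0,0,0]],[-0.5,[0,0,0],[0,0,0]],[-0.4,[0,0,0],[0,0,0]],[-0.3,[0,0,0],[0,0,0]]]'
python3 -m crank '[[-0.2,[0,0,-0.05],[0,0,0]],[-0.1,[0,0,-0.2],[0,0,0]],[0,[0,0,-0.3],[0,0,0]],[0,[0,0,-0.4],[0,0,0]],[0,[0,0,-0.4],[0,0,0]]]'
for i in 1 2 3; do python3 -m crank '[[0,[0,0,0],[0,0,0]],[0,[0,0,0],[0,0,0]],[0,[0,0,0],[0,0,0]],[0,[0,0,0],[0,0,0]],[0,[0,0,0],[0,0,0]]]' >/dev/null; done
python3 - <<'E'
from h import *;st();hangpred()
s=manip.camera("scene");crop(s,210,180,330,290,"n2.png",5)
E
```

```text
clock: 48.5
position: [0.56, 0.0029, 0.0867]
ee_rot: [-0.024, 1.0, -0.001, 0.0]
ft_force: [0.1, -0.3, -0.9]
grip_width: 0.346
clock: 49.0
position: [0.5599, 0.0037, 0.1971]
ee_rot: [-0.025, 1.0, -0.001, 0.0]
ft_force: [0.9, 0.4, -0.4]
grip_width: 0.503
t 50.5 p [0.56   0.0032 0.1948] tx [-0.999 -0.048 -0.   ] ty [-0.048  0.999 -0.002] tz [ 0.    -0.002 -1.   ] F [-0.3  0.2  0.6] w 0.5 q [ 0.95  0.66 -1.41  1.67  0.66  1.4   1.06]
-0.24 {'+yend,-yend,stubtop': [[292.5, 255.3], [240.7, 222.2], [268.4, 231.2]]}
0 {'+yend,-yend,stubtop': [[292.1, 250.8], [240.0, 226.0], [264.5, 229.0]]}
0.24 {'+yend,-yend,stubtop': [[290.2, 245.7], [240.7, 230.5], [260.7, 227.5]]}
```

View pics/n2.png

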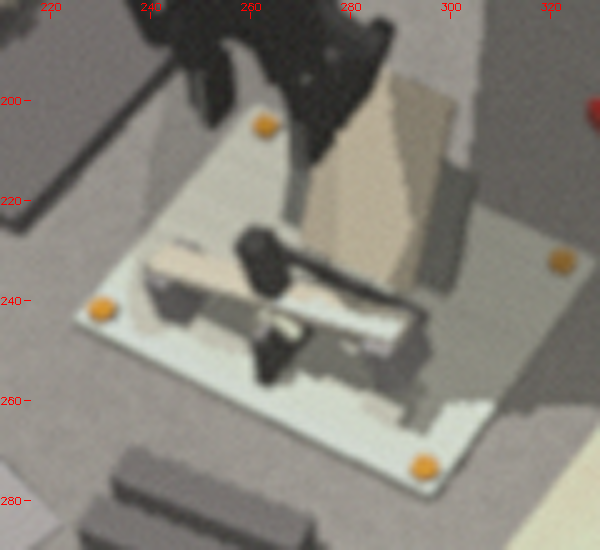

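The paddle has dipped to -y: stub top at (262,227), end at (241,231), matching +0.24 rad. P2 is off-centre. Regrasping with the matching tilt.

Run:
```python
from h import *
X=[np.cos(.0485),np.sin(.0485),0]
M=down(1.619,.24,X);up=-M[:,2];K=np.array([.5603,.003,.049])
print(up.round(3));plan(K+up*.115,M,N=5)
```

```text
[ 0.012 -0.237  0.971]
need 2 use 5 rows; d [ 0.0016 -0.0274 -0.0341] rot [-0.243  0.     0.   ]
[-0.001, -0.069, 0.085] [-0.062, 0.0, 0.0]
[-0.001, -0.073, 0.082] [-0.062, 0.0, 0.0]
[-0.001, -0.076, 0.078] [-0.062, 0.0, 0.0]
[-0.001, -0.08, 0.075] [-0.062, 0.0, 0.0]
[-0.001, -0.084, 0.071] [-0.062, 0.0, 0.0]
```

```bash
python3 -m crank '[[0,[0,-0.08,0.2],[0,0,0]],[0,[0,-0.08,0.2],[0,0,0]],[0,[0,-0.08,0.2],[0,0,0]],[0,[0,-0.05,0.1],[-0.02,0,0]],[0,[0,0,0],[-0.03,0,0]]]' 40
python3 - <<'E'
from h import *;st()
X=[np.cos(.0485),np.sin(.0485),0]
M=down(1.619,.24,X);up=-M[:,2];K=np.array([.5603,.003,.049])
plan(K+up*.085,M,N=5)
E
```

```text
clock: 51.05
position: [0.5605, -0.0209, 0.1372]
ee_rot: [-0.024, 1.0, 0.019, -0.002]
ft_force: [-0.8, -0.5, -0.2]
grip_width: 0.5
t 51.05 p [ 0.5605 -0.0209  0.1372] tx [-0.999 -0.048  0.002] ty [-0.048  0.998  0.039] tz [-0.004  0.038 -0.999] F [-0.8 -0.5 -0.2] w 0.5 q [ 0.98  0.73 -1.37  1.72  0.7   1.31  1.09]
need 2 use 5 rows; d [ 0.0008  0.0037 -0.0056] rot [-0.201 -0.002 -0.001]
[-0.003, 0.009, 0.014] [-0.051, -0.001, -0.0]
[-0.003, 0.008, 0.015] [-0.051, -0.001, -0.0]
[-0.002, 0.007, 0.015] [-0.051, -0.001, -0.0]
[-0.002, 0.007, 0.015] [-0.051, -0.001, -0.0]
[-0.002, 0.006, 0.016] [-0.051, -0.001, -0.0]
```

```bash
python3 -m crank '[[0,[0,0.009,0.014],[-0.05,0,0]],[0,[0,0.008,0.014],[-0.05,0,0]],[0,[0,0.004,0.02],[-0.02,0,0]],[0,[0,0,0.02],[0,0,0]],[0,[0,0,0],[0,0,0]]]'
python3 - <<'E'
from h import *;st()
X=[np.cos(.0485),np.sin(.0485),0]
K=np.array([.5603,.003,.049])
for a in(.14,.2,.24):
    M=down(1.619,a,X);up=-M[:,2];z=-down(1.619,.24,X)[:,2];print(a);plan(K+up*.0395+(z-up)*.028,M,N=5,show=1)
E
```

```text
clock: 51.55
position: [0.561, -0.0178, 0.1335]
ee_rot: [-0.024, 0.998, 0.066, -0.002]
ft_force: [-0.5, -0.0, -0.3]
grip_width: 0.502
t 51.55 p [ 0.561  -0.0178  0.1335] tx [-0.999 -0.048 -0.   ] ty [-0.048  0.99   0.131] tz [-0.006  0.131 -0.991] F [-0.5 -0.  -0.3] w 0.502 q [ 1.02  0.77 -1.38  1.72  0.65  1.28  1.14]
0.14
need 2 use 5 rows; d [-0.0003  0.0126 -0.0459] rot [-0.009  0.     0.   ]
[-0.001, 0.016, 0.118] [-0.002, 0.0, 0.0]
0.2
need 2 use 5 rows; d [-0.0002  0.0119 -0.046 ] rot [-0.069  0.     0.   ]
[-0.001, 0.014, 0.118] [-0.018, 0.0, 0.0]
0.24
need 2 use 5 rows; d [-0.0002  0.0115 -0.0461] rot [-0.109  0.     0.   ]
[-0.001, 0.013, 0.118] [-0.028, 0.0, 0.0]
```

Joint 3 barely changes (-1.38), so take the full tilt during the descent.

```bash
python3 -m crank '[[0,[0,0.014,0],[-0.05,0,0]],[0,[0,0.014,0.1],[-0.05,0,0]],[0,[0,0.01,0.16],[-0.03,0,0]],[0,[0,0.006,0.15],[0,0,0]],[0,[0,0,0.1],[0,0,0]]]'
python3 - <<'E'
from h import *;st()
X=[np.cos(.0485),np.sin(.0485),0]
K=np.array([.5603,.003,.049])
M=down(1.619,.24,X);up=-M[:,2];plan(K+up*.0395,M,N=5,show=5)
s=manip.camera("scene");crop(s,210,170,330,290,"n3.png",5)
E
```

```text
clock: 52.05
position: [0.5597, -0.0055, 0.0925]
ee_rot: [-0.024, 0.993, 0.117, -0.004]
ft_force: [-0.4, 0.6, 0.1]
grip_width: 0.498
t 52.05 p [ 0.5597 -0.0055  0.0925] tx [-0.999 -0.049  0.002] ty [-0.047  0.972  0.232] tz [-0.013  0.231 -0.973] F [-0.4  0.6  0.1] w 0.498 q [ 1.04  0.85 -1.36  1.75  0.64  1.2   1.17]
need 1 use 5 rows; d [ 0.001  -0.0009 -0.0051] rot [-0.006 -0.002  0.   ]
[-0.002, -0.005, 0.012] [-0.002, -0.0, 0.0]
[-0.002, -0.005, 0.012] [-0.002, -0.0, 0.0]
[-0.002, -0.005, 0.012] [-0.002, -0.0, 0.0]
[-0.002, -0.005, 0.012] [-0.002, -0.0, 0.0]
[-0.002, -0.005, 0.012] [-0.002, -0.0, 0.0]
```

View pics/n3.png

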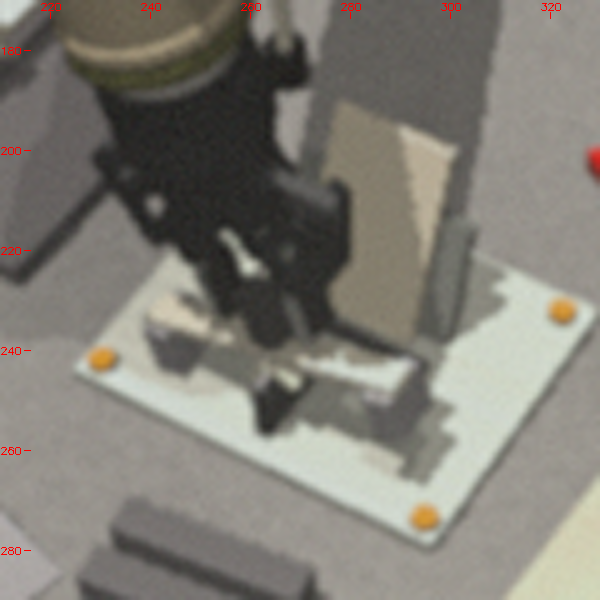

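The jaws straddle the stub. Descend the last 4 mm, close, then lift straight up.

```bash
python3 -m crank '[[0,[0,-0.005,0.02],[0,0,0]],[-0.1,[0,-0.005,0.02],[0,0,0]],[-0.3,[0,0,0],[0,0,0]],[-0.4,[0,0,0],[0,0,0]],[-0.5,[0,0,0],[0,0,0]]]'
python3 -m crank '[[-0.6,[0,0,0],[0,0,0]],[-0.8,[0,0,0],[0,0,0]],[-1,[0,0,0],[0,0,0]],[-1,[0,0,0],[0,0,0]],[-1,[0,0,0],[0,0,0]]]'
python3 -m crank '[[-1,[0,0,0],[0,0,0]],[-1,[0,0.03,-0.12],[0,0,0]],[-1,[0,0.09,-0.364],[0.03,0,0]],[-1,[0,0.09,-0.4],[0.06,0,0]],[-1,[0,0.07,-0.4],[0.06,0,0]]]' 60
python3 -c "
from h import *;st()
plan([.490,-.344,.21],down(.0))"
```

```text
clock: 52.6
position: [0.5606, -0.006, 0.0913]
ee_rot: [-0.024, 0.993, 0.116, -0.003]
ft_force: [-0.8, -0.9, 1.0]
grip_width: 0.251
clock: 53.1
position: [0.5608, -0.0071, 0.0911]
ee_rot: [-0.023, 0.993, 0.116, -0.003]
ft_force: [-1.0, -5.8, 3.3]
grip_width: 0.175
clock: 53.6
position: [0.56, -0.0042, 0.1976]
ee_rot: [-0.024, 0.998, 0.057, -0.002]
ft_force: [0.9, -1.1, -2.9]
grip_width: 0.173
t 53.6 p [ 0.56   -0.0042  0.1976] tx [-0.999 -0.049  0.   ] ty [-0.048  0.992  0.115] tz [-0.006  0.114 -0.993] F [ 0.9 -1.1 -2.9] w 0.173 q [ 1.02  0.66 -1.41  1.66  0.56  1.36  1.16]
need 12 use 15 rows; d [-0.07   -0.3398  0.0124] rot [ 0.088 -0.093  1.618]
[0.072, -0.277, -0.042] [0.007, -0.008, 0.137]
[0.042, -0.283, -0.041] [0.007, -0.008, 0.137]
[0.011, -0.286, -0.04] [0.007, -0.008, 0.137]
[-0.021, -0.286, -0.038] [0.007, -0.008, 0.137]
[-0.052, -0.282, -0.036] [0.007, -0.008, 0.137]
[-0.082, -0.275, -0.034] [0.007, -0.008, 0.137]
[-0.111, -0.265, -0.032] [0.007, -0.008, 0.137]
[-0.139, -0.252, -0.029] [0.007, -0.008, 0.137]
[-0.166, -0.236, -0.027] [0.007, -0.008, 0.137]
[-0.19, -0.216, -0.025] [0.007, -0.008, 0.137]
[-0.213, -0.195, -0.022] [0.007, -0.008, 0.137]
[-0.233, -0.171, -0.02] [0.007, -0.008, 0.137]
[-0.25, -0.145, -0.017] [0.007, -0.008, 0.137]
[-0.264, -0.117, -0.015] [0.007, -0.008, 0.137]
[-0.275, -0.088, -0.012] [0.007, -0.008, 0.137]
```

```bash
python3 -m crank '[[-1,[0.072,-0.277,-0.042],[0.007,-0.008,0.137]],[-1,[0.042,-0.283,-0.041],[0.007,-0.008,0.137]],[-1,[0.011,-0.286,-0.04],[0.007,-0.008,0.137]],[-1,[-0.021,-0.286,-0.038],[0.007,-0.008,0.137]],[-1,[-0.052,-0.282,-0.036],[0.007,-0.008,0.137]]]'
python3 -m crank '[[-1,[-0.082,-0.275,-0.034],[0.007,-0.008,0.137]],[-1,[-0.111,-0.265,-0.032],[0.007,-0.008,0.137]],[-1,[-0.139,-0.252,-0.029],[0.007,-0.008,0.137]],[-1,[-0.166,-0.236,-0.027],[0.007,-0.008,0.137]],[-1,[-0.19,-0.216,-0.025],[0.007,-0.008,0.137]]]'
python3 -m crank '[[-1,[-0.213,-0.195,-0.022],[0.007,-0.008,0.137]],[-1,[-0.233,-0.171,-0.02],[0.007,-0.008,0.137]],[-1,[-0.25,-0.145,-0.017],[0.007,-0.008,0.137]],[-1,[-0.264,-0.117,-0.015],[0.007,-0.008,0.137]],[-1,[-0.275,-0.088,-0.012],[0.007,-0.008,0.137]]]'
python3 - <<'E'
from h import *;st()
plan([.490,-.343,.13],down(0),N=5)
s=manip.camera("scene");crop(s,100,60,290,240,"o1.png",3.3)
E
```

```text
clock: 54.1
position: [0.5366, -0.1181, 0.2006]
ee_rot: [0.245, 0.969, 0.042, -0.001]
ft_force: [-0.1, 0.4, -2.5]
grip_width: 0.17
clock: 54.6
position: [0.5136, -0.2312, 0.2044]
ee_rot: [0.494, 0.869, 0.023, -0.0]
ft_force: [0.4, -0.2, -3.3]
grip_width: 0.173
clock: 55.1
position: [0.4909, -0.3445, 0.208]
ee_rot: [0.707, 0.707, 0.003, 0.0]
ft_force: [-0.0, -0.5, -2.4]
grip_width: 0.175
t 55.1 p [ 0.4909 -0.3445  0.208 ] tx [0.    1.    0.004] ty [ 1.    -0.     0.005] tz [ 0.005  0.004 -1.   ] F [-0.  -0.5 -2.4] w 0.175 q [ 1.32  0.5  -1.03  1.55  0.43  1.33  0.24]
need 2 use 5 rows; d [-0.0009  0.0015 -0.078 ] rot [ 0.005 -0.004 -0.   ]
[0.003, -0.003, 0.195] [0.001, -0.001, -0.0]
[0.003, -0.003, 0.195] [0.001, -0.001, -0.0]
[0.003, -0.003, 0.195] [0.001, -0.001, -0.0]
[0.003, -0.003, 0.195] [0.001, -0.001, -0.0]
[0.004, -0.002, 0.195] [0.001, -0.001, -0.0]
```

View pics/o1.png

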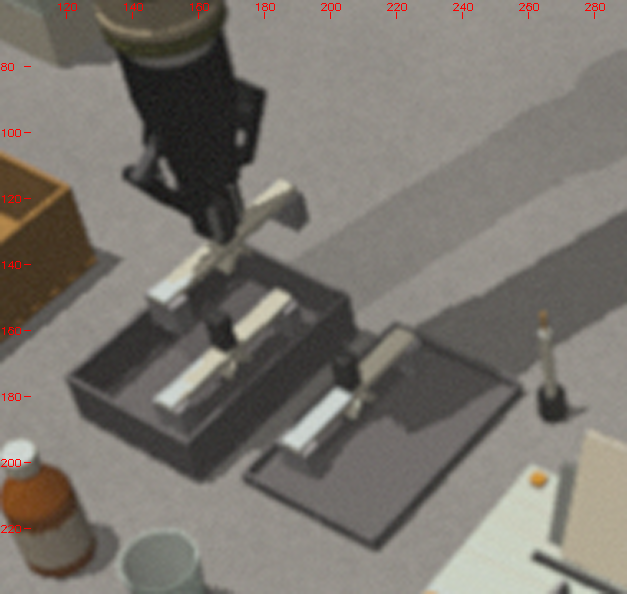

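```bash
python3 -m crank '[[-1,[0.003,-0.003,0.195],[0.001,-0.001,0]],[-1,[0.003,-0.003,0.195],[0.001,-0.001,0]],[-1,[0.003,-0.003,0.195],[0.001,-0.001,0]],[-1,[0.003,-0.003,0.195],[0.001,-0.001,0]],[-1,[0.003,-0.003,0.195],[0.001,-0.001,0]]]'
python3 -m crank '[[-1,[0,0,0.13],[0,0,0]],[-1,[0,0,0.13],[0,0,0]],[-1,[0,0,0.13],[0,0,0]],[-1,[0,0,0.1],[0,0,0]],[-1,[0,0,0],[0,0,0]]]'
python3 - <<'E'
from h import *;st()
s=manip.camera("scene");crop(s,100,60,290,240,"o2.png",3.3)
E
```

```text
clock: 55.65
position: [0.4898, -0.3426, 0.1279]
ee_rot: [0.706, 0.709, 0.0, -0.0]
ft_force: [0.1, -0.4, -2.7]
grip_width: 0.174
clock: 56.15
position: [0.4898, -0.3474, 0.0916]
ee_rot: [0.708, 0.707, -0.001, 0.003]
ft_force: [-1.6, -11.0, 4.8]
grip_width: 0.173
t 56.15 p [ 0.4898 -0.3474  0.0916] tx [ 0.001  1.    -0.006] ty [ 1.    -0.001  0.002] tz [ 0.002 -0.006 -1.   ] F [ -1.6 -11.    4.8] w 0.173 q [ 1.26  0.61 -0.95  1.67  0.55  1.14  0.16]
```

View pics/o2.png

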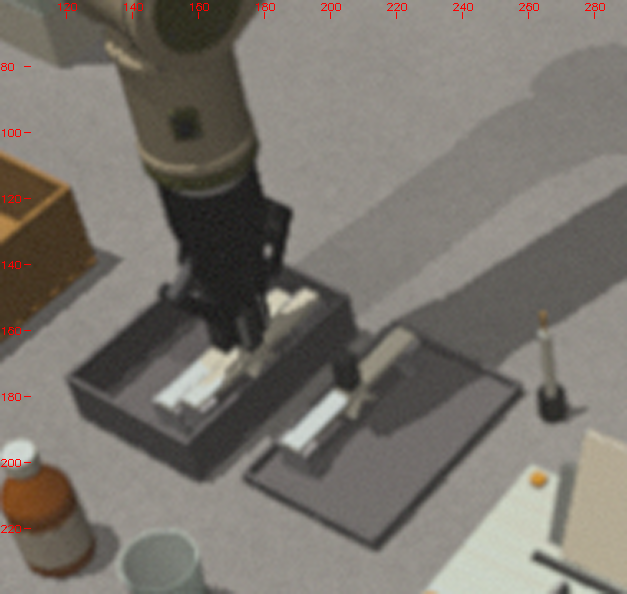

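Force of -11 N in y: the held paddle is touching the bin's +y wall. I'll back up and measure the held paddle's offset in the grip.

```bash
python3 -m crank '[[-1,[0,0,-0.2],[0,0,0]],[-1,[0,0,-0.3],[0,0,0]],[-1,[0,0,-0.4],[0,0,0]],[-1,[0,0,-0.3],[0,0,0]],[-1,[0,0,0],[0,0,0]]]'
python3 - <<'E'
from h import *;st()
s=manip.camera("scene");cv2.imwrite("pics/s5.png",s);crop(s,110,90,240,210,"o3.png",5)
t=manip.camera("top");cv2.imwrite("pics/t5.png",t);crop(t,420,190,560,320,"o3t.png",5)
E
```

```text
clock: 56.7
position: [0.4917, -0.3438, 0.1897]
ee_rot: [0.706, 0.708, 0.001, 0.003]
ft_force: [0.7, 0.0, -3.6]
grip_width: 0.168
t 56.7 p [ 0.4917 -0.3438  0.1897] tx [-0.003  1.    -0.003] ty [1.    0.003 0.005] tz [ 0.005 -0.003 -1.   ] F [ 0.7  0.  -3.6] w 0.168 q [ 1.31  0.51 -1.02  1.58  0.45  1.3   0.22]
```

View pics/o3.png

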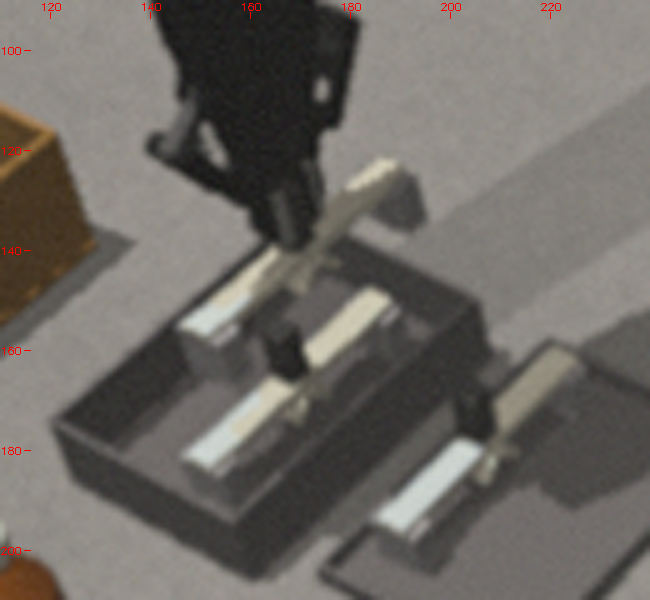

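View pics/o3t.png

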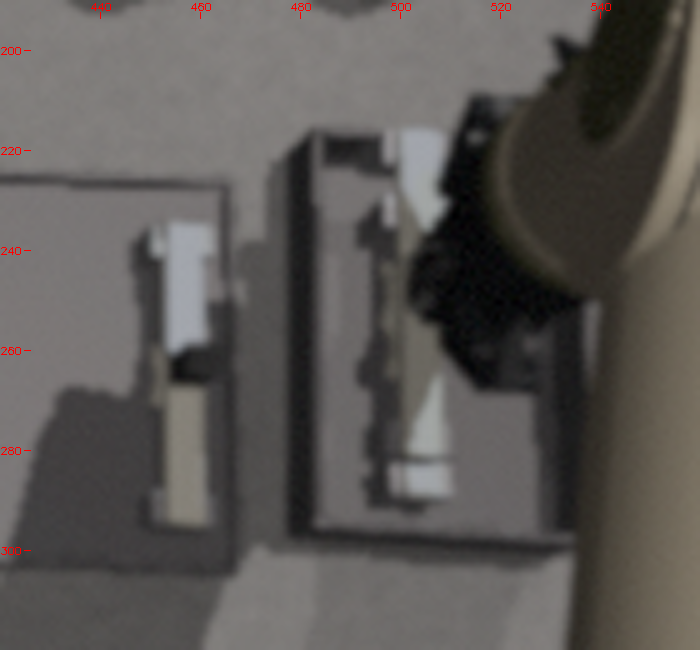

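Run:
```python
from h import *
def seg(n,a,b,z):
    p,q=plane(n,a,z),plane(n,b,z);print(n,p.round(4),q.round(4),"mid",((p+q)/2).round(4),"len",np.linalg.norm(p-q).round(4),"yaw",np.arctan2(p[1]-q[1],p[0]-q[0]).round(3))
seg("scene",(150.5,181.5),(185.5,149.5),.038)   # placed in bin
seg("scene",(150,155.5),(188.5,123),.160)   # held
seg("top",(503.5,217),(504,0+237),.160)
seg("scene",(190.5,194.5),(223,161),.038) # tray paddle
print(plane("scene",(167,155.5),.074),"stub bin"); print(plane("scene",(205,165.5),.074),"stub tray")
# bin +y wall rim (z .05): inner/outer edges in scene near line 
for a in [(206,149.5),(157.5,195)]:print(plane("scene",a,.05))
for a in [(477,300),(480,298),(482,217),(486,217)]:print("top",plane("top",a,.05))
```

```text
scene [ 0.5615 -0.3761  0.038 ] [ 0.4185 -0.3768  0.038 ] mid [ 0.49   -0.3764  0.038 ] len 0.143 yaw 0.005
scene [ 0.5657 -0.336   0.16  ] [ 0.4234 -0.3334  0.16  ] mid [ 0.4946 -0.3347  0.16  ] len 0.1423 yaw -0.019
top [ 0.5595 -0.3404  0.16  ] [ 0.5129 -0.3409  0.16  ] mid [ 0.5362 -0.3406  0.16  ] len 0.0466 yaw 0.01
scene [ 0.5389 -0.2556  0.038 ] [ 0.3971 -0.2603  0.038 ] mid [ 0.468  -0.2579  0.038 ] len 0.1419 yaw 0.033
[ 0.48742617 -0.37387715  0.074     ] stub bin
[ 0.4611268  -0.26377744  0.074     ] stub tray
[ 0.39612226 -0.31890515  0.05      ]
[ 0.59352585 -0.31803165  0.05      ]
top [ 0.38055192 -0.31036915  0.05      ]
top [ 0.38576622 -0.31755907  0.05      ]
top [ 0.58691626 -0.32383254  0.05      ]
top [ 0.58745995 -0.33366912  0.05      ]
```

Run:
```python
from h import *
t=cv2.imread("pics/top3.png");crop(t,405,200,550,320,"q.png",5)
s=cv2.imread("pics/scene3.png");crop(s,110,120,260,230,"q2.png",5)
```

```text
(no output)
```

View pics/q.png

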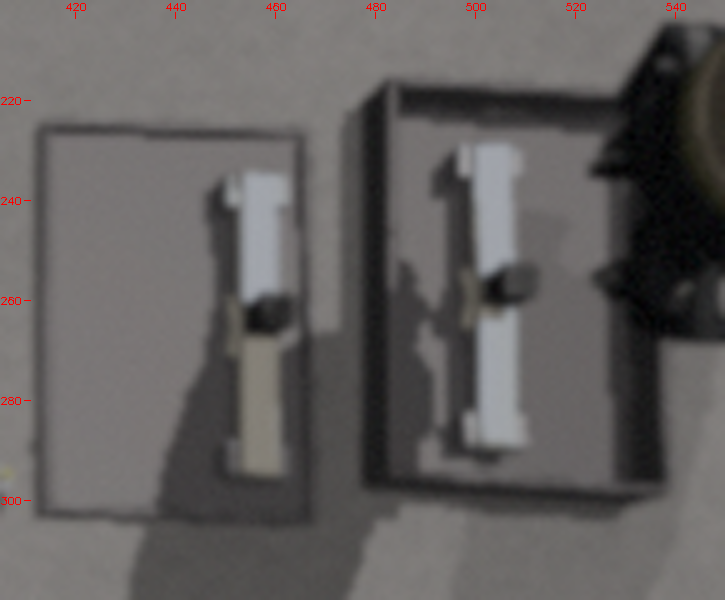

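View pics/q2.png

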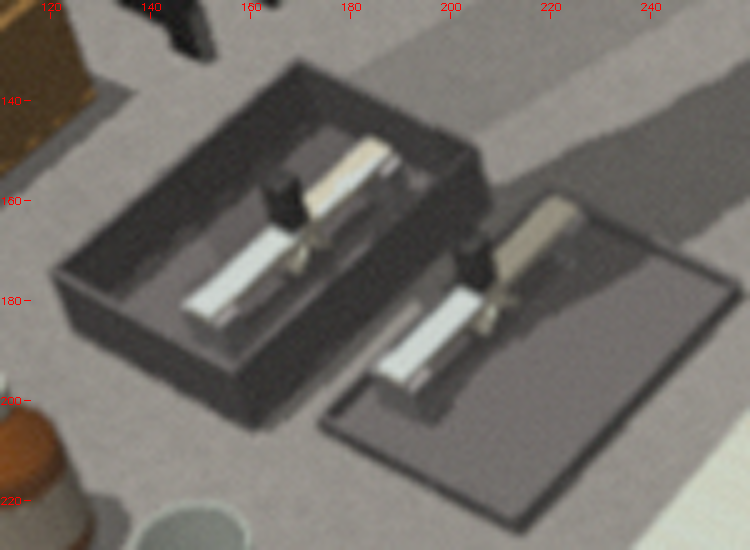

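Run:
```python
from h import *
for nm,a,b,c in(("tray",(457.5,234.5),(456.5,295),(459.5,262)),("bin",(504,229),(505,289),(509,256.5))):
    p,q=plane("top",a,.038),plane("top",b,.038);print(nm,p.round(4),q.round(4),((p+q)/2).round(4),"stub",plane("top",c,.074).round(4))
print("tri tray stub",tri((459.5,262),(204.5,168)),"bin",tri((509,256.5),(166,156)))
print("tri tray armfar",tri((457.5,234.5),(190.5,194.5)),tri((456.5,295),(222.5,161)))
print("tri bin arm",tri((504,229),(150.5,181.5)),tri((505,289),(185.5,149)))
```

```text
tray [ 0.542  -0.2666  0.038 ] [ 0.3913 -0.2644  0.038 ] [ 0.4667 -0.2655  0.038 ] stub [ 0.4662 -0.2626  0.074 ]
bin [ 0.5624 -0.3814  0.038 ] [ 0.4126 -0.3815  0.038 ] [ 0.4875 -0.3814  0.038 ] stub [ 0.4862 -0.3804  0.074 ]
tri tray stub (array([ 0.46650332, -0.26285053,  0.07004881]), np.float64(0.0016130258472605245)) bin (array([ 0.48675822, -0.38129935,  0.06804146]), np.float64(0.0023805851296619506))
tri tray armfar (array([ 0.53947665, -0.2622913 ,  0.03632153]), np.float64(0.01049726849693637)) (array([ 0.39246049, -0.26652636,  0.03053359]), np.float64(0.0006729322421970412))
tri bin arm (array([ 0.56137122, -0.37971038,  0.03670994]), np.float64(0.004658090934314277)) (array([ 0.41326362, -0.38299784,  0.03252663]), np.float64(0.0006006162147876527))
```

Both views put each placed paddle about 3 mm to +y of where the TCP stood, so the +y slot was too tight. I'll use the roomier -y slot, TCP y about -.425.

Run:
```python
from h import *
plan([.490,-.425,.19],down(0),N=5)
```

```text
need 2 use 5 rows; d [ 0.     -0.0816  0.0039] rot [0.001 0.001 0.003]
[-0.204, -0.001, -0.01] [0.0, 0.0, 0.001]
[-0.204, -0.0, -0.01] [0.0, 0.0, 0.001]
[-0.204, -0.0, -0.01] [0.0, 0.0, 0.001]
[-0.204, -0.0, -0.01] [0.0, 0.0, 0.001]
[-0.204, -0.0, -0.01] [0.0, 0.0, 0.001]
```

```bash
python3 -m crank '[[-1,[-0.204,0,-0.01],[0,0,0.001]],[-1,[-0.204,0,-0.01],[0,0,0.001]],[-1,[-0.204,0,-0.01],[0,0,0.001]],[-1,[-0.204,0,-0.01],[0,0,0.001]],[-1,[-0.204,0,-0.01],[0,0,0.001]]]'
python3 -m crank '[[-1,[0,0,0.1],[0,0,0]],[-1,[0,0,0.2],[0,0,0]],[-1,[0,0,0.2],[0,0,0]],[-1,[0,0,0.15],[0,0,0]],[-1,[0,0,0],[0,0,0]]]'
python3 - <<'E'
from h import *;st()
s=manip.camera("scene");cv2.imwrite("pics/s6.png",s);crop(s,110,90,240,210,"o4.png",5)
t=manip.camera("top");crop(t,420,190,560,320,"o4t.png",5)
E
```

```text
clock: 57.3
position: [0.4895, -0.427, 0.1897]
ee_rot: [0.708, 0.706, 0.0, -0.0]
ft_force: [-0.5, -0.3, -2.2]
grip_width: 0.167
clock: 57.8
position: [0.4891, -0.4238, 0.1357]
ee_rot: [0.707, 0.707, 0.0, -0.001]
ft_force: [-0.1, -1.1, -2.7]
grip_width: 0.167
t 57.8 p [ 0.4891 -0.4238  0.1357] tx [0.    1.    0.002] ty [ 1.    -0.    -0.002] tz [-0.002  0.002 -1.   ] F [-0.1 -1.1 -2.7] w 0.167 q [ 1.3   0.65 -0.94  1.49  0.54  1.27  0.3 ]
```

View pics/o4.png

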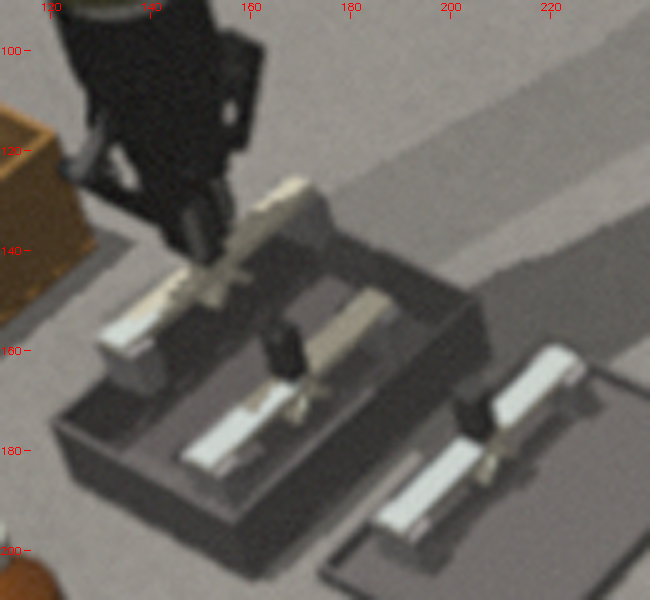

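View pics/o4t.png

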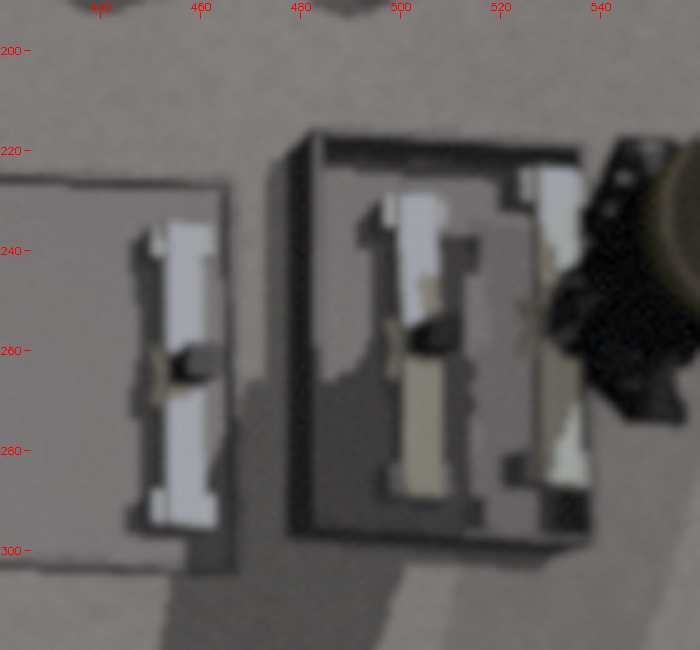

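```bash
python3 -m crank '[[-1,[0,0,0.1],[0,0,0]],[-1,[0,0,0.15],[0,0,0]],[-1,[0,0,0.15],[0,0,0]],[-1,[0,0,0.1],[0,0,0]],[-1,[0,0,0],[0,0,0]]]'
python3 -c "
from h import *;st()
print(plane('top',(533.5,224),.106),plane('top',(533.5,287),.106))"
```

```text
clock: 58.4
position: [0.4893, -0.4245, 0.0966]
ee_rot: [0.707, 0.707, 0.0, -0.001]
ft_force: [0.1, 0.4, -2.4]
grip_width: 0.17
t 58.4 p [ 0.4893 -0.4245  0.0966] tx [0.001 1.    0.001] ty [ 1.    -0.001 -0.001] tz [-0.001  0.001 -1.   ] F [ 0.1  0.4 -2.4] w 0.17 q [ 1.29  0.69 -0.92  1.53  0.57  1.21  0.28]
[ 0.56119183 -0.42829936  0.106     ] [ 0.41120097 -0.42432703  0.106     ]
```

```bash
python3 -m crank '[[-1,[0,0,0.06],[0,0,0]],[-1,[0,0,0.06],[0,0,0]],[-1,[0,0,0.06],[0,0,0]],[-1,[0,0,0.06],[0,0,0]],[-1,[0,0,0],[0,0,0]]]'
python3 -c "
from h import *;st()"
```

```text
clock: 58.9
position: [0.4898, -0.4247, 0.0784]
ee_rot: [0.707, 0.707, 0.0, -0.0]
ft_force: [0.7, -0.4, -1.8]
grip_width: 0.168
t 58.9 p [ 0.4898 -0.4247  0.0784] tx [0.001 1.    0.   ] ty [ 1.    -0.001  0.   ] tz [ 0.  0. -1.] F [ 0.7 -0.4 -1.8] w 0.168 q [ 1.28  0.71 -0.9   1.54  0.59  1.18  0.27]
```

No contact so far. Lower to the floor.

```bash
python3 -m crank '[[-1,[0,0,0.03],[0,0,0]],[-1,[0,0,0.03],[0,0,0]],[-1,[0,0,0.015],[0,0,0]],[-1,[0,0,0],[0,0,0]],[-1,[0,0,0],[0,0,0]]]'
python3 -m crank '[[-1,[0,0,0.01],[0,0,0]],[-1,[0,0,0.01],[0,0,0]],[-1,[0,0,0],[0,0,0]],[-1,[0,0,0],[0,0,0]],[-1,[0,0,0],[0,0,0]]]'
```

```text
clock: 59.4
position: [0.4901, -0.4249, 0.0733]
ee_rot: [0.707, 0.707, 0.0, 0.0]
ft_force: [-0.6, 0.2, -0.9]
grip_width: 0.166
clock: 59.9
position: [0.4906, -0.4251, 0.0726]
ee_rot: [0.707, 0.707, 0.0, 0.001]
ft_force: [-1.0, 1.0, 4.6]
grip_width: 0.172
```

```bash
python3 -m crank '[[-1,[0,0,0.012],[0,0,0]],[-1,[0,0,0],[0,0,0]],[-1,[0,0,0],[0,0,0]],[-1,[0,0,0],[0,0,0]],[-1,[0,0,0],[0,0,0]]]'
python3 - <<'E'
from h import *;st()
s=manip.camera("scene");crop(s,110,90,240,210,"o5.png",5)
t=manip.camera("top");crop(t,420,190,560,320,"o5t.png",5)
E
```

```text
clock: 60.4
position: [0.4907, -0.4251, 0.0724]
ee_rot: [0.707, 0.707, -0.0, 0.001]
ft_force: [-3.8, 1.9, 11.0]
grip_width: 0.166
t 60.4 p [ 0.4907 -0.4251  0.0724] tx [ 0.001  1.    -0.002] ty [ 1.    -0.001  0.002] tz [ 0.002 -0.002 -1.   ] F [-3.8  1.9 11. ] w 0.166 q [ 1.28  0.72 -0.9   1.54  0.6   1.17  0.26]
```

View pics/o5.png

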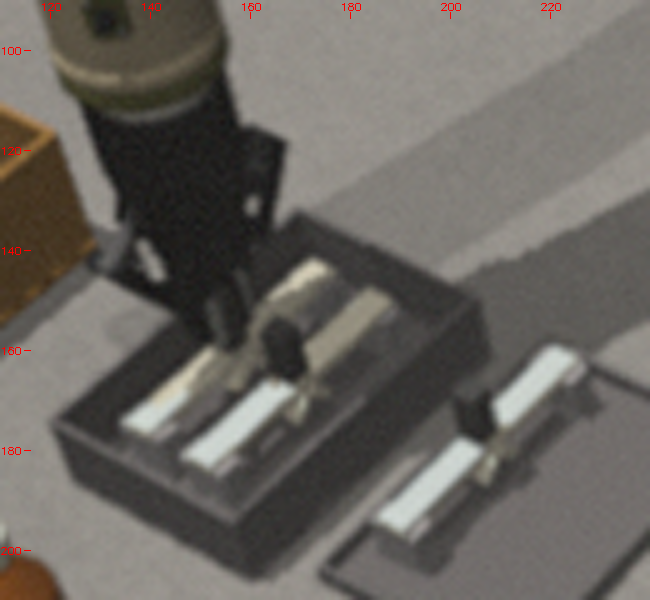

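View pics/o5t.png

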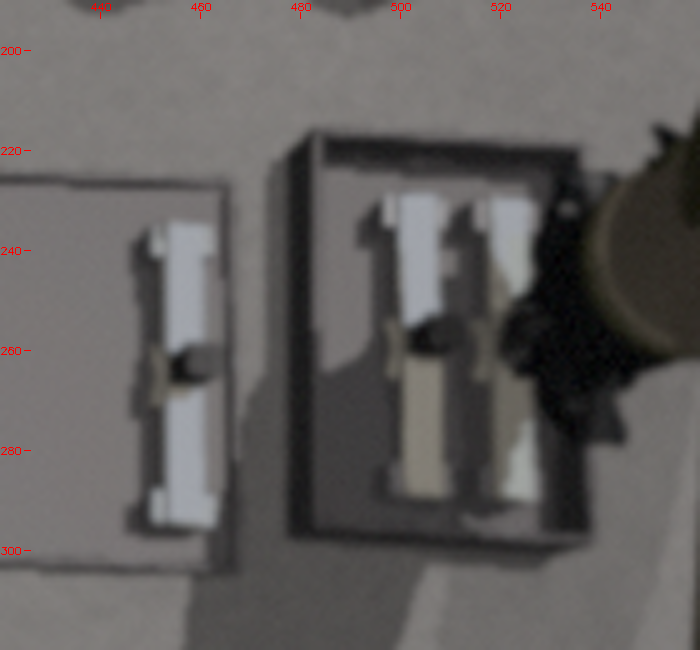

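It is down on the bin floor, in line with its neighbour. Release and withdraw.

```bash
python3 -m crank '[[-1,[0,0,-0.008],[0,0,0]],[-0.65,[0,0,0],[0,0,0]],[-0.6,[0,0,0],[0,0,0]],[-0.5,[0,0,0],[0,0,0]],[-0.35,[0,0,0],[0,0,0]]]'
python3 -m crank '[[-0.3,[0,0,-0.1],[0,0,0]],[-0.3,[0,0,-0.3],[0,0,0]],[-0.3,[0,0,-0.4],[0,0,0]],[-0.3,[0,0,-0.5],[0,0,0]],[-0.3,[0,0,-0.5],[0,0,0]]]'
python3 -m crank '[[-0.3,[-0.3,-0.2,-0.2],[0,0,0]],[-0.3,[-0.3,-0.2,-0.2],[0,0,0]],[-0.3,[-0.3,-0.2,-0.2],[0,0,0]],[-0.3,[-0.2,-0.2,-0.2],[0,0,0]],[0,[0,0,0],[0,0,0]]]'
python3 - <<'E'
from h import *;st()
s=manip.camera("scene");cv2.imwrite("pics/sF.png",s);crop(s,100,100,340,290,"F1.png",3.2)
t=manip.camera("top");cv2.imwrite("pics/tF.png",t)
E
```

```text
clock: 61.0
position: [0.4901, -0.4249, 0.0712]
ee_rot: [0.707, 0.707, 0.0, 0.0]
ft_force: [-0.3, 0.2, 0.1]
grip_width: 0.325
clock: 61.5
position: [0.4898, -0.4246, 0.2172]
ee_rot: [0.707, 0.707, 0.0, 0.0]
ft_force: [1.1, 0.1, -0.4]
grip_width: 0.351
clock: 62.0
position: [0.4235, -0.5164, 0.2818]
ee_rot: [0.709, 0.705, -0.0, 0.002]
ft_force: [0.7, -0.4, -0.2]
grip_width: 0.494
t 62.0 p [ 0.4235 -0.5164  0.2818] tx [ 0.007  1.    -0.004] ty [ 1.    -0.007  0.002] tz [ 0.002 -0.004 -1.   ] F [ 0.7 -0.4 -0.2] w 0.494 q [ 1.43  0.58 -0.97  1.25  0.47  1.53  0.53]
```

View pics/F1.png

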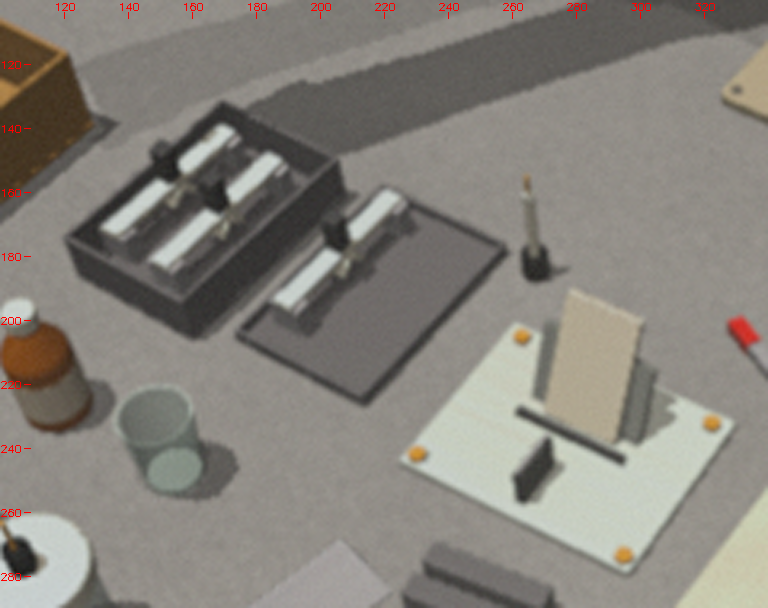

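View pics/tF.png

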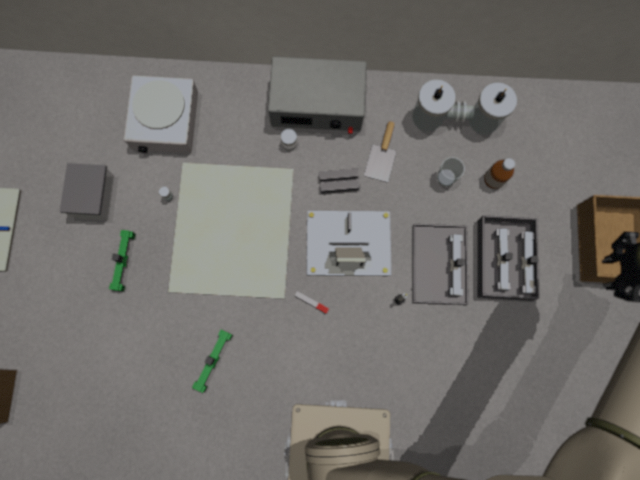

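View pics/sF.png

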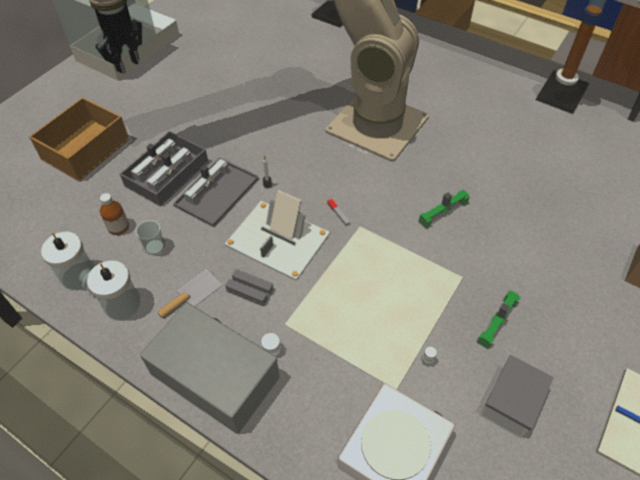

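Final pictures: two paddles stand in the bin (top px (503,260), (528,262)) and one in the tray (457,264). The tile is leaning at scene (284,215), the mat is empty, and the bystanders look unmoved. Handing in.

```bash
python3 -c "
from h import *;print(manip.hand_in());st()"
```

```text
the job is handed in; nothing more can be done
None
the job is handed in; nothing more can be done
```

The job is done and handed in at about 62 s of the 210 s allowed. The white tile leans on the backstop near its middle. Three white paddles were present, and each was hung on the knife edge and released before being put away.

| Paddle | Where it started | Reading on the knife | Put away |
|---|---|---|---|
| First | nearest the stand | stayed level: true | standing in the shallow tray |
| Second | far one | dipped to +y, about 0.24 rad: off-centre | standing on the deep bin's floor |
| Third | left one | dipped to -y, about 0.24 rad: off-centre | standing on the deep bin's floor |

**Last checks:** both camera views showed one paddle upright in the tray, two upright in the bin and the tile leaning. The green look-alikes and the other lab ware looked unmoved, and the gripper was clear of everything.

**What went wrong or disagreed:**
- **Bin wall touched:** lowering the third paddle into the bin's +y slot, it brushed the wall with about 11 N. I lifted it and put it in the -y slot instead, without contact.
- **Placing offset:** in the top view the placed paddles sat about 2–3 mm to +y of where I had put them. The scene view, whose error was larger, suggested more. I allowed for this in the final placement.

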